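Unstack the supplies and make the dispatch desk ready

TASK

The shift's supplies were left on the desk in two piles: take the piles apart and put each thing in its own place - the check weight upright in the recess of the round wooden seat, the battery pack flat in the charger's bay, the label roll over the slim pin of the label unwinder, the packing tape over the fat hub of the tape holder, and the carton flat on the floor of the steel dispatch tray, each fully down. Set things down rather than dropping them, do not topple the check weight, and leave the scanner, the touchstone and the spectacles where they are.

Things in the scene. Friction and masses are not known exactly. Their poses are not given: they have to be found in the camera images.
- weight_mid (a point): brass-coloured 200 g check weight, a round body 29 mm in diameter and 35 mm tall with a narrower round knob (18 mm) above it, 46 mm tall in all; this point is its centre, half-way up (23 mm above its underside); z up. At the start it stands on the battery pack.
- battery_mid (a point): flat black battery pack with a yellow patch, 44 x 86 x 21 mm, lying flat; this point is its centre, half-way up; x runs along the 44 mm width (grasp across it), y along the 86 mm length, z up. At the start it lies across the top of the packing tape roll and carries the weight.
- label_roll_mid (a point): white roll of labels lying flat, 84 mm outside, bore 42 mm, wall 20 to 21 mm thick, 40 mm tall; this point is the centre of its bore, half-way up; z along the bore. Grasp it across the wall, one finger in the bore. At the start it lies on the carton.
- tape_mid (a point): brown packing tape roll lying flat, 104 mm outside, bore 77 mm, wall 12 to 13 mm thick, 48 mm tall; this point is the centre of its bore, half-way up; z along the bore. Grasp it across the wall, one finger in the bore. At the start it lies on the bench under the battery pack.
- carton_mid (a point): small taped cardboard carton, 68 x 110 x 50 mm; this point is its centre, half-way up; x runs along the 68 mm width (grasp across it), y along the 110 mm length, z up. At the start it stands on the bench under the label roll.
- weight_seat_floor (a point): fixed turned wooden seat for the check weight: a ring-shaped block 76 mm in diameter, its rim 22 mm above the bench, with a round recess 49 mm wide and 10 mm deep; this point is the centre of the recess's floor (12 mm above the bench).
- charger_bay (a point): fixed black one-bay charger, 92 x 150 mm: a bay with a grey floor and brass contacts between low side ribs (60 mm apart, 6 mm high), a low end wall (10 mm high) and the power block at the other end (12 mm high), ends 103 mm apart; this point is the centre of the bay floor (16 mm above the bench); y along the bay towards the power block, x across. The battery may lie either way round.
- unwinder_seat (a point): fixed label unwinder: a low round turntable 104 mm in diameter with a slim steel core pin in the middle, 22 mm thick and 14 mm high above the plate; this point is on the pin's axis at the plate's upper face (14 mm above the bench), where the label roll's underside rests.
- tape_holder_seat (a point): fixed tape holder: a grey square plate of 116 mm with a fat black hub in the middle, 60 mm in diameter with a bevelled edge and 16 mm high above the plate (a small screw head on top stands 4 mm higher); this point is on the hub's axis at the plate's upper face (10 mm above the bench), where the tape roll's underside rests.
- tray_floor (a point): fixed grey steel dispatch tray, 104 x 146 mm outside, inside 98 x 140 mm, walls 3 mm thick and 19 mm high above the floor; this point is the centre of its floor (7 mm above the bench); x runs along the short side, y along the long side. The carton may lie either way round.
- scanner: bystander: black hand-held barcode scanner lying on the bench, 60 x 181 x 34 mm; origin at the centre of its underside. Leave it alone.
- touchstone: bystander: flat black touchstone with a few light streaks, 42 x 95 x 16 mm, on the desk pad; origin at the centre of its underside. Leave it alone.
- spectacles: bystander: a pair of spectacles on the papers, 141 x 142 x 42 mm; origin at the centre of its underside. Leave them alone.
Not all that is in view belongs to the job. What is shaped like the part that bears battery_mid but purple or white is not meant.

How it is judged:
By the outcome, as a careful person would: the job done as asked, in the order asked, and still so for the second after the job is handed in, with the robot touching nothing.
It also fails if it takes over 128 s, if anything falls off the work surface, if the arm or the gripper's body presses on something with over 40 N, if the wrist force passes 120 N, or if a joint passes its speed limit or range.

ROBOT

A 6-joint arm with a two-finger parallel gripper is mounted at the origin on the work surface; the furniture and walls round the work are solid. World frame = base frame: x ahead of the robot, y to its left, z up, the work surface at z = 0. Lengths are in m, angles in degrees, forces in N, time in s.
With the tool pointing down it reaches from about 0.3 to 0.75 m from the base axis. Payload 8.5 kg.
Tool frame: the origin (TCP) lies between the finger pads; the fingertips stand 22 mm ahead of it and the grasp point (between the pads) lies 3 mm ahead of it (tips_ahead is the distance from the TCP to the fingertips, in m); z points along the fingers, x is the direction in which the jaws open and shut, and the axes are right-handed (so a half turn about z gives the same grasp; the last joint's range is limited). The gripper opens to 88 mm and grips with 3 to 60 N. Pads are 18 mm wide; open, the fingers measure 123 mm over their backs; the gripper's body (75 mm by 187 mm) begins 45 mm behind the grasp point.
Start: joints at [59.57, 21.807, 74.336, -0, 83.858, -12.336], TCP at [0.171, 0.523, 0.261] pointing down, gripper open.
Joint ranges: [-178.18, 178.18], [-50.72, 133.34], [12.68, 142.11], [-81.47, 261.47], [9.98, 163.14], [-165.26, 165.26]. Speed limits (degrees/s): [136.94, 136.94, 180, 180, 180, 180].

INTERFACE

Orientations are given as a 3x3 rotation matrix whose columns are the frame's x, y, z axes.
In Python, from workcell import * gives the robot as it stands.
- The arm moves only by the tool move_arm, never from a script. Its argument "series" is a list of rows, each an object of numbers: "claw": the gripper command: -1 is fully open, 1 is shut, values between are in proportion; "tx", "ty", "tz": the shift along the tool's x, y, z in cm; "wx", "wy", "wz": the turn, a rotation vector about the tool's x, y, z in rad. A call has 1 to 10 rows; each row shifts and turns the commanded pose from where the row before left it, along the tool's axes as they then stand; what a row does not reach is not made up. A row lasts 1/8 s, in which the tool goes at most 62.5 mm and 10.7 degrees, less where a joint would pass 70% of its speed; a pose out of reach is approached as far as the arm can. A call is refused whole if a number of a shift passes 6.25 or a number of a turn 0.188, either way. A call with a gripper value outside its range is refused whole. The fingers move at their own pace and stop on an object; "force" is the grip in N (left out, the last holds). Time passes only in rows, so rows that do not move let the fingers close. It gives the time, the measured TCP pose, the force and the opening at its end, in the units of the state.
- sense(): the state, without advancing time (a new reading comes with each control period).
- get_image(name): name is "scene" or "side" or "wrist"; returns the picture (480x640x3 uint8, red, green, blue); there is no depth.
- calibration(name): a dict with "fx", "fy", "cx", "cy" (pixels), "R" (3x3) and "t" (3): a world point X has camera coordinates R X + t. Camera axes: x right, y down, z forward; pixel columns grow to the right and rows downward; lengths in m; the calibration is good to about 2 mm. The wrist camera is an equidistant fisheye: a pixel r from the principal point sees the ray r / f radians off the axis. A picture is of the moment at which its call begins: read the wrist's pose just before it. calibration takes no time and is no camera call; for the wrist camera it gives the pose at the moment of the call.
- close_job(): hands the job in, once; it reports no verdict.
The state is a dict: "clock": time; "qpos": joint angles; "qvel": joint speeds; "tau": joint torques, N m; "position": TCP position; "tcp_rot": TCP orientation; "ft_force": force on the tool from outside, world axes, zero at the start; "ft_torque": the same for the moment, N m; "opening": finger opening in m.
Only numpy, scipy, OpenCV 4.12 (cv2) and the standard library are available. Lean on these libraries where they do the work, as an engineer would, in place of code of your own. Each camera call takes 0.05 s, during which the arm holds its last target.

## Working session

There is one attempt and no reset: what is moved stays moved. The work goes in short steps, Python scripts to look and compute and a tool call to move; the robot and the scene stay as the last step left them, time stands still between calls to the robot, and variables do not carry over. Pictures are saved under pics/ and viewed, and the job is handed in when it is done.

Besides the shell and the picture viewer there is one more tool, called after "Request:" as name(argument=value, ...), one argument or row to a line, values as JSON. move_arm: Moves the arm, as the interface text tells. Its arguments: {"type":"object","properties":{"series":{"type":"array","items":{"type":"object","properties":{"claw":{"type":"number"},"tx":{"type":"number"},"ty":{"type":"number"},"tz":{"type":"number"},"wx":{"type":"number"},"wy":{"type":"number"},"wz":{"type":"number"}}}},"force":{"type":"number"}},"required":["series"]}

```bash
mkdir -p pics; ls; python3 - <<'E'
from workcell import *
import cv2
print(sense())
for n in ["scene","side","wrist"]:
    c=calibration(n);print(n,c)
    cv2.imwrite(f"pics/{n}0.png",get_image(n)[:,:,::-1])
E
```

```text
pics
{'clock': 0.0, 'qpos': array([ 5.95719487e+01,  2.18402026e+01,  7.43835430e+01,  1.70782168e-04,
        8.38581339e+01, -1.23369948e+01]), 'qvel': array([ 0.01116856, -0.02710816, -0.07329843, -0.04627943, -0.0245751 ,
        0.08136046]), 'tau': array([ 3.86750207e-04, -4.37938142e+01, -2.24557883e+01,  7.13618472e-02,
        3.52667668e-02, -1.27746712e-04]), 'position': array([0.1706762 , 0.5225902 , 0.26015226]), 'tcp_rot': array([[ 3.10527855e-01,  9.50564003e-01, -7.26314945e-04],
       [ 9.50563256e-01, -3.10528552e-01, -1.23073470e-03],
       [-1.39543363e-03, -3.08230892e-04, -9.99998979e-01]]), 'ft_force': array([-0.64191492, -0.2146256 , -1.00086225]), 'ft_torque': array([-0.02592741, -0.02484872,  0.03027497]), 'opening': 0.08850237077187503}
scene {'fx': 551.7845583301049, 'fy': 551.7845583301049, 'cx': 318.129956822618, 'cy': 243.5416937978985, 'R': array([[ 0.84873446, -0.52834091, -0.02248782],
       [-0.26043492, -0.38059979, -0.88730911],
       [ 0.46024284,  0.75894643, -0.46062658]]), 't': array([-0.38985264,  0.24285207,  1.12136098])}
side {'fx': 445.9852033060743, 'fy': 445.9852033060743, 'cx': 313.97170385132654, 'cy': 234.58618983820418, 'R': array([[-0.98324769, -0.18026716,  0.02697638],
       [-0.1053225 ,  0.44109636, -0.8912582 ],
       [ 0.1487654 , -0.87916879, -0.45269316]]), 't': array([0.51138692, 0.11169711, 1.27804066])}
wrist {'fx': 371.64829954431775, 'fy': 371.64829954431775, 'cx': 321.56813873489773, 'cy': 235.0457972106395, 'R': array([[ 0.31041845,  0.95059868, -0.00159178],
       [ 0.90562755, -0.29522332,  0.30443706],
       [ 0.28892754, -0.09594444, -0.95253112]]), 't': array([-0.54831766, -0.04280859,  0.39065887])}
```

View pics/scene0.png

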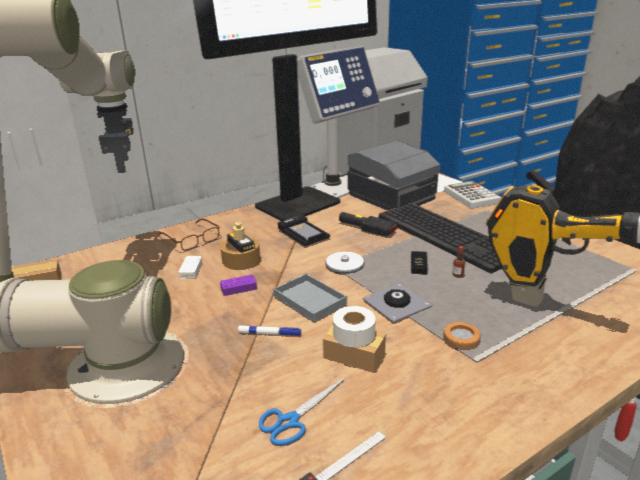

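View pics/side0.png

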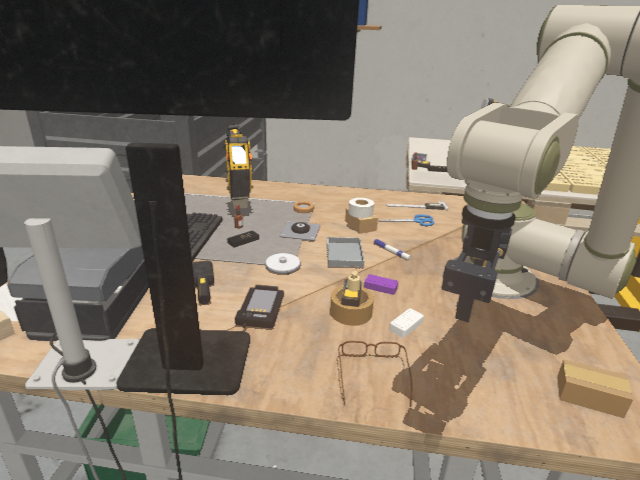

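View pics/wrist0.png

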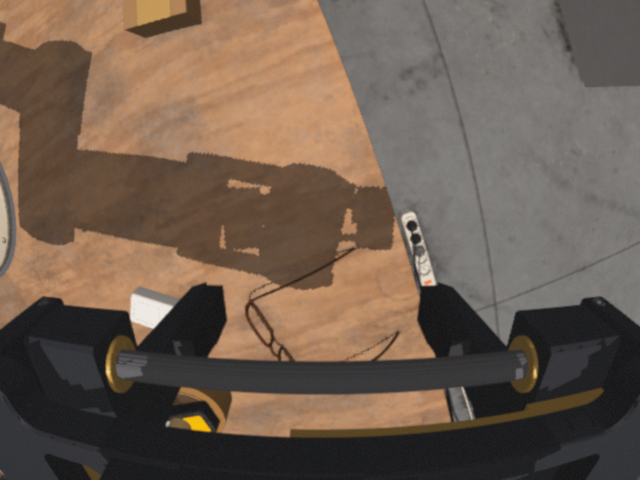

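```bash
python3 - <<'E'
import cv2
s=cv2.imread("pics/scene0.png");d=cv2.imread("pics/side0.png")
def c(im,x,y,w,h,k,n): cv2.imwrite(f"pics/{n}.png",cv2.resize(im[y:y+h,x:x+w],None,fx=k,fy=k,interpolation=cv2.INTER_CUBIC))
c(s,170,190,200,150,4,"s_a");c(s,320,210,200,170,4,"s_b") if 0 else c(s,320,230,190,142,4,"s_b")
c(d,310,170,160,120,5,"d_a");c(d,200,220,200,140,4,"d_b")
c(d,310,250,160,120,5,"d_c")
E
```

```text
(no output)
```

View pics/s_a.png

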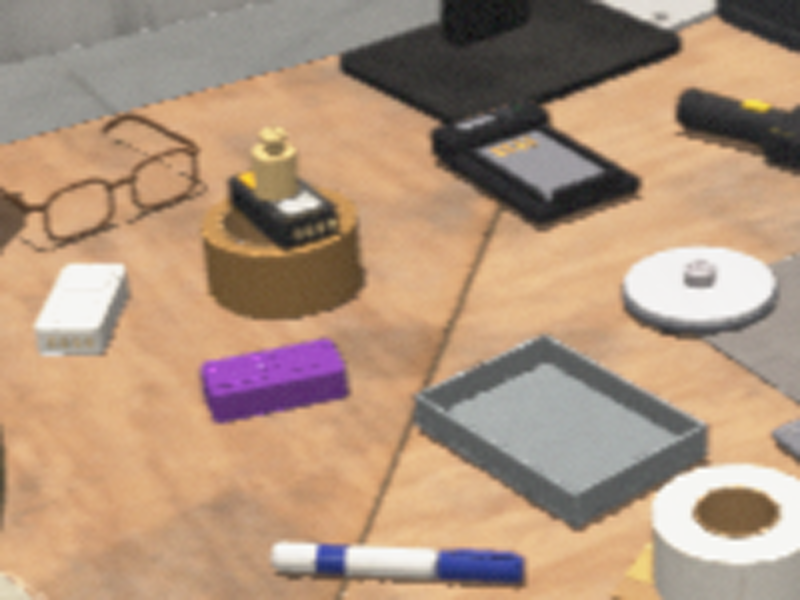

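View pics/s_b.png

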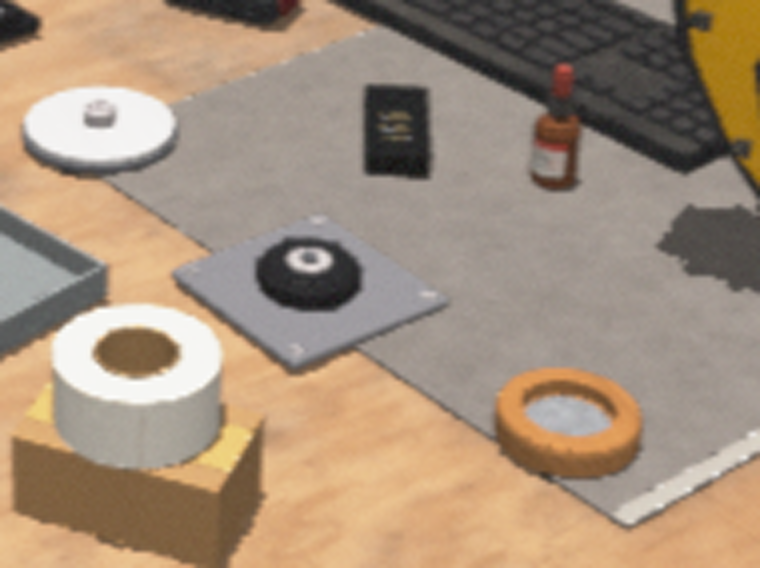

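View pics/d_a.png

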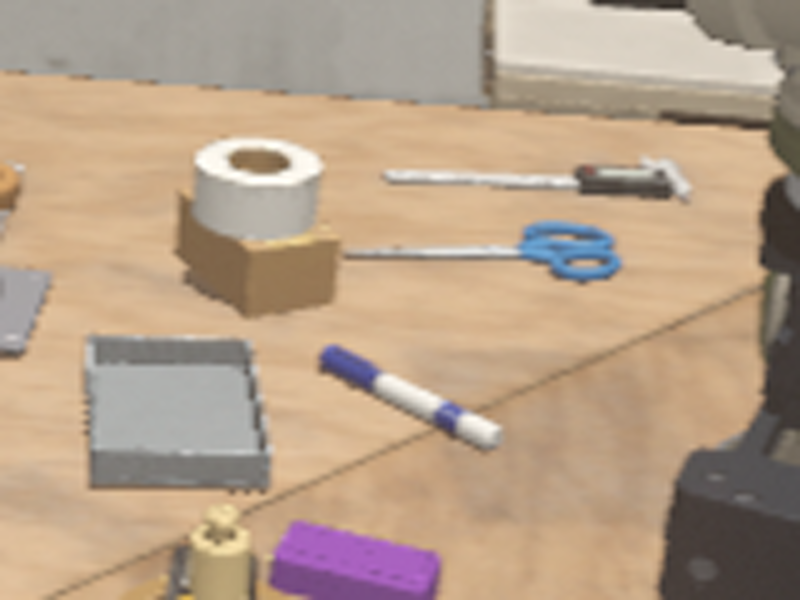

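View pics/d_b.png

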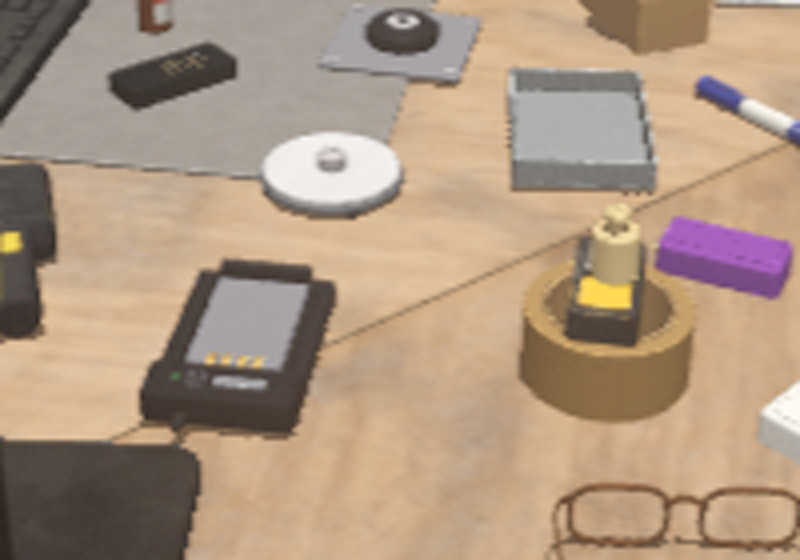

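View pics/d_c.png

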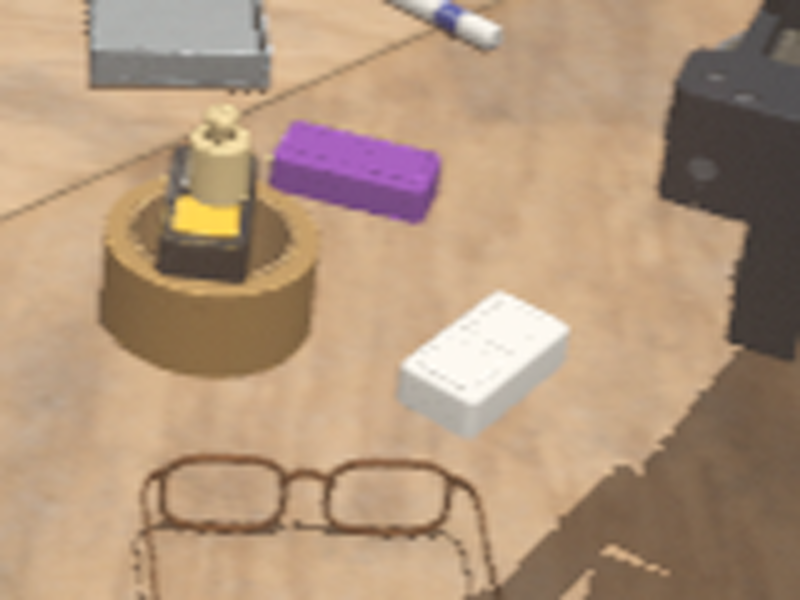

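```bash
cat > h.py <<'E'
from workcell import *
import numpy as np, cv2
def ray(c,u,v,fish=False):
    x=(u-c['cx'])/c['fx'];y=(v-c['cy'])/c['fy']
    if fish:
        r=np.hypot(x,y); d=np.array([np.sin(r)*x/r,np.sin(r)*y/r,np.cos(r)]) if r>0 else np.array([0,0,1.])
    else: d=np.array([x,y,1.])
    R=np.array(c['R']);t=np.array(c['t'])
    return -R.T@t,R.T@d
def pt(c,u,v,z,fish=False):
    o,d=ray(c,u,v,fish); return (o+d*(z-o[2])/d[2])[:2]
def proj(c,X,fish=False):
    p=np.array(c['R'])@np.array(X)+np.array(c['t'])
    if fish:
        r=np.hypot(p[0],p[1]);th=np.arctan2(r,p[2]);p=np.array([p[0]/r*th,p[1]/r*th,1])
    return np.array([c['cx']+c['fx']*p[0]/p[2],c['cy']+c['fy']*p[1]/p[2]])
E
python3 - <<'E'
from h import *
np.set_printoptions(precision=4,suppress=True)
S=calibration("scene");D=calibration("side")
def A(n,p,z,off,k,C): print(n,C is S and "scene" or "side",pt(C,off[0]+p[0]/k,off[1]+p[1]/k,z))
sa=((170,190),4,S);sb=((320,230),4,S);da=((310,170),5,D);db=((200,220),4,D);dc=((310,250),5,D)
for n,p,z,v in [("knob",(274,133),.115,sa),("knob",(220,112),.115,dc),("tape",(282,225),.048,sa),("tape",(211,238),.048,dc),
("label",(137,352),.09,sb),("label",(260,160),.09,da),
("cartFL",(14,440),.05,sb),("cartF",(220,490),.05,sb),("cartR",(262,425),.05,sb),("c1",(180,195),.05,da),("c2",(247,250),.05,da),("c3",(340,237),.05,da),
("tray",(415,397),.026,sa),("tray",(545,338),.026,sa),("tray",(707,432),.026,sa),("tray",(577,490),.026,sa),
("tray",(510,70),.026,db),("tray",(640,70),.026,db),("tray",(655,165),.026,db),("tray",(512,165),.026,db),
("seat",(569,412),.022,sb),("seatL",(497,412),.022,sb),("seatR",(641,412),.022,sb),
("plate",(175,272),.01,sb),("plate",(318,215),.01,sb),("plate",(448,298),.01,sb),("plate",(292,362),.01,sb),
("unw",(100,127),.014,sb),("unw",(331,170),.014,db),("hub",(402,22),.03,db),("hub",(308,258),.03,sb),
("chg",(555,165),.016,sa),("chg",(250,322),.016,db),
("batt",(290,270),.069,((310,250),5,D))]: A(n,p,z,*v)
E
```

```text
knob scene [0.3754 0.2514]
knob side [0.3783 0.2703]
tape scene [0.3745 0.251 ]
tape side [0.3775 0.2765]
label scene [ 0.4012 -0.2321]
label side [ 0.4    -0.2232]
cartFL scene [ 0.3403 -0.2134]
cartF scene [ 0.4016 -0.3007]
cartR scene [ 0.4498 -0.2715]
c1 side [ 0.4539 -0.2438]
c2 side [ 0.4005 -0.1648]
c3 side [ 0.3417 -0.2001]
tray scene [0.3632 0.0439]
tray scene [0.4624 0.0595]
tray scene [ 0.4854 -0.0838]
tray scene [ 0.3927 -0.0919]
tray side [ 0.4894 -0.0632]
tray side [ 0.3897 -0.0869]
tray side [0.366  0.0587]
tray side [0.4654 0.0817]
seat scene [ 0.613  -0.3221]
seatL scene [ 0.582  -0.3015]
seatR scene [ 0.6439 -0.3426]
plate scene [ 0.5325 -0.0858]
plate scene [ 0.6423 -0.0831]
plate scene [ 0.6461 -0.1949]
plate scene [ 0.5326 -0.1946]
unw scene [0.5901 0.0764]
unw side [0.5933 0.0975]
hub side [ 0.5876 -0.1196]
hub scene [ 0.5862 -0.1412]
chg scene [0.6032 0.282 ]
chg side [0.5967 0.2913]
batt side [0.3379 0.324 ]
```

```bash
python3 - <<'E'
from h import *
np.set_printoptions(precision=3,suppress=True)
S=calibration("scene");D=calibration("side");W=calibration("wrist")
for n,p,z,C in [("drill foot",(528,297),.03,S),("stand",(297,205),.02,S),("standD",(170,365),.02,D),("scalepole",(333,183),.01,S),("bottle",(459,273),0,S),("specs",(195,240),.02,S),("lensSide",(400,350),.04,D),("lensSide2",(340,350),.04,D),("printer",(350,190),.0,S),("scanner",(370,222),.02,S)]: print(n,pt(C,*p,z))
# screen bottom corners triangulate scene vs side: scene left(208,53) right(375,35); side left(0,107) right(352,117)
def tri(a,b):
    o1,d1=ray(S,*a);o2,d2=ray(D,*b);d1/=np.linalg.norm(d1);d2/=np.linalg.norm(d2)
    s=np.linalg.lstsq(np.stack([d1,-d2],1),o2-o1,rcond=None)[0];p=o1+s[0]*d1;q=o2+s[1]*d2;return (p+q)/2,np.linalg.norm(p-q)
print(tri((206,55),(352,117)))
print(tri((240.5,246.2),(352.2,297.6)),tri((238.5,223.2),(354,272.4)),tri((345,261.7),(282.75,262.5)),tri((354.2,318),(362,202)))
s=sense();T=s['position'];R=s['tcp_rot']
print("cam",-W['R'].T@W['t'],"rel tool",R.T@(-W['R'].T@W['t']-T))
for d in (.003,.022): print(proj(W,T+R[:,2]*d,True), proj(S,T+R[:,2]*d),proj(D,T+R[:,2]*d))
E
python3 -c "
import cv2
s=cv2.imread('pics/side0.png');cv2.imwrite('pics/f.png',cv2.resize(s[240:340,420:540],None,fx=5,fy=5))
s=cv2.imread('pics/scene0.png');cv2.imwrite('pics/g.png',cv2.resize(s[80:200,70:170],None,fx=5,fy=5))"
```

```text
drill foot [ 0.824 -0.314]
stand [0.666 0.46 ]
standD [0.713 0.549]
scalepole [0.881 0.577]
bottle [ 0.811 -0.115]
specs [0.304 0.41 ]
lensSide [0.262 0.43 ]
lensSide2 [0.383 0.456]
printer [0.907 0.508]
scanner [0.782 0.225]
(array([0.396, 0.414, 0.508]), np.float64(0.009679824332561681))
(array([0.379, 0.265, 0.04 ]), np.float64(0.0019904808798685797)) (array([0.379, 0.262, 0.11 ]), np.float64(0.0007962406966855761)) (array([0.596, 0.086, 0.007]), np.float64(0.0007465459024531377)) (array([ 0.401, -0.23 ,  0.088]), np.float64(0.002400926564423175))
cam [0.096 0.546 0.384] rel tool [-0.001 -0.078 -0.124]
[324.233 325.13 ] [121.441 158.112] [471.068 292.782]
[323.973 302.766] [122.756 164.874] [468.927 302.357]
```

View pics/g.png

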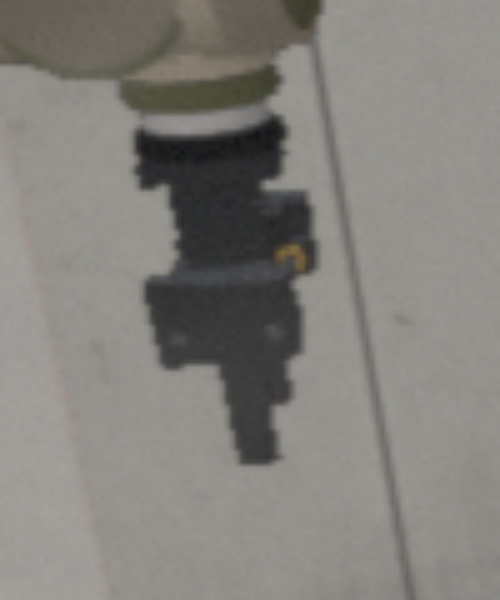

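View pics/f.png

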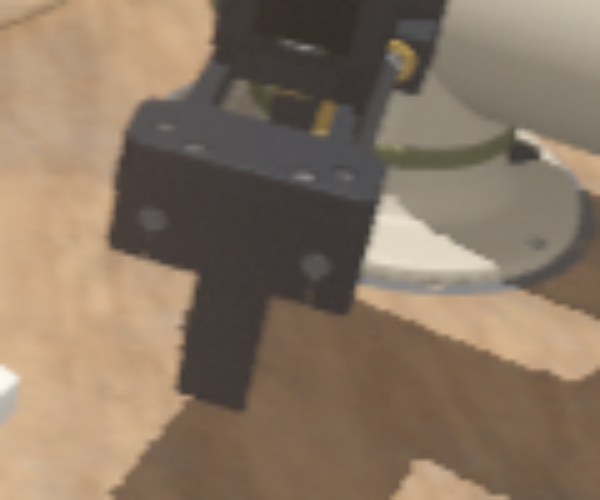

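Request:
move_arm(
  series=[
    {"claw": -1,"tx": -3.06,"ty": 4.65,"tz": -1},
    {"tx": -3.06,"ty": 4.65,"tz": -1},
    {"tx": -3.06,"ty": 4.65,"tz": -1},
    {"tx": -3.06,"ty": 4.65,"tz": -1},
    {"tx": -3.06,"ty": 4.65,"tz": -1},
    {"tx": -3.06,"ty": 4.65,"tz": -1},
    {"tx": 0},
    {"tx": 0},
  ],
)

```text
$.series[0]: bad value
```

```bash
cat >> h.py <<'E'
def snap(name):
    s=sense();c=calibration("wrist");im=get_image("wrist")[:,:,::-1].copy()
    cv2.imwrite(f"pics/{name}.png",im)
    np.save(f"pics/{name}.npy",np.array([c['R'].ravel().tolist()+list(c['t'])+[c['fx'],c['fy'],c['cx'],c['cy']]]))
    np.set_printoptions(precision=4,suppress=True)
    print(s['clock'],s['position'],s['ft_force'],s['opening']); print(s['tcp_rot']); return im
def lc(name):
    a=np.load(f"pics/{name}.npy")[0];return dict(R=a[:9].reshape(3,3),t=a[9:12],fx=a[12],fy=a[13],cx=a[14],cy=a[15])
def crop(src,x,y,w,h,k,n): im=cv2.imread(f"pics/{src}.png");cv2.imwrite(f"pics/{n}.png",cv2.resize(im[y:y+h,x:x+w],None,fx=k,fy=k,interpolation=cv2.INTER_CUBIC))
E
python3 -c "
from h import *
snap('w1')"
```

```text
0.15 [0.1707 0.5226 0.2603] [-0.3165 -0.6752 -0.1309] 0.08816405459711615
[[ 0.3106  0.9505 -0.0005]
 [ 0.9505 -0.3106 -0.0009]
 [-0.001  -0.0002 -1.    ]]
```

View pics/w1.png

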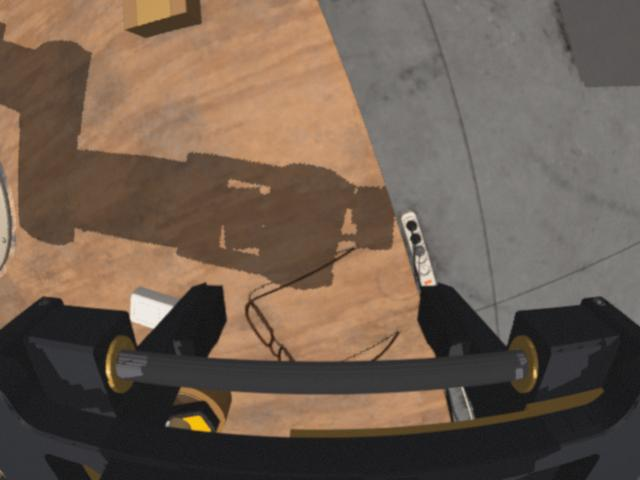

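Request:
move_arm(
  series=[
    {"claw": -1,"tx": -3.06,"ty": 4.65,"tz": -1,"wx": 0,"wy": 0,"wz": 0},
    {"claw": -1,"tx": -3.06,"ty": 4.65,"tz": -1,"wx": 0,"wy": 0,"wz": 0},
    {"claw": -1,"tx": -3.06,"ty": 4.65,"tz": -1,"wx": 0,"wy": 0,"wz": 0},
    {"claw": -1,"tx": -3.06,"ty": 4.65,"tz": -1,"wx": 0,"wy": 0,"wz": 0},
    {"claw": -1,"tx": -3.06,"ty": 4.65,"tz": -1,"wx": 0,"wy": 0,"wz": 0},
    {"claw": -1,"tx": -3.06,"ty": 4.65,"tz": -1,"wx": 0,"wy": 0,"wz": 0},
    {"claw": -1,"tx": 0,"ty": 0,"tz": 0,"wx": 0,"wy": 0,"wz": 0},
    {"claw": -1,"tx": 0,"ty": 0,"tz": 0,"wx": 0,"wy": 0,"wz": 0},
  ],
)

```text
clock: 1.2
position: [0.3786, 0.2618, 0.3205]
tcp_rot: [[0.311, 0.95, -0.001], [0.95, -0.311, 0.0], [-0.0, -0.001, -1.0]]
ft_force: [-0.1, 0.9, 0.7]
opening: 0.0883
```

```bash

python3 -c "
from h import *
snap('w1')"
```

```text
1.2 [0.3786 0.2618 0.3205] [-0.1263  0.9262  0.6535] 0.08828460227506132
[[ 0.3108  0.9505 -0.0007]
 [ 0.9505 -0.3108  0.0001]
 [-0.0002 -0.0007 -1.    ]]
```

View pics/w1.png

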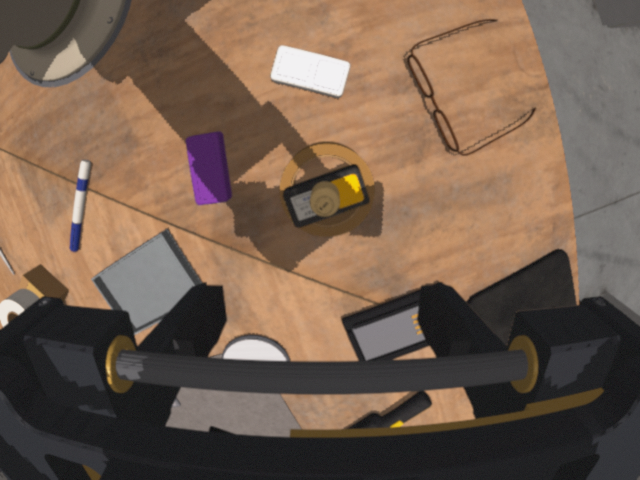

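```bash
python3 -c "
from h import *
crop('w1',260,125,140,105,5.7,'w1c');crop('w1',330,240,150,125,5,'w1d');crop('w1',85,220,130,115,6,'w1e')
"
```

```text
(no output)
```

View pics/w1c.png

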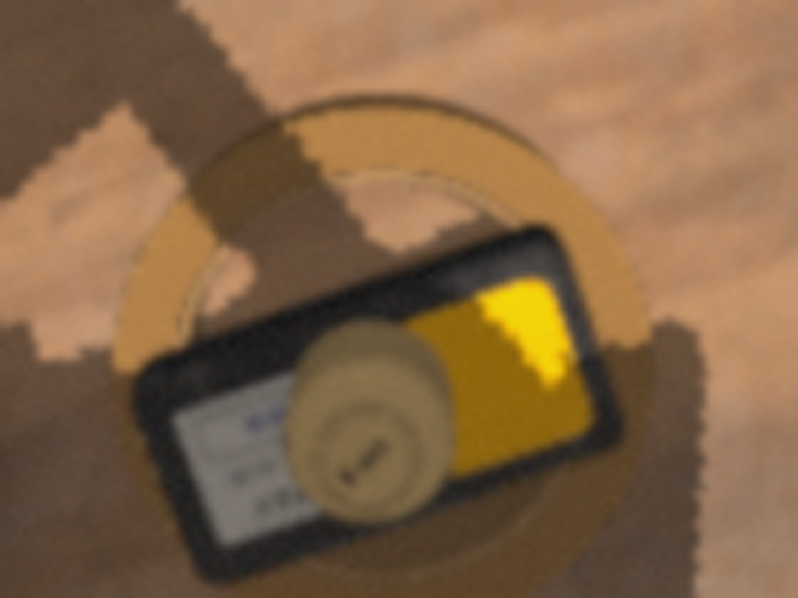

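View pics/w1d.png

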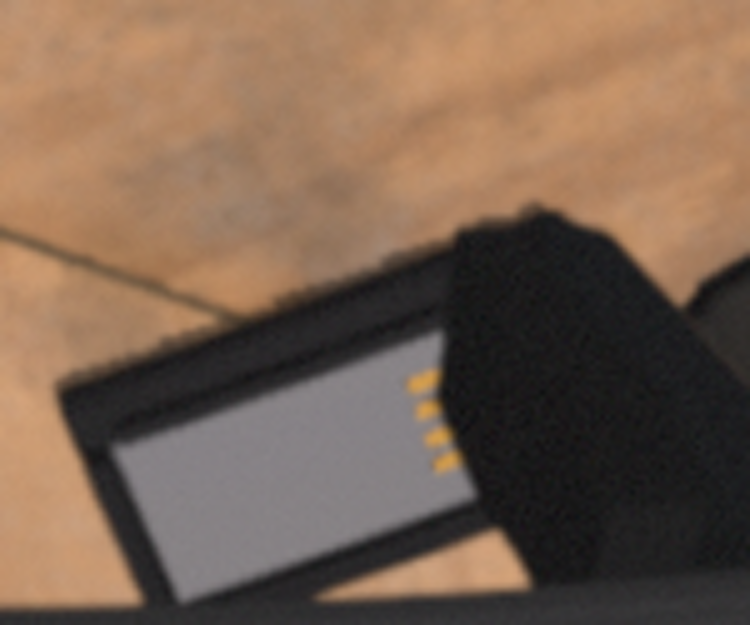

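View pics/w1e.png

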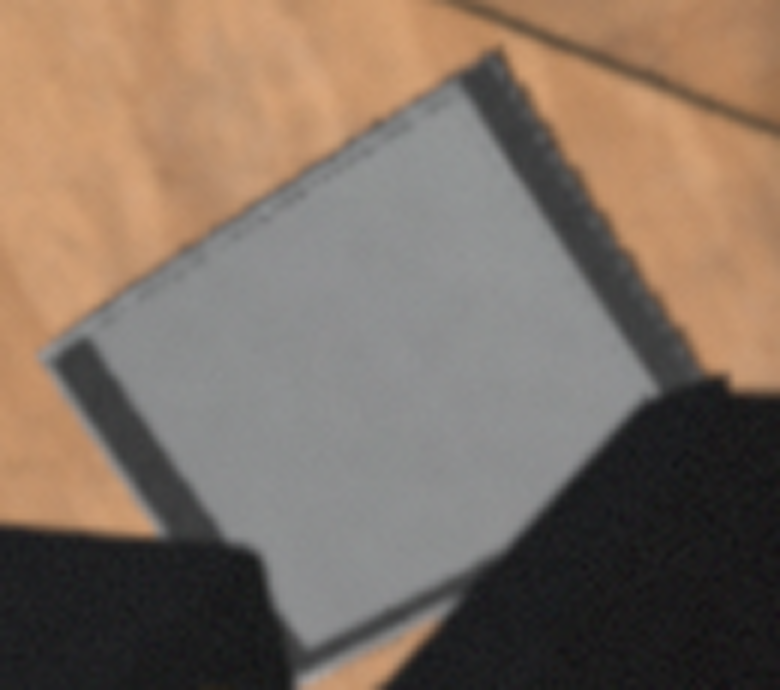

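```bash
python3 - <<'E'
from h import *
np.set_printoptions(precision=4,suppress=True)
c=lc('w1')
def P(x,y,z,o,k): return pt(c,o[0]+(x+.5)/k-.5,o[1]+(y+.5)/k-.5,z,True)
C=((260,125),5.7)
print("knob",P(368,446,.115,*C),"body",P(370,437,.104,*C),"tape",P(383,368,.048,*C))
b=[P(x,y,.069,*C) for x,y in [(138,372),(550,228),(620,440),(205,582)]];b=np.array(b);print("batt",b,b.mean(0),np.linalg.norm(b-np.roll(b,-1,0),axis=1))
l=b[1]-b[0]+b[2]-b[3];print("batt angle",np.degrees(np.arctan2(l[1],l[0])))
k=((330,240),5)
q=np.array([P(x,y,.016,*k) for x,y in [(112,445),(180,603),(443,330),(475,497)]]);print("chg",q,np.linalg.norm(q[1]-q[0]))
e=q[2]-q[0];e/=np.linalg.norm(e);e2=q[3]-q[1];e2/=np.linalg.norm(e2);print(np.degrees(np.arctan2(e[1],e[0])),np.degrees(np.arctan2(e2[1],e2[0])), (q[0]+q[1])/2+e*.0515)
t=((85,220),6)
r=np.array([P(x,y,.026,*t) for x,y in [(40,357),(500,50),(297,682)]]);print("tray",r,np.linalg.norm(r[1]-r[0]),np.linalg.norm(r[2]-r[0]),(r[1]+r[2])/2,np.degrees(np.arctan2(*(r[0]-r[1])[::-1])),np.degrees(np.arctan2(*(r[0]-r[2])[::-1])))
E
```

```text
knob [0.3755 0.2641] body [0.3765 0.2642] tape [0.3764 0.2672]
batt [[0.3594 0.226 ]
 [0.3574 0.3043]
 [0.3985 0.3053]
 [0.4006 0.2245]] [0.379 0.265] [0.0784 0.0411 0.0808 0.0412]
batt angle 91.44786827507687
chg [[0.5728 0.2403]
 [0.6313 0.244 ]
 [0.5683 0.3346]
 [0.6253 0.3327]] 0.05863827795367129
92.73755679635386 93.88794004868461 [0.5996 0.2936]
tray [[ 0.3914 -0.0907]
 [ 0.3626  0.0642]
 [ 0.4893 -0.0653]] 0.15756318453026974 0.1011260927144154 [ 0.426  -0.0006] -79.44530094460565 -165.50893766773558
```

Request:
move_arm(
  series=[
    {"claw": -1,"tx": 0.13,"ty": -0.32,"tz": 4.5,"wx": 0,"wy": 0,"wz": 0},
    {"claw": -1,"tx": 0,"ty": 0,"tz": 5,"wx": 0,"wy": 0,"wz": 0},
    {"claw": -1,"tx": 0,"ty": 0,"tz": 5,"wx": 0,"wy": 0,"wz": 0},
    {"claw": -0.3,"tx": 0,"ty": 0,"tz": 4,"wx": 0,"wy": 0,"wz": 0},
    {"claw": -0.1,"tx": 0,"ty": 0,"tz": 2,"wx": 0,"wy": 0,"wz": 0},
    {"claw": 0,"tx": 0,"ty": 0,"tz": 1.05,"wx": 0,"wy": 0,"wz": 0},
    {"claw": 0,"tx": 0,"ty": 0,"tz": 0,"wx": 0,"wy": 0,"wz": 0},
    {"claw": 0,"tx": 0,"ty": 0,"tz": 0,"wx": 0,"wy": 0,"wz": 0},
  ],
  force=15,
)

```text
clock: 2.25
position: [0.3765, 0.2643, 0.106]
tcp_rot: [[0.31, 0.951, 0.001], [0.951, -0.31, 0.001], [0.001, 0.001, -1.0]]
ft_force: [0.7, -0.3, 0.1]
opening: 0.0444
```

```bash

python3 -c "
from h import *
snap('w2');crop('w2',160,180,320,240,2.5,'w2c')"
```

```text
2.25 [0.3765 0.2643 0.106 ] [ 0.6612 -0.3068  0.1051] 0.044437318849291446
[[ 0.31    0.9507  0.0014]
 [ 0.9507 -0.31    0.0006]
 [ 0.001   0.0012 -1.    ]]
```

View pics/w2c.png

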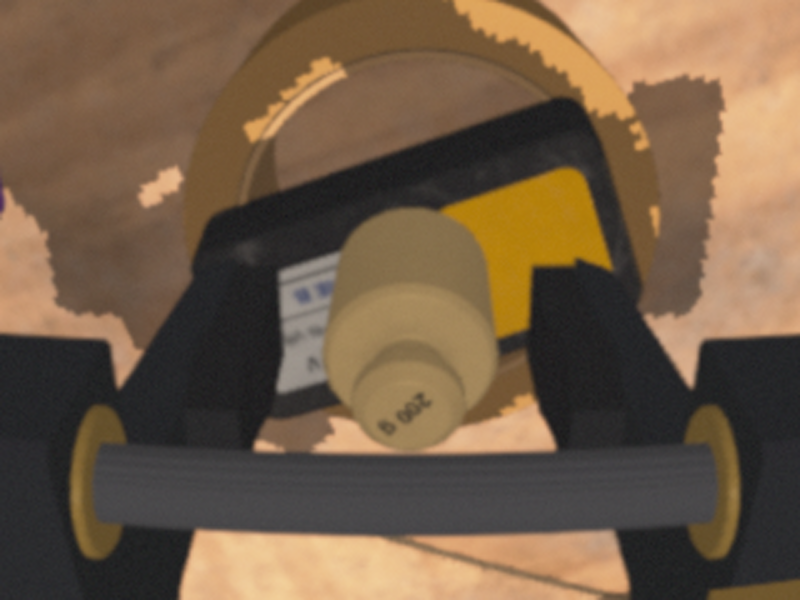

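Request:
move_arm(
  series=[
    {"claw": 1,"tx": 0,"ty": 0,"tz": 0,"wx": 0,"wy": 0,"wz": 0},
    {"claw": 1,"tx": 0,"ty": 0,"tz": 0,"wx": 0,"wy": 0,"wz": 0},
    {"claw": 1,"tx": 0,"ty": 0,"tz": 0,"wx": 0,"wy": 0,"wz": 0},
    {"claw": 1,"tx": 0,"ty": 0,"tz": 0,"wx": 0,"wy": 0,"wz": 0},
    {"claw": 1,"tx": 0,"ty": 0,"tz": -0.5,"wx": 0,"wy": 0,"wz": 0},
    {"claw": 1,"tx": 0,"ty": 0,"tz": -2,"wx": 0,"wy": 0,"wz": 0},
    {"claw": 1,"tx": 0,"ty": 0,"tz": -4,"wx": 0,"wy": 0,"wz": 0},
    {"claw": 1,"tx": 0,"ty": 0,"tz": -5,"wx": 0,"wy": 0,"wz": 0},
  ],
  force=15,
)

```text
clock: 3.3
position: [0.3756, 0.2634, 0.2208]
tcp_rot: [[0.311, 0.95, -0.003], [0.95, -0.311, -0.001], [-0.002, -0.002, -1.0]]
ft_force: [1.0, 0.3, -2.1]
opening: 0.0273
```

```bash

python3 -c "
from h import *
im=snap('w3')"
```

```text
3.3 [0.3756 0.2634 0.2208] [ 1.0072  0.3102 -2.1285] 0.027263590627922298
[[ 0.3107  0.9505 -0.0031]
 [ 0.9505 -0.3107 -0.0014]
 [-0.0023 -0.0025 -1.    ]]
```

View pics/w3.png

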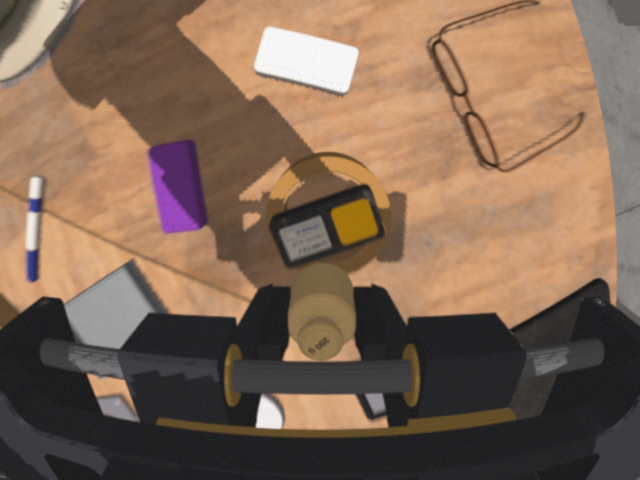

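```bash
cat >> h.py <<'E'
def plan(goal,psi,n,claw=1,rem=False):
    s=sense();R=s['tcp_rot'];p=s['position'];p0=np.degrees(np.arctan2(R[1,0],R[0,0]));d=(np.array(goal)-p)/n
    dpsi=((psi-p0+180)%360-180)/n
    print("from",p.round(4),"psi",round(p0,2),"per row mm",np.linalg.norm(d)*1000)
    out=[]
    for i in range(n):
        a=np.radians(p0+dpsi*i);x=np.array([np.cos(a),np.sin(a)]);y=np.array([np.sin(a),-np.cos(a)])
        out.append('{"claw": %g, "tx": %.2f, "ty": %.2f, "tz": %.2f, "wx": 0, "wy": 0, "wz": %.3f}'%(claw,x@d[:2]*100,y@d[:2]*100,-d[2]*100,-np.radians(dpsi)))
    print(", ".join(out))
E
python3 -c "
from h import *
plan((.615,-.395,.22),0,13)"
```

```text
from [0.3776 0.2643 0.2272] psi 71.92 per row mm 53.9081496225948
{"claw": 1, "tx": -4.25, "ty": 3.31, "tz": 0.06, "wx": 0, "wy": 0, "wz": 0.097}, {"claw": 1, "tx": -3.92, "ty": 3.70, "tz": 0.06, "wx": 0, "wy": 0, "wz": 0.097}, {"claw": 1, "tx": -3.54, "ty": 4.06, "tz": 0.06, "wx": 0, "wy": 0, "wz": 0.097}, {"claw": 1, "tx": -3.13, "ty": 4.39, "tz": 0.06, "wx": 0, "wy": 0, "wz": 0.097}, {"claw": 1, "tx": -2.69, "ty": 4.67, "tz": 0.06, "wx": 0, "wy": 0, "wz": 0.097}, {"claw": 1, "tx": -2.23, "ty": 4.91, "tz": 0.06, "wx": 0, "wy": 0, "wz": 0.097}, {"claw": 1, "tx": -1.75, "ty": 5.10, "tz": 0.06, "wx": 0, "wy": 0, "wz": 0.097}, {"claw": 1, "tx": -1.25, "ty": 5.24, "tz": 0.06, "wx": 0, "wy": 0, "wz": 0.097}, {"claw": 1, "tx": -0.74, "ty": 5.34, "tz": 0.06, "wx": 0, "wy": 0, "wz": 0.097}, {"claw": 1, "tx": -0.22, "ty": 5.39, "tz": 0.06, "wx": 0, "wy": 0, "wz": 0.097}, {"claw": 1, "tx": 0.30, "ty": 5.38, "tz": 0.06, "wx": 0, "wy": 0, "wz": 0.097}, {"claw": 1, "tx": 0.82, "ty": 5.33, "tz": 0.06, "wx": 0, "wy": 0, "wz": 0.097}, {"claw": 1, "tx": 1.33, "ty": 5.22, "tz": 0.06, "wx": 0, "wy": 0, "wz": 0.097}
```

Request:
move_arm(
  series=[
    {"claw": 1,"tx": -4.25,"ty": 3.31,"tz": 0.06,"wx": 0,"wy": 0,"wz": 0.097},
    {"claw": 1,"tx": -3.92,"ty": 3.7,"tz": 0.06,"wx": 0,"wy": 0,"wz": 0.097},
    {"claw": 1,"tx": -3.54,"ty": 4.06,"tz": 0.06,"wx": 0,"wy": 0,"wz": 0.097},
    {"claw": 1,"tx": -3.13,"ty": 4.39,"tz": 0.06,"wx": 0,"wy": 0,"wz": 0.097},
    {"claw": 1,"tx": -2.69,"ty": 4.67,"tz": 0.06,"wx": 0,"wy": 0,"wz": 0.097},
    {"claw": 1,"tx": -2.23,"ty": 4.91,"tz": 0.06,"wx": 0,"wy": 0,"wz": 0.097},
    {"claw": 1,"tx": -1.75,"ty": 5.1,"tz": 0.06,"wx": 0,"wy": 0,"wz": 0.097},
    {"claw": 1,"tx": -1.25,"ty": 5.24,"tz": 0.06,"wx": 0,"wy": 0,"wz": 0.097},
    {"claw": 1,"tx": -0.74,"ty": 5.34,"tz": 0.06,"wx": 0,"wy": 0,"wz": 0.097},
    {"claw": 1,"tx": -0.22,"ty": 5.39,"tz": 0.06,"wx": 0,"wy": 0,"wz": 0.097},
  ],
)

```text
clock: 4.6
position: [0.5578, -0.2453, 0.2137]
tcp_rot: [[0.961, 0.278, -0.001], [0.278, -0.961, 0.001], [-0.001, -0.001, -1.0]]
ft_force: [0.4, 0.0, -1.6]
opening: 0.0274
```

Request:
move_arm(
  series=[
    {"claw": 1,"tx": 0.3,"ty": 5.38,"tz": 0.06,"wx": 0,"wy": 0,"wz": 0.097},
    {"claw": 1,"tx": 0.82,"ty": 5.33,"tz": 0.06,"wx": 0,"wy": 0,"wz": 0.097},
    {"claw": 1,"tx": 1.33,"ty": 5.22,"tz": 0.06,"wx": 0,"wy": 0,"wz": 0.097},
    {"claw": 1,"tx": 0,"ty": 0,"tz": 0,"wx": 0,"wy": 0,"wz": 0},
    {"claw": 1,"tx": 0,"ty": 0,"tz": 0,"wx": 0,"wy": 0,"wz": 0},
  ],
)

```text
clock: 5.22
position: [0.6115, -0.3956, 0.2116]
tcp_rot: [[1.0, -0.005, -0.001], [-0.005, -1.0, 0.001], [-0.001, -0.001, -1.0]]
ft_force: [-0.4, -0.2, -0.9]
opening: 0.0275
```

```bash

python3 -c "
from h import *
im=snap('w4')"
```

```text
5.225 [ 0.6115 -0.3956  0.2116] [-0.3831 -0.2285 -0.931 ] 0.02750005953678294
[[ 1.     -0.0054 -0.0015]
 [-0.0054 -1.      0.0014]
 [-0.0015 -0.0014 -1.    ]]
```

View pics/w4.png

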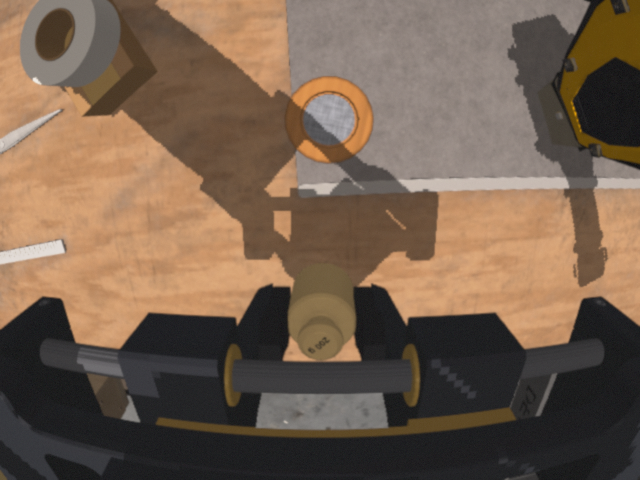

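```bash
python3 -c "
from h import *
crop('w4',275,65,110,110,5,'w4c')
"
```

```text
(no output)
```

View pics/w4c.png

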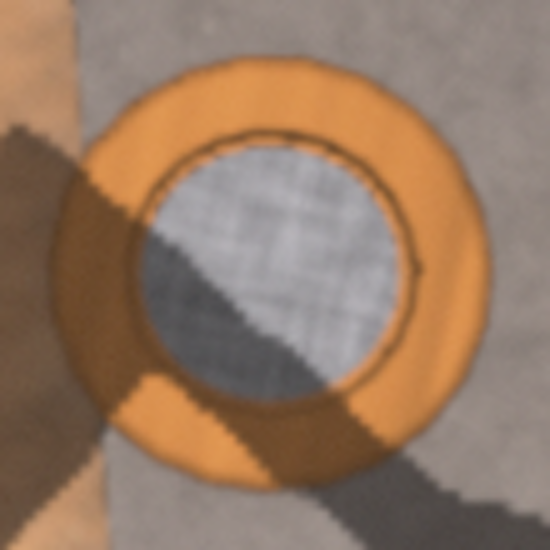

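```bash
python3 -c "
from h import *
c=lc('w4')
f=lambda x,y,z:pt(c,275+(x+.5)/5-.5,65+(y+.5)/5-.5,z,True)
print(f(270.5,274,.022),f(270.5,272,.022),f(271.5,273,.012),f(50,274,.022),f(491,274,.022))
g=f(270.5,273,.022)
plan((g[0],g[1],.10),0,4)
plan((g[0],g[1],.0475),0,4)
"
```

```text
[ 0.61802049 -0.3170748 ] [ 0.61802161 -0.31673707] [ 0.61836071 -0.31687819] [ 0.58128502 -0.3165768 ] [ 0.65490269 -0.31666909]
from [ 0.6116 -0.3951  0.2123] psi -0.27 per row mm 34.24313911302303
{"claw": 1, "tx": 0.15, "ty": -1.95, "tz": 2.81, "wx": 0, "wy": 0, "wz": -0.001}, {"claw": 1, "tx": 0.15, "ty": -1.95, "tz": 2.81, "wx": 0, "wy": 0, "wz": -0.001}, {"claw": 1, "tx": 0.16, "ty": -1.95, "tz": 2.81, "wx": 0, "wy": 0, "wz": -0.001}, {"claw": 1, "tx": 0.16, "ty": -1.95, "tz": 2.81, "wx": 0, "wy": 0, "wz": -0.001}
from [ 0.6116 -0.3951  0.2123] psi -0.27 per row mm 45.62691901096221
{"claw": 1, "tx": 0.15, "ty": -1.95, "tz": 4.12, "wx": 0, "wy": 0, "wz": -0.001}, {"claw": 1, "tx": 0.15, "ty": -1.95, "tz": 4.12, "wx": 0, "wy": 0, "wz": -0.001}, {"claw": 1, "tx": 0.16, "ty": -1.95, "tz": 4.12, "wx": 0, "wy": 0, "wz": -0.001}, {"claw": 1, "tx": 0.16, "ty": -1.95, "tz": 4.12, "wx": 0, "wy": 0, "wz": -0.001}
```

Request:
move_arm(
  series=[
    {"claw": 1,"tx": 0.16,"ty": -1.96,"tz": 2.5,"wx": 0,"wy": 0,"wz": 0},
    {"claw": 1,"tx": 0.16,"ty": -1.95,"tz": 2.5,"wx": 0,"wy": 0,"wz": 0},
    {"claw": 1,"tx": 0.16,"ty": -1.95,"tz": 2.5,"wx": 0,"wy": 0,"wz": 0},
    {"claw": 1,"tx": 0.16,"ty": -1.95,"tz": 2.5,"wx": 0,"wy": 0,"wz": 0},
    {"claw": 1,"tx": 0,"ty": 0,"tz": 2.5,"wx": 0,"wy": 0,"wz": 0},
    {"claw": 1,"tx": 0,"ty": 0,"tz": 2,"wx": 0,"wy": 0,"wz": 0},
    {"claw": 1,"tx": 0,"ty": 0,"tz": 0.8,"wx": 0,"wy": 0,"wz": 0},
    {"claw": 1,"tx": 0,"ty": 0,"tz": 0,"wx": 0,"wy": 0,"wz": 0},
    {"claw": 1,"tx": 0,"ty": 0,"tz": 0,"wx": 0,"wy": 0,"wz": 0},
  ],
)

```text
clock: 6.4
position: [0.619, -0.3181, 0.0607]
tcp_rot: [[1.0, -0.006, 0.001], [-0.006, -1.0, -0.001], [0.001, 0.001, -1.0]]
ft_force: [-0.3, 0.6, -1.6]
opening: 0.0271
```

```bash

python3 -c "
from h import *
im=snap('w5')"
```

```text
6.4 [ 0.619  -0.3181  0.0607] [-0.2891  0.5788 -1.5834] 0.027132831736948807
[[ 1.     -0.0057  0.0014]
 [-0.0057 -1.     -0.001 ]
 [ 0.0014  0.001  -1.    ]]
```

View pics/w5.png

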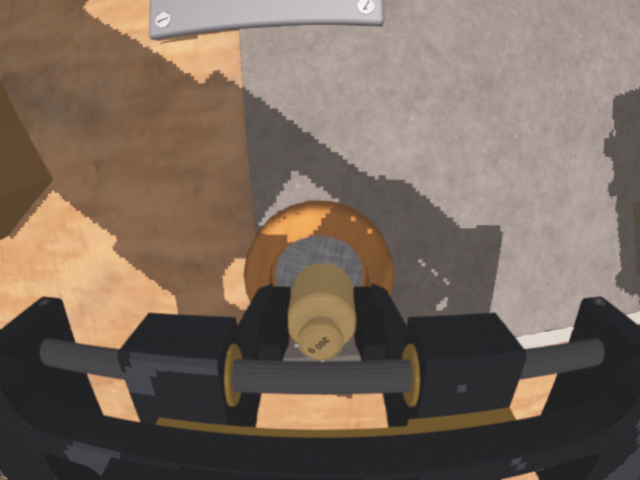

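Request:
move_arm(
  series=[
    {"claw": 1,"tx": 0,"ty": 0,"tz": 0.6,"wx": 0,"wy": 0,"wz": 0},
    {"claw": 1,"tx": 0,"ty": 0,"tz": 0.3,"wx": 0,"wy": 0,"wz": 0},
    {"claw": 1,"tx": 0,"ty": 0,"tz": 0.15,"wx": 0,"wy": 0,"wz": 0},
    {"claw": 1,"tx": 0,"ty": 0,"tz": 0,"wx": 0,"wy": 0,"wz": 0},
    {"claw": 1,"tx": 0,"ty": 0,"tz": 0,"wx": 0,"wy": 0,"wz": 0},
  ],
)

```text
clock: 7.08
position: [0.6187, -0.3181, 0.049]
tcp_rot: [[1.0, -0.006, -0.0], [-0.006, -1.0, -0.0], [-0.0, 0.0, -1.0]]
ft_force: [0.0, 0.5, -0.4]
opening: 0.0275
```

Request:
move_arm(
  series=[
    {"claw": 1,"tx": 0,"ty": 0,"tz": 0.1,"wx": 0,"wy": 0,"wz": 0},
    {"claw": 1,"tx": 0,"ty": 0,"tz": 0,"wx": 0,"wy": 0,"wz": 0},
  ],
)

```text
clock: 7.32
position: [0.6187, -0.3181, 0.0489]
tcp_rot: [[1.0, -0.006, 0.0], [-0.006, -1.0, -0.001], [0.0, 0.001, -1.0]]
ft_force: [-3.1, 1.6, 5.3]
opening: 0.0273
```

```bash

python3 -c "
from h import *
im=snap('w6')
cv2.imwrite('pics/s6.png',cv2.resize(get_image('scene')[260:380,400:560,::-1],None,fx=5,fy=5))"
```

```text
7.325 [ 0.6187 -0.3181  0.0489] [-3.0832  1.6388  5.2927] 0.027269156989322293
[[ 1.     -0.0059  0.0004]
 [-0.0059 -1.     -0.0005]
 [ 0.0004  0.0005 -1.    ]]
```

View pics/s6.png

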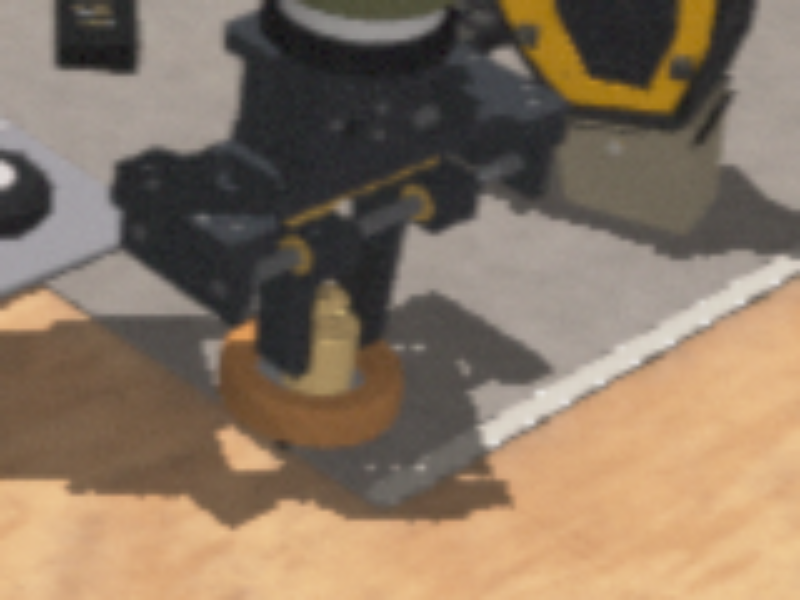

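Request:
move_arm(
  series=[
    {"claw": 0.2,"tx": 0,"ty": 0,"tz": 0,"wx": 0,"wy": 0,"wz": 0},
    {"claw": 0,"tx": 0,"ty": 0,"tz": 0,"wx": 0,"wy": 0,"wz": 0},
    {"claw": -0.5,"tx": 0,"ty": 0,"tz": 0,"wx": 0,"wy": 0,"wz": 0},
    {"claw": -0.8,"tx": 0,"ty": 0,"tz": 0,"wx": 0,"wy": 0,"wz": 0},
    {"claw": -1,"tx": 0,"ty": 0,"tz": -1,"wx": 0,"wy": 0,"wz": 0},
    {"claw": -1,"tx": 0,"ty": 0,"tz": -4,"wx": 0,"wy": 0,"wz": 0},
    {"claw": -1,"tx": 0,"ty": 0,"tz": -5.5,"wx": 0,"wy": 0,"wz": 0},
    {"claw": -1,"tx": 0,"ty": 0,"tz": -5.5,"wx": 0,"wy": 0,"wz": 0},
    {"claw": -1,"tx": 0,"ty": 0,"tz": -5,"wx": 0,"wy": 0,"wz": 0},
  ],
)

```text
clock: 8.55
position: [0.6185, -0.3179, 0.2611]
tcp_rot: [[1.0, -0.006, 0.002], [-0.006, -1.0, -0.001], [0.002, 0.001, -1.0]]
ft_force: [0.8, 0.3, -0.5]
opening: 0.0881
```

```bash

python3 -c "
from h import *
im=snap('w7')
plan((.377,.265,.21),1,13,-1)"
```

```text
8.55 [ 0.6185 -0.3179  0.2611] [ 0.7655  0.2507 -0.5341] 0.08813346936668813
[[ 1.     -0.006   0.0015]
 [-0.006  -1.     -0.0011]
 [ 0.0015  0.0011 -1.    ]]
from [ 0.6195 -0.3186  0.2687] psi -0.34 per row mm 48.82020214661676
{"claw": -1, "tx": -1.89, "ty": -4.48, "tz": 0.45, "wx": 0, "wy": 0, "wz": -0.002}, {"claw": -1, "tx": -1.88, "ty": -4.48, "tz": 0.45, "wx": 0, "wy": 0, "wz": -0.002}, {"claw": -1, "tx": -1.88, "ty": -4.48, "tz": 0.45, "wx": 0, "wy": 0, "wz": -0.002}, {"claw": -1, "tx": -1.87, "ty": -4.49, "tz": 0.45, "wx": 0, "wy": 0, "wz": -0.002}, {"claw": -1, "tx": -1.86, "ty": -4.49, "tz": 0.45, "wx": 0, "wy": 0, "wz": -0.002}, {"claw": -1, "tx": -1.85, "ty": -4.49, "tz": 0.45, "wx": 0, "wy": 0, "wz": -0.002}, {"claw": -1, "tx": -1.84, "ty": -4.50, "tz": 0.45, "wx": 0, "wy": 0, "wz": -0.002}, {"claw": -1, "tx": -1.84, "ty": -4.50, "tz": 0.45, "wx": 0, "wy": 0, "wz": -0.002}, {"claw": -1, "tx": -1.83, "ty": -4.50, "tz": 0.45, "wx": 0, "wy": 0, "wz": -0.002}, {"claw": -1, "tx": -1.82, "ty": -4.51, "tz": 0.45, "wx": 0, "wy": 0, "wz": -0.002}, {"claw": -1, "tx": -1.81, "ty": -4.51, "tz": 0.45, "wx": 0, "wy": 0, "wz": -0.002}, {"claw": -1, "tx": -1.80, "ty": -4.51, "tz": 0.45, "wx": 0, "wy": 0, "wz": -0.002}, {"claw": -1, "tx": -1.79, "ty": -4.52, "tz": 0.45, "wx": 0, "wy": 0, "wz": -0.002}
```

View pics/w7.png

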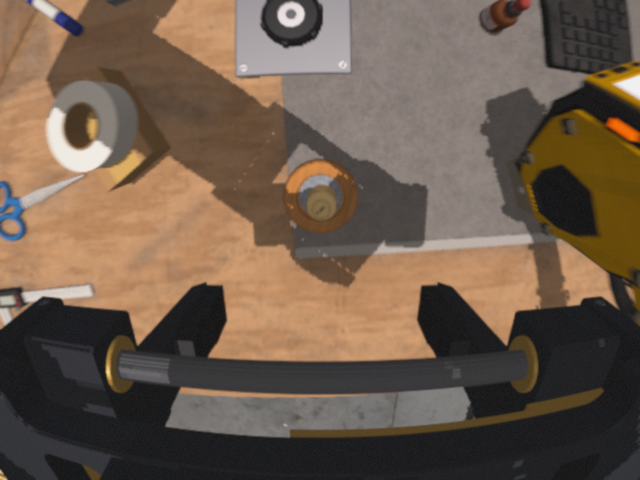

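Request:
move_arm(
  series=[
    {"claw": -1,"tx": -1.87,"ty": -4.48,"tz": 0,"wx": 0,"wy": 0,"wz": -0.003},
    {"claw": -1,"tx": -1.87,"ty": -4.48,"tz": 0,"wx": 0,"wy": 0,"wz": -0.003},
    {"claw": -1,"tx": -1.87,"ty": -4.48,"tz": 0,"wx": 0,"wy": 0,"wz": -0.003},
    {"claw": -1,"tx": -1.87,"ty": -4.48,"tz": 0,"wx": 0,"wy": 0,"wz": -0.003},
    {"claw": -1,"tx": -1.87,"ty": -4.48,"tz": 0,"wx": 0,"wy": 0,"wz": -0.003},
    {"claw": -1,"tx": -1.87,"ty": -4.48,"tz": 0,"wx": 0,"wy": 0,"wz": -0.003},
  ],
)

```text
clock: 9.35
position: [0.5052, -0.048, 0.2585]
tcp_rot: [[1.0, 0.012, 0.001], [0.012, -1.0, -0.0], [0.001, 0.0, -1.0]]
ft_force: [0.8, -0.7, -0.2]
opening: 0.0884
```

```bash

python3 -c "
from h import *
im=snap('w8')
plan((.377,.265,.21),1.45,7,-1)"
```

```text
9.35 [ 0.5052 -0.048   0.2585] [ 0.7729 -0.7087 -0.159 ] 0.08842629595274984
[[ 0.9999  0.0119  0.0011]
 [ 0.0119 -0.9999 -0.0003]
 [ 0.0011  0.0003 -1.    ]]
from [ 0.503  -0.0437  0.2589] psi 0.86 per row mm 48.14351534046613
{"claw": -1, "tx": -1.73, "ty": -4.44, "tz": 0.70, "wx": 0, "wy": 0, "wz": -0.001}, {"claw": -1, "tx": -1.73, "ty": -4.44, "tz": 0.70, "wx": 0, "wy": 0, "wz": -0.001}, {"claw": -1, "tx": -1.72, "ty": -4.44, "tz": 0.70, "wx": 0, "wy": 0, "wz": -0.001}, {"claw": -1, "tx": -1.71, "ty": -4.44, "tz": 0.70, "wx": 0, "wy": 0, "wz": -0.001}, {"claw": -1, "tx": -1.71, "ty": -4.45, "tz": 0.70, "wx": 0, "wy": 0, "wz": -0.001}, {"claw": -1, "tx": -1.70, "ty": -4.45, "tz": 0.70, "wx": 0, "wy": 0, "wz": -0.001}, {"claw": -1, "tx": -1.69, "ty": -4.45, "tz": 0.70, "wx": 0, "wy": 0, "wz": -0.001}
```

View pics/w8.png

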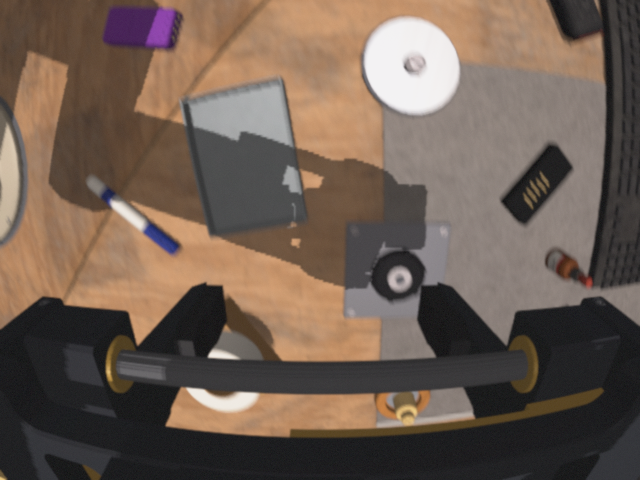

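Request:
move_arm(
  series=[
    {"claw": -1,"tx": -1.73,"ty": -4.44,"tz": 0.7,"wx": 0,"wy": 0,"wz": -0.001},
    {"claw": -1,"tx": -1.73,"ty": -4.44,"tz": 0.7,"wx": 0,"wy": 0,"wz": -0.001},
    {"claw": -1,"tx": -1.72,"ty": -4.44,"tz": 0.7,"wx": 0,"wy": 0,"wz": -0.001},
    {"claw": -1,"tx": -1.71,"ty": -4.44,"tz": 0.7,"wx": 0,"wy": 0,"wz": -0.001},
    {"claw": -1,"tx": -1.71,"ty": -4.44,"tz": 0.7,"wx": 0,"wy": 0,"wz": -0.001},
    {"claw": -1,"tx": -1.7,"ty": -4.44,"tz": 0.7,"wx": 0,"wy": 0,"wz": -0.001},
    {"claw": -1,"tx": -1.7,"ty": -4.44,"tz": 0.7,"wx": 0,"wy": 0,"wz": -0.001},
    {"claw": -1,"tx": 0,"ty": 0,"tz": 0,"wx": 0,"wy": 0,"wz": 0},
    {"claw": -1,"tx": 0,"ty": 0,"tz": 0,"wx": 0,"wy": 0,"wz": 0},
  ],
)

```text
clock: 10.52
position: [0.3818, 0.2592, 0.2093]
tcp_rot: [[1.0, 0.019, 0.001], [0.019, -1.0, -0.0], [0.001, 0.0, -1.0]]
ft_force: [0.6, 0.9, -0.2]
opening: 0.0879
```

```bash

python3 -c "
from h import *
im=snap('w9');crop('w9',230,80,200,150,4,'w9c')
crop('w8',170,60,160,190,4,'w8t');crop('w8',330,200,150,130,5,'w8h');crop('w8',350,5,120,120,5,'w8u')"
```

```text
10.525 [0.3818 0.2592 0.2093] [ 0.602   0.9084 -0.2275] 0.08791893714790083
[[ 0.9998  0.0192  0.0009]
 [ 0.0192 -0.9998 -0.    ]
 [ 0.0009  0.     -1.    ]]
```

View pics/w9.png

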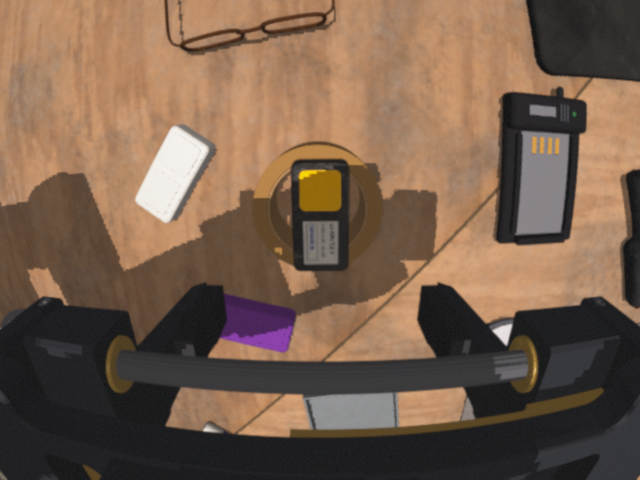

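View pics/w9c.png

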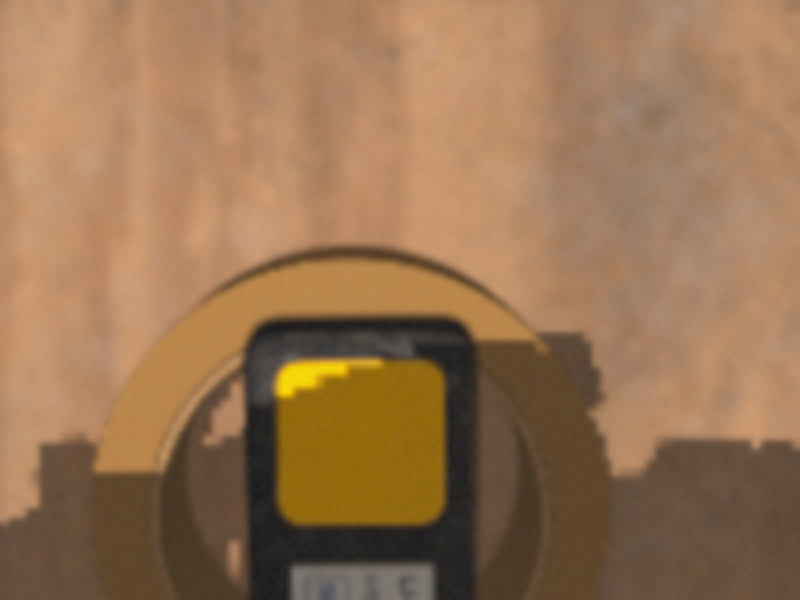

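View pics/w8t.png

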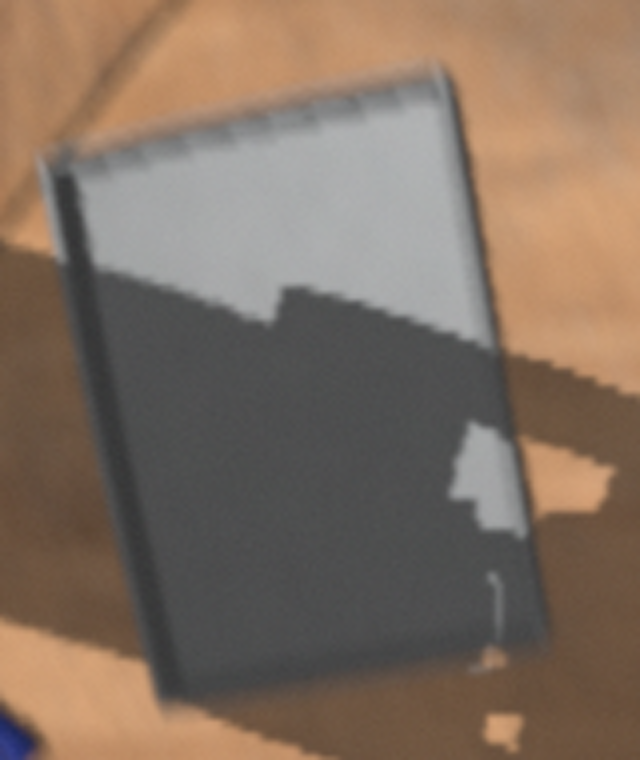

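View pics/w8h.png

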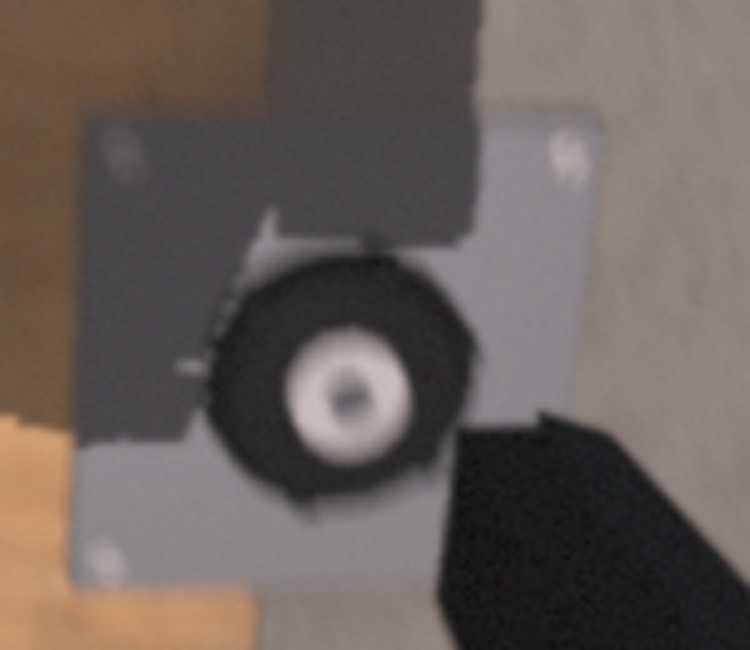

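View pics/w8u.png

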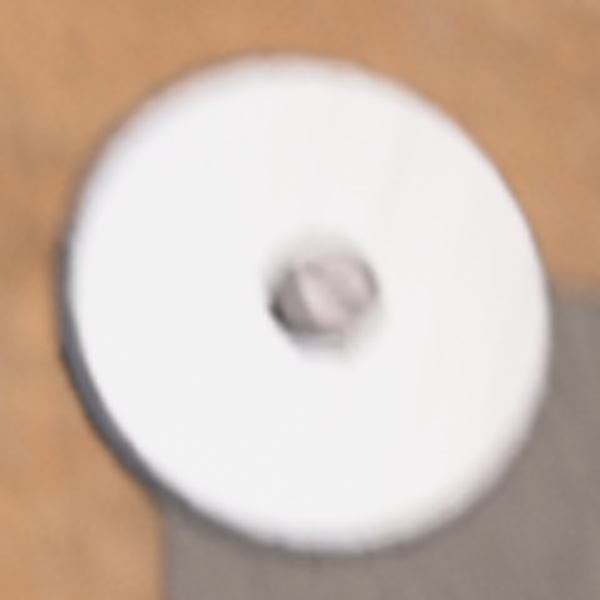

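```bash

python3 -c "
from h import *
crop('w9',240,135,150,150,5,'w9b');crop('w9',485,85,115,165,4.8,'w9d')"
```

```text
(no output)
```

View pics/w9b.png

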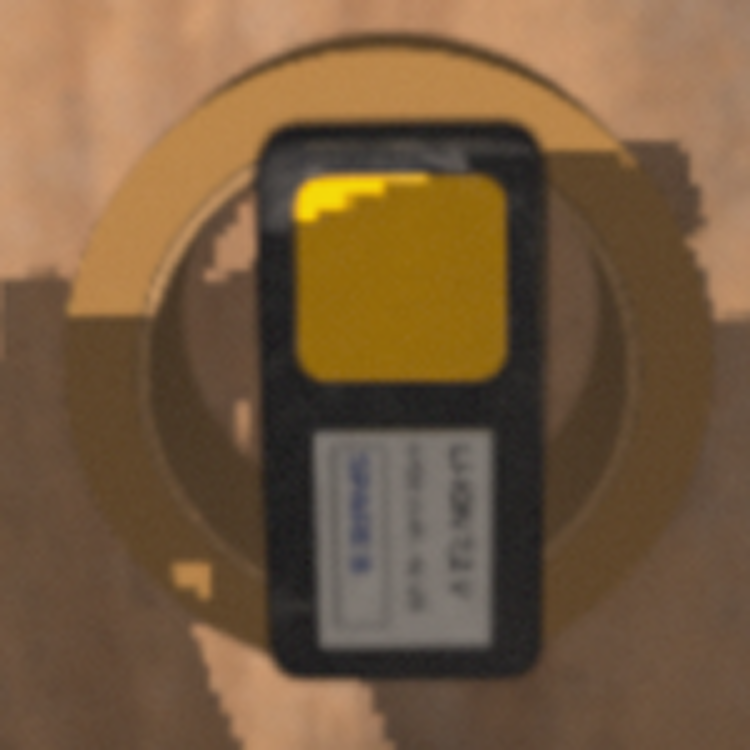

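View pics/w9d.png

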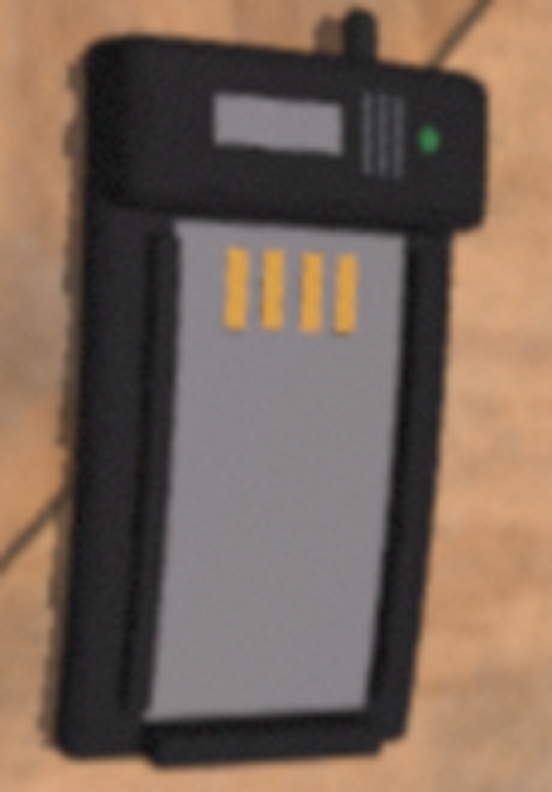

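```bash
python3 - <<'E'
from h import *
np.set_printoptions(precision=4,suppress=True)
c=lc('w9')
def P(x,y,z,o,k): return pt(c,o[0]+(x+.5)/k-.5,o[1]+(y+.5)/k-.5,z,True)
B=((240,135),5)
b=np.array([P(x,y,.069,*B) for x,y in [(257,135),(545,135),(542,678),(268,678)]]);print(b,b.mean(0),np.linalg.norm(b-np.roll(b,-1,0),axis=1))
for i,j in((3,0),(2,1)):print(np.degrees(np.arctan2(*(b[j]-b[i])[::-1])))
print("patch",P(402,278,.069,*B),"label",P(404,540,.069,*B))
d=P(402,278,.069,*B)-P(404,540,.069,*B);print(np.degrees(np.arctan2(d[1],d[0])))
print("tape outer",[P(x,y,.048,*B) for x,y in [(65,370),(715,370),(390,47)]],"inner",[P(x,y,.048,*B) for x,y in [(147,370),(632,370)]])
C=((485,85),4.8)
q=np.array([P(x,y,z,*C) for x,y,z in [(175,222,.022),(405,235,.016),(367,708,.016),(145,720,.022)]]);print("chg",q,q.mean(0),np.linalg.norm(q-np.roll(q,-1,0),axis=1))
for i,j in((3,0),(2,1)):print(np.degrees(np.arctan2(*(q[j]-q[i])[::-1])))
for i,j in((0,1),(3,2)):print(np.degrees(np.arctan2(*(q[j]-q[i])[::-1])))
c=lc('w8')
U=((350,5),5)
u=np.array([P(x,y,.014,*U) for x,y in [(70,300),(547,330),(295,57),(325,547)]]);print("unw",(u[0]+u[1])/2,(u[2]+u[3])/2,"pin",P(327,285,.028,*U),P(275,305,.014,*U))
H=((330,200),5)
print("screw",P(348,395,.030,*H),"hub",P(340,373,.026,*H)); 
h=np.array([P(x,y,.01,*H) for x,y in [(85,110),(600,125),(70,585)]]);print("plate",h,(h[1]+h[2])/2,np.linalg.norm(h[1]-h[0]),np.linalg.norm(h[2]-h[0]))
T=((170,60),4)
t=np.array([P(x,y,.026,*T) for x,y in [(40,152),(440,68),(548,645),(160,705)]]);print("tray",t,t.mean(0),np.linalg.norm(t-np.roll(t,-1,0),axis=1))
for i,j in((3,0),(2,1)):print(np.degrees(np.arctan2(*(t[j]-t[i])[::-1])))
E
```

```text
[[0.3597 0.3069]
 [0.4007 0.3077]
 [0.4035 0.2242]
 [0.3611 0.2234]] [0.3813 0.2655] [0.041  0.0835 0.0424 0.0836]
90.98823045576864
91.9356133502527
patch [0.3807 0.2864] label [0.3818 0.2464]
91.47516404076872
tape outer [array([0.3272, 0.2667]), array([0.4308, 0.2687]), array([0.3782, 0.3184])] inner [array([0.3405, 0.2669]), array([0.4175, 0.2683])]
chg [[0.5629 0.3406]
 [0.625  0.3453]
 [0.6325 0.2434]
 [0.5699 0.2414]] [0.5976 0.2927] [0.0623 0.1021 0.0626 0.0995]
94.08260595081094
94.22558398844903
4.279150958677651
1.881859653376848
unw [0.5943 0.0872] [0.5936 0.0899] pin [0.593  0.0903] [0.5859 0.0877]
screw [ 0.5889 -0.1305] hub [ 0.5876 -0.1272]
plate [[ 0.5323 -0.0746]
 [ 0.6454 -0.076 ]
 [ 0.533  -0.1882]] [ 0.5892 -0.1321] 0.11307813910608858 0.11357404835385863
tray [[ 0.3648  0.056 ]
 [ 0.465   0.0715]
 [ 0.4913 -0.0698]
 [ 0.3899 -0.0868]] [ 0.4277 -0.0073] [0.1014 0.1438 0.1027 0.145 ]
99.99141490763185
100.52969398225798
```

Request:
move_arm(
  series=[
    {"claw": -1,"tx": -0.05,"ty": -0.3,"tz": 5,"wx": 0,"wy": 0,"wz": 0},
    {"claw": -1,"tx": -0.05,"ty": -0.33,"tz": 4.6,"wx": 0,"wy": 0,"wz": 0},
    {"claw": -0.5,"tx": 0,"ty": 0,"tz": 2.5,"wx": 0,"wy": 0,"wz": 0},
    {"claw": -0.5,"tx": 0,"ty": 0,"tz": 1,"wx": 0,"wy": 0,"wz": 0},
    {"claw": -0.5,"tx": 0,"ty": 0,"tz": 0,"wx": 0,"wy": 0,"wz": 0},
    {"claw": -0.5,"tx": 0,"ty": 0,"tz": 0,"wx": 0,"wy": 0,"wz": 0},
  ],
  force=20,
)

```text
clock: 11.32
position: [0.381, 0.2658, 0.079]
tcp_rot: [[1.0, 0.019, 0.002], [0.019, -1.0, 0.001], [0.002, -0.001, -1.0]]
ft_force: [-0.7, -0.3, -0.8]
opening: 0.0664
```

```bash

python3 -c "
from h import *
im=snap('w10');crop('w10',160,160,320,240,2.5,'w10c')"
```

```text
11.325 [0.381  0.2658 0.079 ] [-0.6644 -0.3345 -0.7638] 0.06635126080449955
[[ 0.9998  0.0185  0.002 ]
 [ 0.0185 -0.9998  0.0007]
 [ 0.002  -0.0007 -1.    ]]
```

View pics/w10c.png

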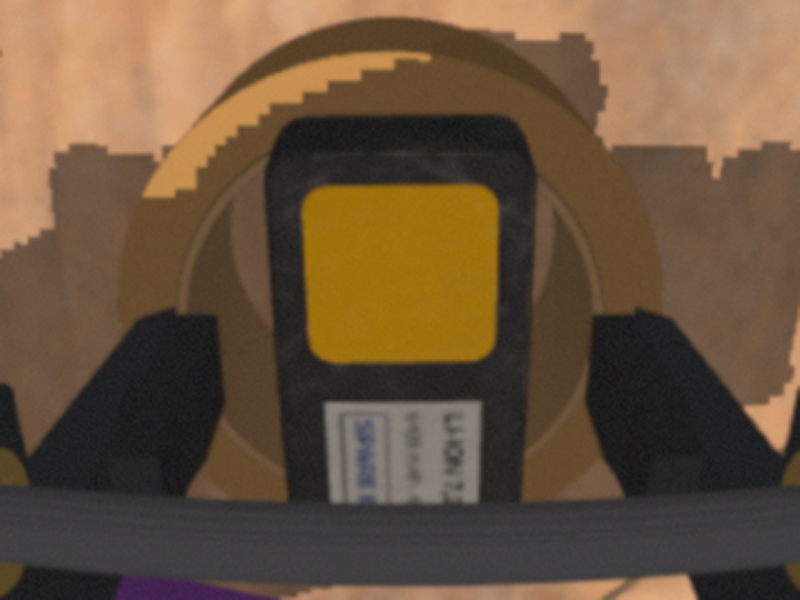

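Request:
move_arm(
  series=[
    {"claw": 1,"tx": 0,"ty": 0,"tz": 0,"wx": 0,"wy": 0,"wz": 0},
    {"claw": 1,"tx": 0,"ty": 0,"tz": 0,"wx": 0,"wy": 0,"wz": 0},
    {"claw": 1,"tx": 0,"ty": 0,"tz": 0,"wx": 0,"wy": 0,"wz": 0},
    {"claw": 1,"tx": 0,"ty": 0,"tz": 0,"wx": 0,"wy": 0,"wz": 0},
    {"claw": 1,"tx": 0,"ty": 0,"tz": -0.3,"wx": 0,"wy": 0,"wz": 0},
    {"claw": 1,"tx": 0,"ty": 0,"tz": -1,"wx": 0,"wy": 0,"wz": 0},
    {"claw": 1,"tx": 0,"ty": 0,"tz": -3,"wx": 0,"wy": 0,"wz": 0},
    {"claw": 1,"tx": 0,"ty": 0,"tz": -5,"wx": 0,"wy": 0,"wz": 0},
    {"claw": 1,"tx": 0,"ty": 0,"tz": 0,"wx": 0,"wy": 0,"wz": 0},
    {"claw": 1,"tx": 0,"ty": 0,"tz": 0,"wx": 0,"wy": 0,"wz": 0},
  ],
  force=30,
)

```text
clock: 12.62
position: [0.3798, 0.2656, 0.1705]
tcp_rot: [[1.0, 0.019, -0.001], [0.019, -1.0, -0.0], [-0.001, 0.0, -1.0]]
ft_force: [-0.3, -0.1, -1.8]
opening: 0.0435
```

```bash

python3 -c "
from h import *
im=snap('w11');
plan((.5985,.25,.14),3.7,6)"
```

```text
12.625 [0.3798 0.2656 0.1705] [-0.2983 -0.1119 -1.8061] 0.04345440391252502
[[ 0.9998  0.019  -0.0009]
 [ 0.019  -0.9998 -0.0003]
 [-0.0009  0.0003 -1.    ]]
from [0.3797 0.2656 0.1701] psi 1.09 per row mm 36.904450242459745
{"claw": 1, "tx": 3.64, "ty": 0.33, "tz": 0.50, "wx": 0, "wy": 0, "wz": -0.008}, {"claw": 1, "tx": 3.64, "ty": 0.36, "tz": 0.50, "wx": 0, "wy": 0, "wz": -0.008}, {"claw": 1, "tx": 3.64, "ty": 0.38, "tz": 0.50, "wx": 0, "wy": 0, "wz": -0.008}, {"claw": 1, "tx": 3.63, "ty": 0.41, "tz": 0.50, "wx": 0, "wy": 0, "wz": -0.008}, {"claw": 1, "tx": 3.63, "ty": 0.44, "tz": 0.50, "wx": 0, "wy": 0, "wz": -0.008}, {"claw": 1, "tx": 3.63, "ty": 0.47, "tz": 0.50, "wx": 0, "wy": 0, "wz": -0.008}
```

View pics/w11.png

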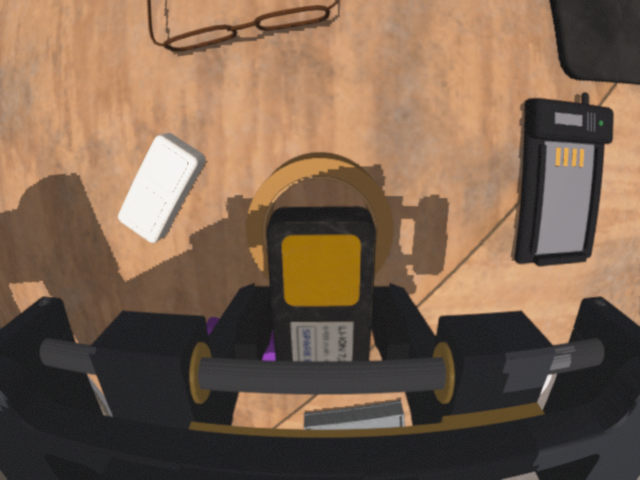

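Request:
move_arm(
  series=[
    {"claw": 1,"tx": 3.64,"ty": 0.8,"tz": 0.3,"wx": 0,"wy": 0,"wz": -0.008},
    {"claw": 1,"tx": 3.64,"ty": 0.85,"tz": 0.3,"wx": 0,"wy": 0,"wz": -0.008},
    {"claw": 1,"tx": 3.64,"ty": 0.9,"tz": 0.3,"wx": 0,"wy": 0,"wz": -0.008},
    {"claw": 1,"tx": 3.64,"ty": 0.9,"tz": 0.3,"wx": 0,"wy": 0,"wz": -0.008},
    {"claw": 1,"tx": 3.64,"ty": 0.95,"tz": 0.3,"wx": 0,"wy": 0,"wz": -0.008},
    {"claw": 1,"tx": 3.64,"ty": 0.95,"tz": 0.3,"wx": 0,"wy": 0,"wz": -0.008},
    {"claw": 1,"tx": 0,"ty": 0,"tz": 0,"wx": 0,"wy": 0,"wz": 0},
    {"claw": 1,"tx": 0,"ty": 0,"tz": 0,"wx": 0,"wy": 0,"wz": 0},
  ],
)

```text
clock: 13.68
position: [0.5996, 0.221, 0.1516]
tcp_rot: [[0.998, 0.067, -0.003], [0.067, -0.998, -0.0], [-0.003, 0.0, -1.0]]
ft_force: [1.0, -0.3, -1.7]
opening: 0.0432
```

```bash

python3 -c "
from h import *
im=snap('w12');crop('w12',220,40,200,250,2.4,'w12c')"
```

```text
13.675 [0.5996 0.221  0.1516] [ 0.9994 -0.316  -1.7438] 0.043156594783107946
[[ 0.9978  0.0669 -0.0031]
 [ 0.0669 -0.9978 -0.0004]
 [-0.0031  0.0002 -1.    ]]
```

View pics/w12.png

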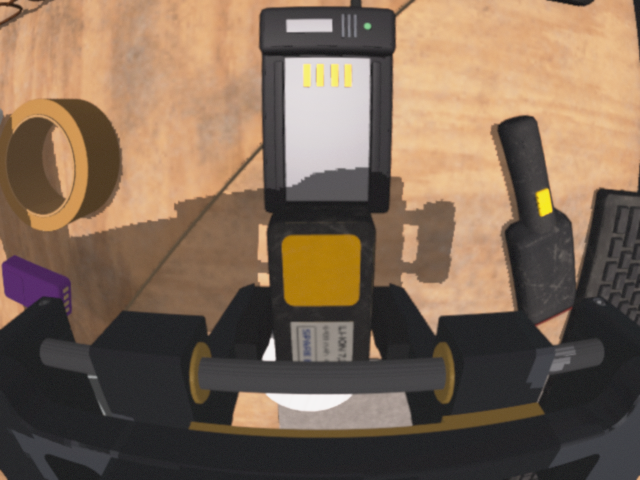

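View pics/w12c.png

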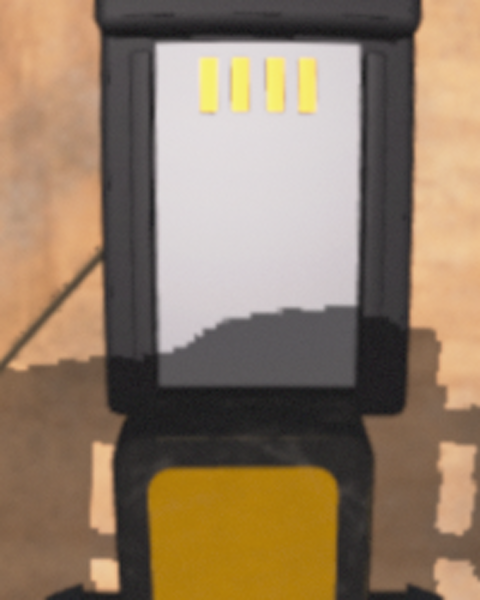

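```bash
python3 - <<'E'
from h import *
np.set_printoptions(precision=4,suppress=True)
c=lc('w12')
q=np.array([pt(c,220+(x+.5)/2.4-.5,40+(y+.5)/2.4-.5,.016,True) for x,y in [(154,42),(361,43),(357,387),(158,387)]])
print(q,q.mean(0),np.linalg.norm(q-np.roll(q,-1,0),axis=1))
for i,j in((3,0),(2,1)):print(np.degrees(np.arctan2(*(q[j]-q[i])[::-1])))
g=q.mean(0)
plan((g[0],g[1],.07),4,3)
E
```

```text
[[0.5656 0.3414]
 [0.6246 0.3453]
 [0.6318 0.2436]
 [0.5725 0.2395]] [0.5986 0.2924] [0.0591 0.102  0.0595 0.1022]
93.82767930295348
94.07085571705329
from [0.5995 0.2212 0.1522] psi 3.86 per row mm 36.26195133958988
{"claw": 1, "tx": 0.13, "ty": -2.37, "tz": 2.74, "wx": 0, "wy": 0, "wz": -0.001}, {"claw": 1, "tx": 0.13, "ty": -2.37, "tz": 2.74, "wx": 0, "wy": 0, "wz": -0.001}, {"claw": 1, "tx": 0.13, "ty": -2.37, "tz": 2.74, "wx": 0, "wy": 0, "wz": -0.001}
```

Request:
move_arm(
  series=[
    {"claw": 1,"tx": 0.13,"ty": -2.37,"tz": 1,"wx": 0,"wy": 0,"wz": 0},
    {"claw": 1,"tx": 0.13,"ty": -2.37,"tz": 2,"wx": 0,"wy": 0,"wz": 0},
    {"claw": 1,"tx": 0.13,"ty": -2.37,"tz": 2.5,"wx": 0,"wy": 0,"wz": 0},
    {"claw": 1,"tx": 0,"ty": 0,"tz": 2.5,"wx": 0,"wy": 0,"wz": 0},
    {"claw": 1,"tx": 0,"ty": 0,"tz": 1.5,"wx": 0,"wy": 0,"wz": 0},
    {"claw": 1,"tx": 0,"ty": 0,"tz": 0.5,"wx": 0,"wy": 0,"wz": 0},
    {"claw": 1,"tx": 0,"ty": 0,"tz": 0,"wx": 0,"wy": 0,"wz": 0},
    {"claw": 1,"tx": 0,"ty": 0,"tz": 0,"wx": 0,"wy": 0,"wz": 0},
  ],
)

```text
clock: 14.72
position: [0.6002, 0.2921, 0.0539]
tcp_rot: [[0.998, 0.067, 0.002], [0.067, -0.998, 0.001], [0.002, -0.0, -1.0]]
ft_force: [0.4, -0.8, -2.6]
opening: 0.0435
```

```bash

python3 -c "
from h import *
im=snap('w13')
cv2.imwrite('pics/d13.png',cv2.resize(get_image('side')[240:360,200:340,::-1],None,fx=5,fy=5))"
```

```text
14.725 [0.6002 0.2921 0.0539] [ 0.4321 -0.8159 -2.6023] 0.04354733961354939
[[ 0.9978  0.0667  0.0016]
 [ 0.0667 -0.9978  0.0005]
 [ 0.0016 -0.0004 -1.    ]]
```

View pics/w13.png

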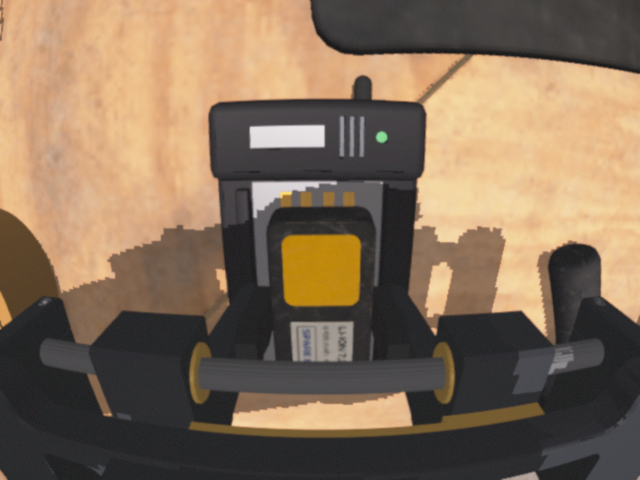

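View pics/d13.png

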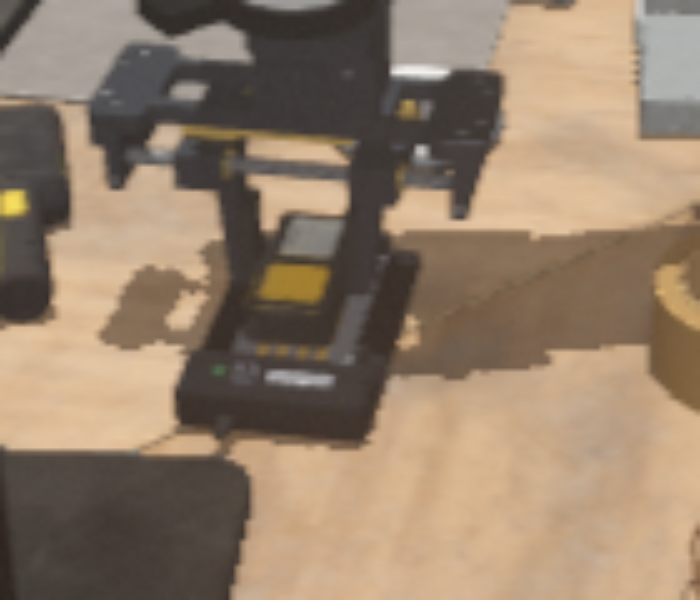

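Request:
move_arm(
  series=[
    {"claw": 1,"tx": -0.17,"ty": 0,"tz": 0.2,"wx": 0,"wy": 0,"wz": 0},
    {"claw": 1,"tx": 0,"ty": 0,"tz": 0.3,"wx": 0,"wy": 0,"wz": 0},
    {"claw": 1,"tx": 0,"ty": 0,"tz": 0.2,"wx": 0,"wy": 0,"wz": 0},
    {"claw": 1,"tx": 0,"ty": 0,"tz": 0,"wx": 0,"wy": 0,"wz": 0},
    {"claw": 1,"tx": 0,"ty": 0,"tz": 0,"wx": 0,"wy": 0,"wz": 0},
  ],
)

```text
clock: 15.45
position: [0.598, 0.2919, 0.0464]
tcp_rot: [[0.998, 0.067, -0.0], [0.067, -0.998, -0.0], [-0.0, 0.0, -1.0]]
ft_force: [-3.2, -1.8, 5.2]
opening: 0.0436
```

Request:
move_arm(
  series=[
    {"claw": -0.2,"tx": 0,"ty": 0,"tz": 0,"wx": 0,"wy": 0,"wz": 0},
    {"claw": -0.4,"tx": 0,"ty": 0,"tz": 0,"wx": 0,"wy": 0,"wz": 0},
    {"claw": -0.4,"tx": 0,"ty": 0,"tz": 0,"wx": 0,"wy": 0,"wz": 0},
    {"claw": -0.4,"tx": 0,"ty": 0,"tz": -1,"wx": 0,"wy": 0,"wz": 0},
    {"claw": -0.4,"tx": 0,"ty": 0,"tz": -3,"wx": 0,"wy": 0,"wz": 0},
    {"claw": -0.4,"tx": 0,"ty": 0,"tz": -5,"wx": 0,"wy": 0,"wz": 0},
    {"claw": -0.4,"tx": 0,"ty": 0,"tz": -5,"wx": 0,"wy": 0,"wz": 0},
    {"claw": -0.4,"tx": 0,"ty": 0,"tz": -5,"wx": 0,"wy": 0,"wz": 0},
  ],
)

```text
clock: 16.45
position: [0.5978, 0.2919, 0.2385]
tcp_rot: [[0.998, 0.067, 0.001], [0.067, -0.998, 0.0], [0.001, -0.0, -1.0]]
ft_force: [-0.1, 0.3, 0.1]
opening: 0.0619
```

```bash

python3 -c "
from h import *
im=snap('w14')
plan((.39,-.30,.28),0,13,-.4)"
```

```text
16.45 [0.5978 0.2919 0.2385] [-0.078   0.265   0.1026] 0.06188725736604578
[[ 0.9978  0.0669  0.001 ]
 [ 0.0669 -0.9978  0.0003]
 [ 0.001  -0.0002 -1.    ]]
from [0.5993 0.2925 0.2461] psi 3.85 per row mm 48.404983758869335
{"claw": -0.4, "tx": -1.91, "ty": 4.44, "tz": -0.26, "wx": 0, "wy": 0, "wz": 0.005}, {"claw": -0.4, "tx": -1.89, "ty": 4.45, "tz": -0.26, "wx": 0, "wy": 0, "wz": 0.005}, {"claw": -0.4, "tx": -1.87, "ty": 4.46, "tz": -0.26, "wx": 0, "wy": 0, "wz": 0.005}, {"claw": -0.4, "tx": -1.84, "ty": 4.47, "tz": -0.26, "wx": 0, "wy": 0, "wz": 0.005}, {"claw": -0.4, "tx": -1.82, "ty": 4.48, "tz": -0.26, "wx": 0, "wy": 0, "wz": 0.005}, {"claw": -0.4, "tx": -1.80, "ty": 4.49, "tz": -0.26, "wx": 0, "wy": 0, "wz": 0.005}, {"claw": -0.4, "tx": -1.77, "ty": 4.50, "tz": -0.26, "wx": 0, "wy": 0, "wz": 0.005}, {"claw": -0.4, "tx": -1.75, "ty": 4.51, "tz": -0.26, "wx": 0, "wy": 0, "wz": 0.005}, {"claw": -0.4, "tx": -1.73, "ty": 4.51, "tz": -0.26, "wx": 0, "wy": 0, "wz": 0.005}, {"claw": -0.4, "tx": -1.70, "ty": 4.52, "tz": -0.26, "wx": 0, "wy": 0, "wz": 0.005}, {"claw": -0.4, "tx": -1.68, "ty": 4.53, "tz": -0.26, "wx": 0, "wy": 0, "wz": 0.005}, {"claw": -0.4, "tx": -1.66, "ty": 4.54, "tz": -0.26, "wx": 0, "wy": 0, "wz": 0.005}, {"claw": -0.4, "tx": -1.63, "ty": 4.55, "tz": -0.26, "wx": 0, "wy": 0, "wz": 0.005}
```

View pics/w14.png

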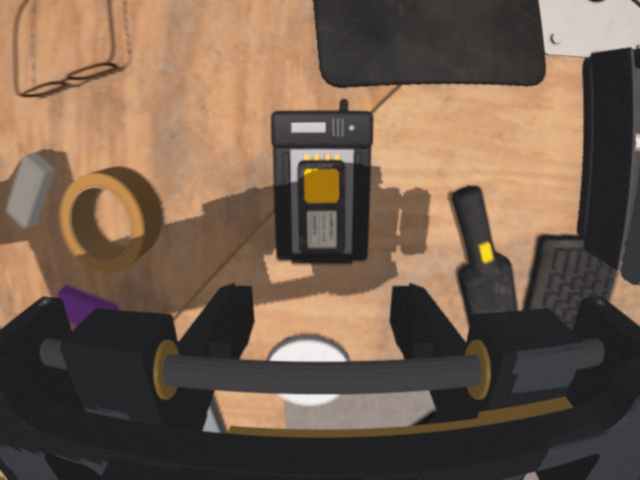

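Request:
move_arm(
  series=[
    {"claw": -0.2,"tx": -1.91,"ty": 4.44,"tz": 0,"wx": 0,"wy": 0,"wz": 0.005},
    {"claw": -0.2,"tx": -1.89,"ty": 4.45,"tz": 0,"wx": 0,"wy": 0,"wz": 0.005},
    {"claw": -0.2,"tx": -1.87,"ty": 4.46,"tz": 0,"wx": 0,"wy": 0,"wz": 0.005},
    {"claw": -0.2,"tx": -1.84,"ty": 4.47,"tz": 0,"wx": 0,"wy": 0,"wz": 0.005},
    {"claw": 0,"tx": -1.82,"ty": 4.48,"tz": 0,"wx": 0,"wy": 0,"wz": 0.005},
    {"claw": 0,"tx": -1.8,"ty": 4.49,"tz": 0,"wx": 0,"wy": 0,"wz": 0.005},
    {"claw": 0.23,"tx": -1.77,"ty": 4.5,"tz": 0,"wx": 0,"wy": 0,"wz": 0.005},
    {"claw": 0.23,"tx": -1.75,"ty": 4.5,"tz": 0,"wx": 0,"wy": 0,"wz": 0.005},
    {"claw": 0.23,"tx": -1.73,"ty": 4.5,"tz": 0,"wx": 0,"wy": 0,"wz": 0.005},
    {"claw": 0.23,"tx": -1.7,"ty": 4.52,"tz": 0,"wx": 0,"wy": 0,"wz": 0.005},
  ],
)

```text
clock: 17.75
position: [0.4367, -0.1651, 0.2366]
tcp_rot: [[1.0, 0.017, 0.001], [0.017, -1.0, -0.001], [0.001, 0.001, -1.0]]
ft_force: [0.4, 0.5, -0.5]
opening: 0.0342
```

Request:
move_arm(
  series=[
    {"claw": 0.23,"tx": -1.68,"ty": 4.53,"tz": 0,"wx": 0,"wy": 0,"wz": 0.005},
    {"claw": 0.23,"tx": -1.66,"ty": 4.54,"tz": 0,"wx": 0,"wy": 0,"wz": 0.005},
    {"claw": 0.23,"tx": -1.63,"ty": 4.55,"tz": 0,"wx": 0,"wy": 0,"wz": 0.005},
    {"claw": 0.23,"tx": 0,"ty": 0,"tz": 0,"wx": 0,"wy": 0,"wz": 0},
    {"claw": 0.23,"tx": 0,"ty": 0,"tz": 0,"wx": 0,"wy": 0,"wz": 0},
  ],
)

```text
clock: 18.38
position: [0.3894, -0.3, 0.2362]
tcp_rot: [[1.0, 0.002, 0.0], [0.002, -1.0, 0.0], [0.0, -0.0, -1.0]]
ft_force: [0.6, -0.2, 0.3]
opening: 0.0339
```

```bash

python3 -c "
from h import *
im=snap('w15')"
```

```text
18.375 [ 0.3894 -0.3     0.2362] [ 0.5676 -0.1855  0.3444] 0.03385767150676121
[[ 1.      0.0019  0.0003]
 [ 0.0019 -1.      0.0002]
 [ 0.0003 -0.0002 -1.    ]]
```

View pics/w15.png

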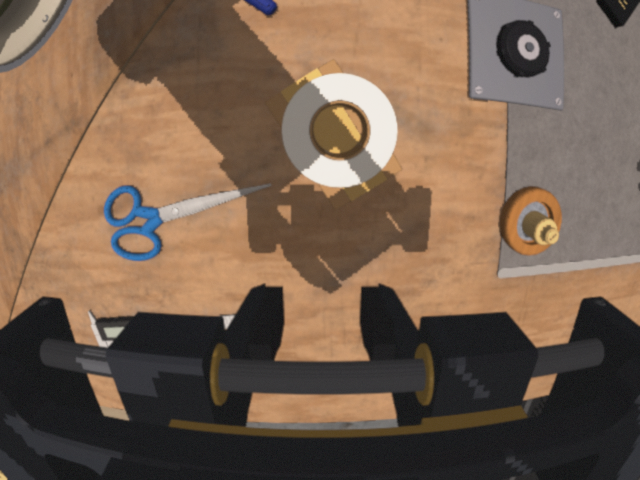

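```bash

python3 -c "
from h import *
crop('w15',270,55,140,150,5,'w15c')"
```

```text
(no output)
```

View pics/w15c.png

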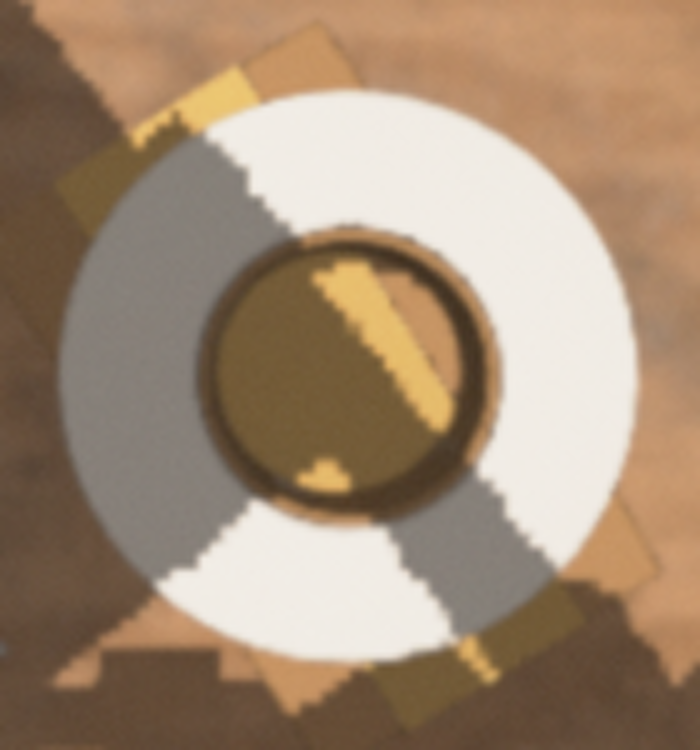

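```bash
python3 - <<'E'
from h import *
np.set_printoptions(precision=4,suppress=True)
c=lc('w15')
f=lambda x,y,z:pt(c,270+(x+.5)/5-.5,55+(y+.5)/5-.5,z,True)
print("label",f(348,375,.09),f(349,376,.09),np.linalg.norm(f(58,375,.09)-f(638,375,.09)))
q=np.array([f(x,y,.05) for x,y in [(55,185),(318,20),(660,570),(300,715)]]);print(q,np.linalg.norm(q-np.roll(q,-1,0),axis=1))
g=f(348.5,375.5,.09)
plan((g[0]-.0315,g[1],.15),0,4,.23)
E
```

```text
label [ 0.4024 -0.2291] [ 0.4025 -0.2293] 0.08407577465155203
[[ 0.3561 -0.1981]
 [ 0.3991 -0.1705]
 [ 0.4578 -0.2621]
 [ 0.3967 -0.288 ]] [0.0511 0.1088 0.0664 0.0986]
from [ 0.3895 -0.2997  0.2362] psi 0.16 per row mm 28.210731442384798
{"claw": 0.23, "tx": -0.46, "ty": -1.76, "tz": 2.15, "wx": 0, "wy": 0, "wz": 0.001}, {"claw": 0.23, "tx": -0.46, "ty": -1.76, "tz": 2.15, "wx": 0, "wy": 0, "wz": 0.001}, {"claw": 0.23, "tx": -0.46, "ty": -1.76, "tz": 2.15, "wx": 0, "wy": 0, "wz": 0.001}, {"claw": 0.23, "tx": -0.46, "ty": -1.76, "tz": 2.15, "wx": 0, "wy": 0, "wz": 0.001}
```

Request:
move_arm(
  series=[
    {"claw": 0.23,"tx": -0.45,"ty": -1.76,"tz": 2.8,"wx": 0,"wy": 0,"wz": 0},
    {"claw": 0.23,"tx": -0.45,"ty": -1.76,"tz": 2.8,"wx": 0,"wy": 0,"wz": 0},
    {"claw": 0.23,"tx": -0.45,"ty": -1.76,"tz": 2.8,"wx": 0,"wy": 0,"wz": 0},
    {"claw": 0.23,"tx": -0.45,"ty": -1.77,"tz": 2.8,"wx": 0,"wy": 0,"wz": 0},
    {"claw": 0.23,"tx": 0,"ty": 0,"tz": 0,"wx": 0,"wy": 0,"wz": 0},
    {"claw": 0.23,"tx": 0,"ty": 0,"tz": 0,"wx": 0,"wy": 0,"wz": 0},
  ],
)

```text
clock: 19.18
position: [0.3721, -0.2306, 0.1251]
tcp_rot: [[1.0, 0.003, 0.002], [0.003, -1.0, -0.002], [0.002, 0.002, -1.0]]
ft_force: [0.8, -0.1, -0.1]
opening: 0.0339
```

```bash

python3 -c "
from h import *
im=snap('w16')"
```

```text
19.175 [ 0.3721 -0.2306  0.1251] [ 0.7702 -0.1158 -0.1372] 0.033927758379279464
[[ 1.      0.003   0.0015]
 [ 0.003  -1.     -0.0017]
 [ 0.0015  0.0017 -1.    ]]
```

View pics/w16.png

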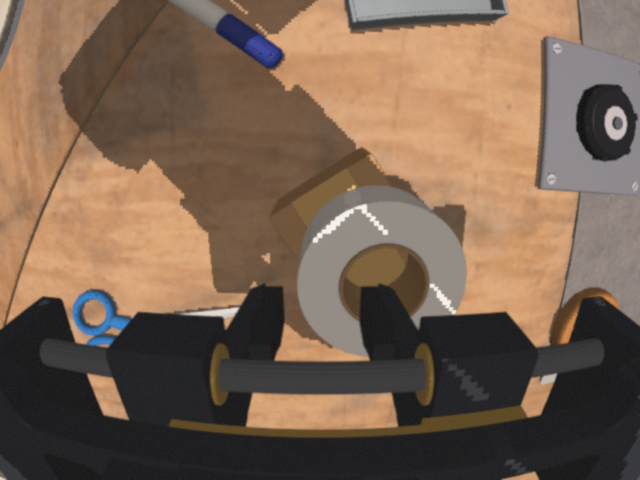

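Request:
move_arm(
  series=[
    {"claw": 0.23,"tx": 0,"ty": 0,"tz": 1.5,"wx": 0,"wy": 0,"wz": 0},
    {"claw": 0.23,"tx": 0,"ty": 0,"tz": 1.3,"wx": 0,"wy": 0,"wz": 0},
    {"claw": 0.23,"tx": 0,"ty": 0,"tz": 0.7,"wx": 0,"wy": 0,"wz": 0},
    {"claw": 0.23,"tx": 0,"ty": 0,"tz": 0,"wx": 0,"wy": 0,"wz": 0},
    {"claw": 0.23,"tx": 0,"ty": 0,"tz": 0,"wx": 0,"wy": 0,"wz": 0},
  ],
  force=20,
)

```text
clock: 19.85
position: [0.3714, -0.2304, 0.0895]
tcp_rot: [[1.0, 0.002, 0.001], [0.002, -1.0, -0.001], [0.001, 0.001, -1.0]]
ft_force: [0.6, -0.5, 0.5]
opening: 0.0341
```

Request:
move_arm(
  series=[
    {"claw": 0.5,"tx": 0,"ty": 0,"tz": 0,"wx": 0,"wy": 0,"wz": 0},
    {"claw": 1,"tx": 0,"ty": 0,"tz": 0,"wx": 0,"wy": 0,"wz": 0},
    {"claw": 1,"tx": 0,"ty": 0,"tz": 0,"wx": 0,"wy": 0,"wz": 0},
    {"claw": 1,"tx": 0,"ty": 0,"tz": 0,"wx": 0,"wy": 0,"wz": 0},
  ],
  force=25,
)

```text
clock: 20.35
position: [0.3712, -0.2302, 0.0891]
tcp_rot: [[1.0, 0.002, 0.0], [0.002, -1.0, -0.0], [0.0, 0.0, -1.0]]
ft_force: [0.4, 0.4, 3.9]
opening: 0.0212
```

```bash

python3 -c "
from h import *
im=snap('w17')"
```

```text
20.35 [ 0.3712 -0.2302  0.0891] [0.3727 0.3839 3.9322] 0.021242902738791966
[[ 1.      0.002   0.0002]
 [ 0.002  -1.     -0.0002]
 [ 0.0002  0.0002 -1.    ]]
```

View pics/w17.png

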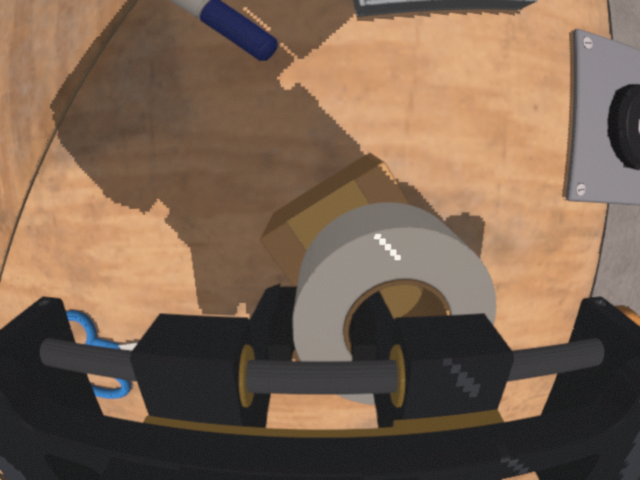

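Request:
move_arm(
  series=[
    {"claw": 1,"tx": 0,"ty": 0,"tz": -0.3,"wx": 0,"wy": 0,"wz": 0},
    {"claw": 1,"tx": 0,"ty": 0,"tz": -1,"wx": 0,"wy": 0,"wz": 0},
    {"claw": 1,"tx": 0,"ty": 0,"tz": -3,"wx": 0,"wy": 0,"wz": 0},
    {"claw": 1,"tx": 0,"ty": 0,"tz": -4,"wx": 0,"wy": 0,"wz": 0},
    {"claw": 1,"tx": 0,"ty": 0,"tz": 0,"wx": 0,"wy": 0,"wz": 0},
    {"claw": 1,"tx": 0,"ty": 0,"tz": 0,"wx": 0,"wy": 0,"wz": 0},
  ],
)

```text
clock: 21.15
position: [0.3709, -0.2298, 0.1716]
tcp_rot: [[1.0, 0.002, -0.001], [0.002, -1.0, 0.001], [-0.001, -0.001, -1.0]]
ft_force: [-0.3, 0.3, -1.1]
opening: 0.0208
```

```bash

python3 -c "
from h import *
im=snap('w18');
cv2.imwrite('pics/d18.png',cv2.resize(get_image('side')[100:260,280:440,::-1],None,fx=4,fy=4))
plan((.56,-.02,.17),0,6)"
```

```text
21.15 [ 0.3709 -0.2298  0.1716] [-0.2905  0.2696 -1.0926] 0.020788111134748814
[[ 1.      0.002  -0.0006]
 [ 0.002  -1.      0.0006]
 [-0.0006 -0.0006 -1.    ]]
from [ 0.3708 -0.2297  0.1711] psi 0.11 per row mm 47.07816280666991
{"claw": 1, "tx": 3.16, "ty": -3.49, "tz": 0.02, "wx": 0, "wy": 0, "wz": 0.000}, {"claw": 1, "tx": 3.16, "ty": -3.49, "tz": 0.02, "wx": 0, "wy": 0, "wz": 0.000}, {"claw": 1, "tx": 3.16, "ty": -3.49, "tz": 0.02, "wx": 0, "wy": 0, "wz": 0.000}, {"claw": 1, "tx": 3.16, "ty": -3.49, "tz": 0.02, "wx": 0, "wy": 0, "wz": 0.000}, {"claw": 1, "tx": 3.16, "ty": -3.49, "tz": 0.02, "wx": 0, "wy": 0, "wz": 0.000}, {"claw": 1, "tx": 3.15, "ty": -3.49, "tz": 0.02, "wx": 0, "wy": 0, "wz": 0.000}
```

View pics/w18.png

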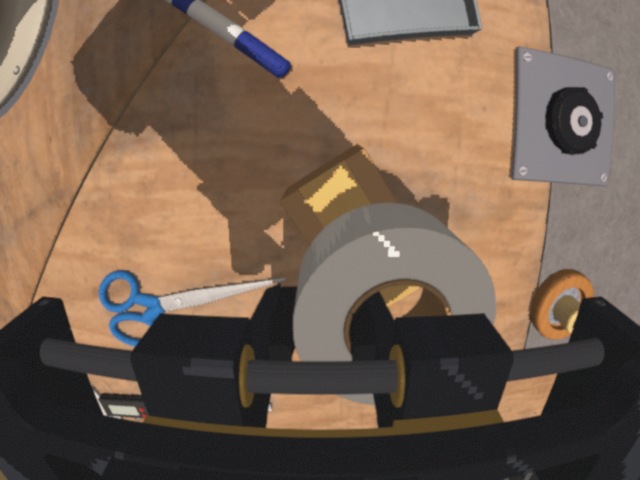

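View pics/d18.png

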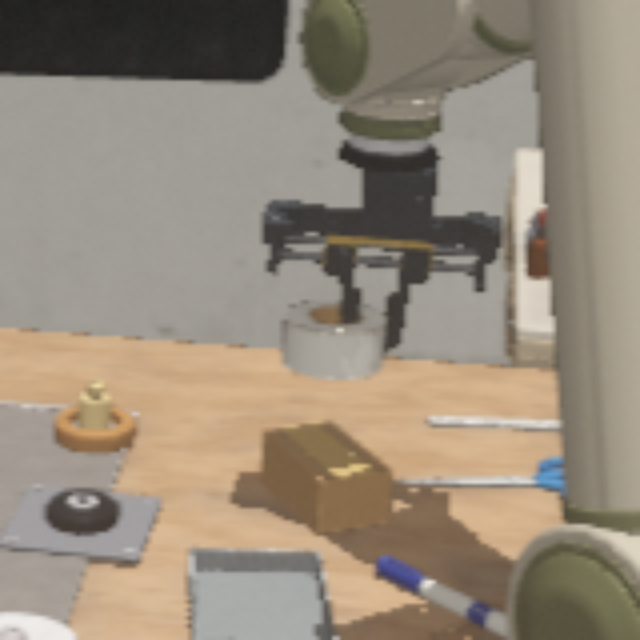

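Request:
move_arm(
  series=[
    {"claw": 1,"tx": 2.4,"ty": -3.97,"tz": 0,"wx": 0,"wy": 0,"wz": 0},
    {"claw": 1,"tx": 2.4,"ty": -3.97,"tz": 0,"wx": 0,"wy": 0,"wz": 0},
    {"claw": 1,"tx": 2.4,"ty": -3.97,"tz": 0,"wx": 0,"wy": 0,"wz": 0},
    {"claw": 1,"tx": 2.4,"ty": -3.97,"tz": 0,"wx": 0,"wy": 0,"wz": 0},
    {"claw": 1,"tx": 2.4,"ty": -3.97,"tz": 0,"wx": 0,"wy": 0,"wz": 0},
    {"claw": 1,"tx": 2.4,"ty": -3.97,"tz": 0,"wx": 0,"wy": 0,"wz": 0},
    {"claw": 1,"tx": 2.4,"ty": -3.97,"tz": 1.5,"wx": 0,"wy": 0,"wz": 0},
    {"claw": 1,"tx": 2.37,"ty": -3.97,"tz": 2,"wx": 0,"wy": 0,"wz": 0},
    {"claw": 1,"tx": 0,"ty": 0,"tz": 3,"wx": 0,"wy": 0,"wz": 0},
    {"claw": 1,"tx": 0,"ty": 0,"tz": 1.5,"wx": 0,"wy": 0,"wz": 0},
  ],
)

```text
clock: 22.5
position: [0.5613, 0.0882, 0.0894]
tcp_rot: [[1.0, 0.003, -0.004], [0.003, -1.0, 0.0], [-0.004, -0.0, -1.0]]
ft_force: [0.1, -0.2, -1.7]
opening: 0.021
```

Request:
move_arm(
  series=[
    {"claw": 1,"tx": 0,"ty": 0,"tz": 0,"wx": 0,"wy": 0,"wz": 0},
    {"claw": 1,"tx": 0,"ty": 0,"tz": 0,"wx": 0,"wy": 0,"wz": 0},
  ],
)

```text
clock: 22.75
position: [0.5626, 0.0874, 0.0928]
tcp_rot: [[1.0, 0.001, 0.001], [0.001, -1.0, -0.0], [0.001, 0.0, -1.0]]
ft_force: [0.2, -0.5, -0.1]
opening: 0.0207
```

```bash

python3 -c "
from h import *
im=snap('w19')
cv2.imwrite('pics/d19.png',cv2.resize(get_image('scene')[200:320,270:430,::-1],None,fx=5,fy=5))"
```

```text
22.75 [0.5626 0.0874 0.0928] [ 0.21   -0.4564 -0.1163] 0.020676072085820136
[[ 1.      0.0012  0.0014]
 [ 0.0012 -1.     -0.0001]
 [ 0.0014  0.0001 -1.    ]]
```

View pics/w19.png

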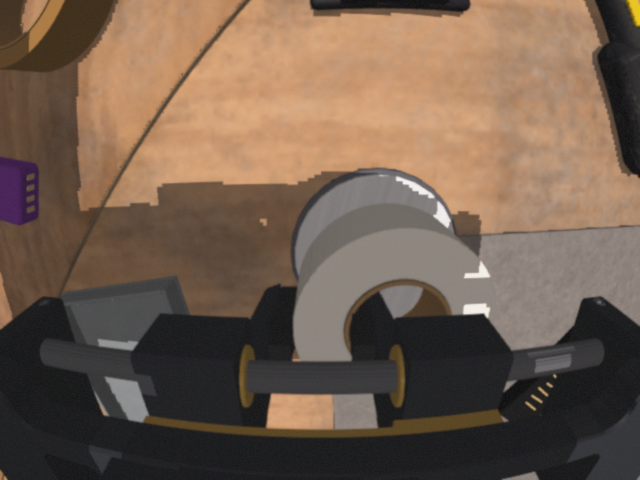

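View pics/d19.png

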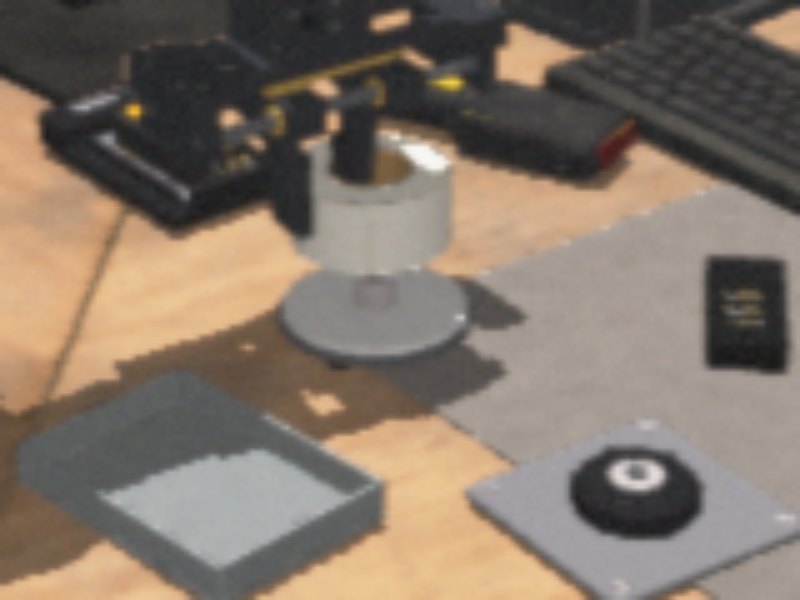

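```bash
python3 - <<'E'
from h import *
c=lc('w19')
for z in (.0925,.094):
  for dx in (.029,.031,.033):
    a=np.linspace(0,2*np.pi,400);p=np.array([proj(c,[.5626+dx+.042*np.cos(t),.0874+.001+.042*np.sin(t),z],True) for t in a])
    print(z,dx,p.min(0),p.max(0))
E
```

```text
0.0925 0.029 [286.7025824  221.86241132] [491.81562308 401.99882442]
0.0925 0.031 [291.82540483 221.89820477] [496.03255368 401.80000866]
0.0925 0.033 [296.95391977 221.9357207 ] [500.20547537 401.58701392]
0.094 0.029 [286.38213031 223.03043446] [493.24570794 404.21835114]
0.094 0.031 [291.55202061 223.06424649] [497.48797155 404.01414815]
0.094 0.033 [296.72867486 223.09965424] [501.6886288  403.79540103]
```

Request:
move_arm(
  series=[
    {"claw": 1,"tx": 0,"ty": -0.2,"tz": 1.3,"wx": 0,"wy": 0,"wz": 0},
    {"claw": 1,"tx": 0,"ty": 0,"tz": 1.2,"wx": 0,"wy": 0,"wz": 0},
    {"claw": 1,"tx": 0,"ty": 0,"tz": 0.8,"wx": 0,"wy": 0,"wz": 0},
    {"claw": 1,"tx": 0,"ty": 0,"tz": 0.3,"wx": 0,"wy": 0,"wz": 0},
    {"claw": 1,"tx": 0,"ty": 0,"tz": 0,"wx": 0,"wy": 0,"wz": 0},
    {"claw": 1,"tx": 0,"ty": 0,"tz": 0,"wx": 0,"wy": 0,"wz": 0},
  ],
)

```text
clock: 23.6
position: [0.5624, 0.0899, 0.0562]
tcp_rot: [[1.0, 0.002, 0.001], [0.002, -1.0, -0.0], [0.001, 0.0, -1.0]]
ft_force: [-0.6, 0.4, -1.0]
opening: 0.0208
```

```bash

python3 -c "
from h import *
im=snap('w20')
cv2.imwrite('pics/d20.png',cv2.resize(get_image('scene')[200:320,270:430,::-1],None,fx=5,fy=5))"
```

```text
23.6 [0.5624 0.0899 0.0562] [-0.6209  0.3567 -1.0384] 0.020809295441886748
[[ 1.      0.002   0.0006]
 [ 0.002  -1.     -0.    ]
 [ 0.0006  0.     -1.    ]]
```

View pics/d20.png

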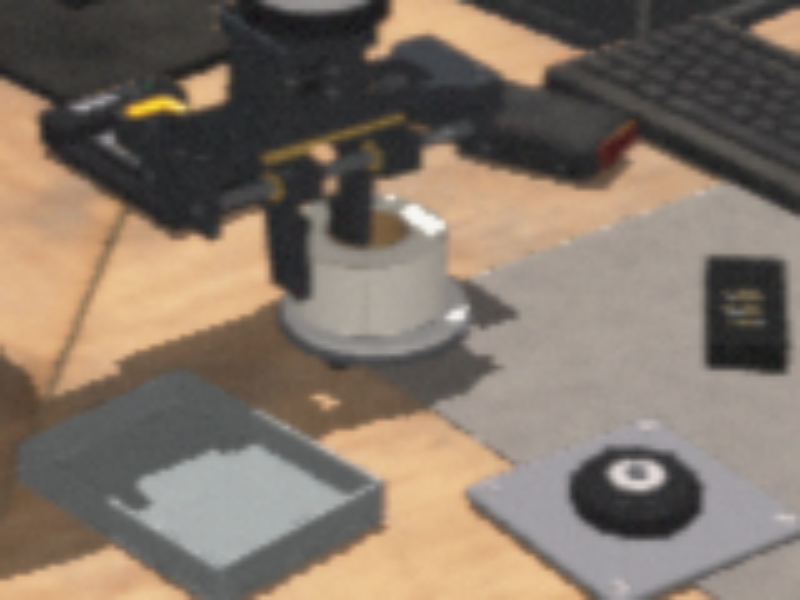

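Roll is over the pin, centred on the plate, about 3 mm to go.

Request:
move_arm(
  series=[
    {"claw": 1,"tx": 0,"ty": 0,"tz": 0.2,"wx": 0,"wy": 0,"wz": 0},
    {"claw": 1,"tx": 0,"ty": 0,"tz": 0.15,"wx": 0,"wy": 0,"wz": 0},
    {"claw": 1,"tx": 0,"ty": 0,"tz": 0,"wx": 0,"wy": 0,"wz": 0},
    {"claw": 1,"tx": 0,"ty": 0,"tz": 0,"wx": 0,"wy": 0,"wz": 0},
  ],
)

```text
clock: 24.2
position: [0.5622, 0.0899, 0.0531]
tcp_rot: [[1.0, 0.002, 0.0], [0.002, -1.0, -0.0], [0.0, 0.0, -1.0]]
ft_force: [-3.4, -0.2, 6.9]
opening: 0.0211
```

Request:
move_arm(
  series=[
    {"claw": 0.4,"tx": 0,"ty": 0,"tz": 0,"wx": 0,"wy": 0,"wz": 0},
    {"claw": 0.33,"tx": 0,"ty": 0,"tz": 0,"wx": 0,"wy": 0,"wz": 0},
    {"claw": 0.33,"tx": 0,"ty": 0,"tz": 0,"wx": 0,"wy": 0,"wz": 0},
    {"claw": 0.33,"tx": 0,"ty": 0,"tz": -0.5,"wx": 0,"wy": 0,"wz": 0},
    {"claw": 0.33,"tx": 0,"ty": 0,"tz": -2,"wx": 0,"wy": 0,"wz": 0},
    {"claw": 0.33,"tx": 0,"ty": 0,"tz": -4,"wx": 0,"wy": 0,"wz": 0},
    {"claw": 0.33,"tx": 0,"ty": 0,"tz": -5,"wx": 0,"wy": 0,"wz": 0},
    {"claw": 0.33,"tx": 0,"ty": 0,"tz": -5,"wx": 0,"wy": 0,"wz": 0},
  ],
)

```text
clock: 25.2
position: [0.562, 0.0899, 0.2194]
tcp_rot: [[1.0, 0.002, 0.0], [0.002, -1.0, -0.0], [0.0, 0.0, -1.0]]
ft_force: [0.4, -0.6, 0.4]
opening: 0.0297
```

```bash

python3 -c "
from h import *
im=snap('w21')
plan((.346,.267,.2),0,6,.33)"
```

```text
25.2 [0.562  0.0899 0.2194] [ 0.3706 -0.5765  0.4384] 0.02966248111613232
[[ 1.      0.002   0.0002]
 [ 0.002  -1.     -0.    ]
 [ 0.0002  0.     -1.    ]]
from [0.5639 0.0899 0.2262] psi 0.13 per row mm 47.002951801281206
{"claw": 0.33, "tx": -3.63, "ty": -2.96, "tz": 0.44, "wx": 0, "wy": 0, "wz": 0.000}, {"claw": 0.33, "tx": -3.63, "ty": -2.96, "tz": 0.44, "wx": 0, "wy": 0, "wz": 0.000}, {"claw": 0.33, "tx": -3.63, "ty": -2.96, "tz": 0.44, "wx": 0, "wy": 0, "wz": 0.000}, {"claw": 0.33, "tx": -3.63, "ty": -2.96, "tz": 0.44, "wx": 0, "wy": 0, "wz": 0.000}, {"claw": 0.33, "tx": -3.63, "ty": -2.95, "tz": 0.44, "wx": 0, "wy": 0, "wz": 0.000}, {"claw": 0.33, "tx": -3.63, "ty": -2.95, "tz": 0.44, "wx": 0, "wy": 0, "wz": 0.000}
```

View pics/w21.png

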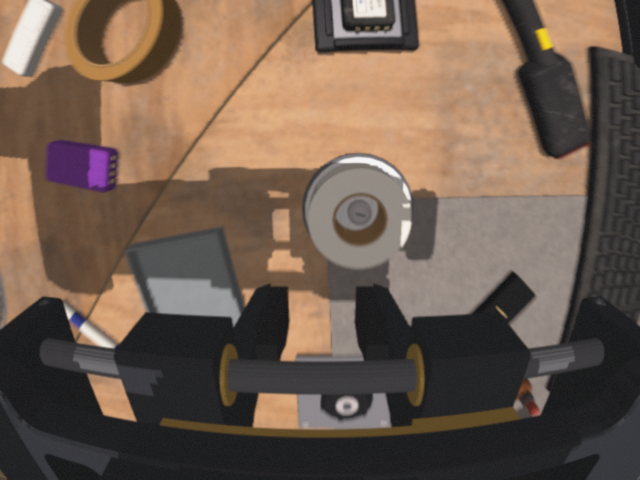

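Request:
move_arm(
  series=[
    {"claw": 0.33,"tx": -3.4,"ty": -1.8,"tz": 0.1,"wx": 0,"wy": 0,"wz": 0},
    {"claw": 0.33,"tx": -3.4,"ty": -1.8,"tz": 0.1,"wx": 0,"wy": 0,"wz": 0},
    {"claw": 0.33,"tx": -3.4,"ty": -1.8,"tz": 0.1,"wx": 0,"wy": 0,"wz": 0},
    {"claw": 0.33,"tx": -3.4,"ty": -1.8,"tz": 0.1,"wx": 0,"wy": 0,"wz": 0},
    {"claw": 0.33,"tx": -3.4,"ty": -1.8,"tz": 0.1,"wx": 0,"wy": 0,"wz": 0},
    {"claw": 0.33,"tx": -3.4,"ty": -1.8,"tz": 0.1,"wx": 0,"wy": 0,"wz": 0},
    {"claw": 0.33,"tx": 0,"ty": 0,"tz": 0,"wx": 0,"wy": 0,"wz": 0},
    {"claw": 0.33,"tx": 0,"ty": 0,"tz": 0,"wx": 0,"wy": 0,"wz": 0},
  ],
)

```text
clock: 26.25
position: [0.3587, 0.1974, 0.2117]
tcp_rot: [[1.0, 0.002, 0.001], [0.002, -1.0, 0.0], [0.001, -0.0, -1.0]]
ft_force: [0.3, -0.1, 0.0]
opening: 0.0292
```

```bash

python3 -c "
from h import *
im=snap('w22');crop('w22',260,40,180,180,4,'w22c')"
```

```text
26.25 [0.3587 0.1974 0.2117] [ 0.2677 -0.1407  0.0493] 0.02923440575390664
[[ 1.      0.0021  0.0011]
 [ 0.0021 -1.      0.0001]
 [ 0.0011 -0.0001 -1.    ]]
```

View pics/w22.png

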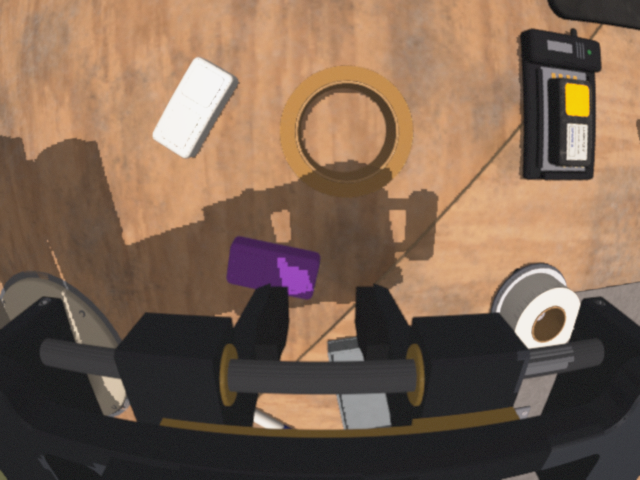

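View pics/w22c.png

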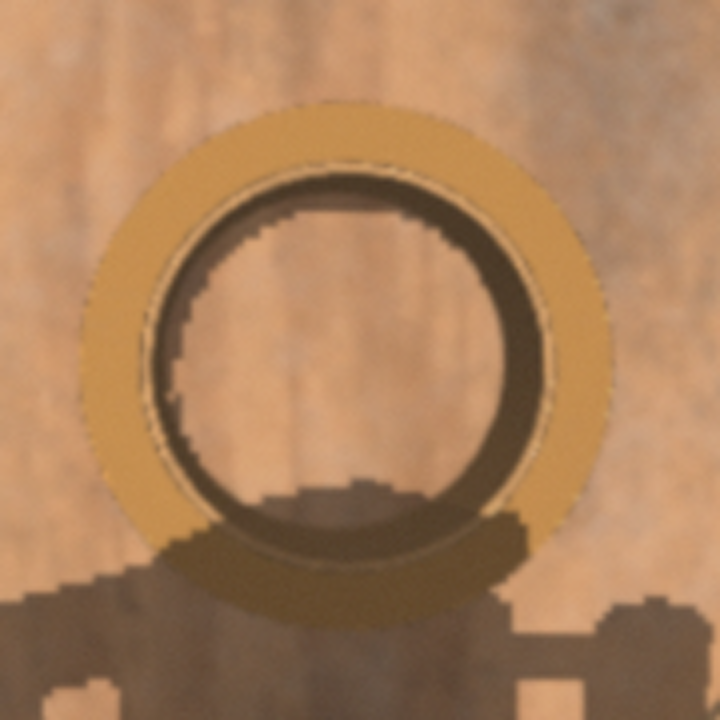

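```bash
python3 - <<'E'
from h import *
np.set_printoptions(precision=4,suppress=True)
c=lc('w22')
f=lambda x,y,z:pt(c,260+(x+.5)/4-.5,40+(y+.5)/4-.5,z,True)
print(f(346.5,364,.048),f(347,366,.048),np.linalg.norm(f(80,364,.048)-f(613,364,.048)))
g=f(347,365,.048)
print(pt(c,240,240,.02,True),pt(c,318,255,.02,True))
plan((g[0]-.0445,g[1],.08),0,4,.33)
E
```

```text
[0.3781 0.2671] [0.3782 0.2667] 0.10337684246062363
[0.2851 0.1692] [0.3562 0.155 ]
from [0.3589 0.1972 0.2116] psi 0.09 per row mm 37.752608978820824
{"claw": 0.33, "tx": -0.63, "ty": -1.74, "tz": 3.29, "wx": 0, "wy": 0, "wz": 0.000}, {"claw": 0.33, "tx": -0.63, "ty": -1.74, "tz": 3.29, "wx": 0, "wy": 0, "wz": 0.000}, {"claw": 0.33, "tx": -0.63, "ty": -1.74, "tz": 3.29, "wx": 0, "wy": 0, "wz": 0.000}, {"claw": 0.33, "tx": -0.63, "ty": -1.74, "tz": 3.29, "wx": 0, "wy": 0, "wz": 0.000}
```

Request:
move_arm(
  series=[
    {"claw": 0.33,"tx": -0.63,"ty": -1.74,"tz": 3.2,"wx": 0,"wy": 0,"wz": 0},
    {"claw": 0.33,"tx": -0.63,"ty": -1.74,"tz": 3.2,"wx": 0,"wy": 0,"wz": 0},
    {"claw": 0.33,"tx": -0.63,"ty": -1.74,"tz": 3.2,"wx": 0,"wy": 0,"wz": 0},
    {"claw": 0.33,"tx": -0.63,"ty": -1.74,"tz": 3.2,"wx": 0,"wy": 0,"wz": 0},
    {"claw": 0.33,"tx": 0,"ty": 0,"tz": 0.3,"wx": 0,"wy": 0,"wz": 0},
    {"claw": 0.33,"tx": 0,"ty": 0,"tz": 0,"wx": 0,"wy": 0,"wz": 0},
  ],
)

```text
clock: 27.05
position: [0.3336, 0.2667, 0.081]
tcp_rot: [[1.0, 0.001, 0.001], [0.001, -1.0, 0.0], [0.001, -0.0, -1.0]]
ft_force: [0.0, -0.5, 0.6]
opening: 0.0296
```

```bash

python3 -c "
from h import *
im=snap('w23')"
```

```text
27.05 [0.3336 0.2667 0.081 ] [ 0.0138 -0.4734  0.5713] 0.02957340761637337
[[ 1.      0.0015  0.0006]
 [ 0.0015 -1.      0.0001]
 [ 0.0006 -0.0001 -1.    ]]
```

View pics/w23.png

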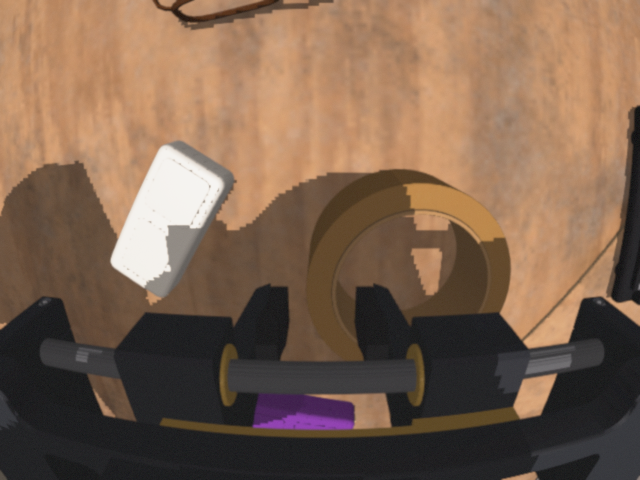

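Request:
move_arm(
  series=[
    {"claw": 0.33,"tx": 0,"ty": 0,"tz": 1.5,"wx": 0,"wy": 0,"wz": 0},
    {"claw": 0.33,"tx": 0,"ty": 0,"tz": 1.5,"wx": 0,"wy": 0,"wz": 0},
    {"claw": 0.33,"tx": 0,"ty": 0,"tz": 0.9,"wx": 0,"wy": 0,"wz": 0},
    {"claw": 0.33,"tx": 0,"ty": 0,"tz": 0,"wx": 0,"wy": 0,"wz": 0},
    {"claw": 0.33,"tx": 0,"ty": 0,"tz": 0,"wx": 0,"wy": 0,"wz": 0},
  ],
)

```text
clock: 27.72
position: [0.3331, 0.267, 0.042]
tcp_rot: [[1.0, 0.002, 0.001], [0.002, -1.0, 0.0], [0.001, -0.0, -1.0]]
ft_force: [-0.1, 0.3, -0.6]
opening: 0.0299
```

Request:
move_arm(
  series=[
    {"claw": 0.6,"tx": 0,"ty": 0,"tz": 0,"wx": 0,"wy": 0,"wz": 0},
    {"claw": 1,"tx": 0,"ty": 0,"tz": 0,"wx": 0,"wy": 0,"wz": 0},
    {"claw": 1,"tx": 0,"ty": 0,"tz": 0,"wx": 0,"wy": 0,"wz": 0},
    {"claw": 1,"tx": 0,"ty": 0,"tz": 0,"wx": 0,"wy": 0,"wz": 0},
  ],
  force=25,
)

```text
clock: 28.22
position: [0.3327, 0.2671, 0.0416]
tcp_rot: [[1.0, 0.002, 0.0], [0.002, -1.0, 0.0], [0.0, -0.0, -1.0]]
ft_force: [-1.7, 0.1, 2.8]
opening: 0.012
```

Request:
move_arm(
  series=[
    {"claw": 1,"tx": 0,"ty": 0,"tz": -0.3,"wx": 0,"wy": 0,"wz": 0},
    {"claw": 1,"tx": 0,"ty": 0,"tz": -1,"wx": 0,"wy": 0,"wz": 0},
    {"claw": 1,"tx": 0,"ty": 0,"tz": -3,"wx": 0,"wy": 0,"wz": 0},
    {"claw": 1,"tx": 0,"ty": 0,"tz": -5,"wx": 0,"wy": 0,"wz": 0},
    {"claw": 1,"tx": 0,"ty": 0,"tz": -3,"wx": 0,"wy": 0,"wz": 0},
    {"claw": 1,"tx": 0,"ty": 0,"tz": 0,"wx": 0,"wy": 0,"wz": 0},
    {"claw": 1,"tx": 0,"ty": 0,"tz": 0,"wx": 0,"wy": 0,"wz": 0},
  ],
)

```text
clock: 29.1
position: [0.3321, 0.2668, 0.1637]
tcp_rot: [[1.0, 0.002, -0.001], [0.002, -1.0, -0.001], [-0.001, 0.001, -1.0]]
ft_force: [0.3, -0.6, -2.3]
opening: 0.0119
```

```bash

python3 -c "
from h import *
im=snap('w24')
cv2.imwrite('pics/d24.png',cv2.resize(get_image('side')[170:330,260:460,::-1],None,fx=4,fy=4))
plan((.5445,-.1305,.164),0,9)"
```

```text
29.1 [0.3321 0.2668 0.1637] [ 0.2911 -0.6405 -2.3395] 0.011857649095225289
[[ 1.      0.002  -0.0015]
 [ 0.002  -1.     -0.0006]
 [-0.0015  0.0006 -1.    ]]
from [0.3322 0.2668 0.1633] psi 0.11 per row mm 50.05040091360018
{"claw": 1, "tx": 2.35, "ty": 4.42, "tz": -0.01, "wx": 0, "wy": 0, "wz": 0.000}, {"claw": 1, "tx": 2.35, "ty": 4.42, "tz": -0.01, "wx": 0, "wy": 0, "wz": 0.000}, {"claw": 1, "tx": 2.35, "ty": 4.42, "tz": -0.01, "wx": 0, "wy": 0, "wz": 0.000}, {"claw": 1, "tx": 2.35, "ty": 4.42, "tz": -0.01, "wx": 0, "wy": 0, "wz": 0.000}, {"claw": 1, "tx": 2.35, "ty": 4.42, "tz": -0.01, "wx": 0, "wy": 0, "wz": 0.000}, {"claw": 1, "tx": 2.36, "ty": 4.42, "tz": -0.01, "wx": 0, "wy": 0, "wz": 0.000}, {"claw": 1, "tx": 2.36, "ty": 4.42, "tz": -0.01, "wx": 0, "wy": 0, "wz": 0.000}, {"claw": 1, "tx": 2.36, "ty": 4.42, "tz": -0.01, "wx": 0, "wy": 0, "wz": 0.000}, {"claw": 1, "tx": 2.36, "ty": 4.41, "tz": -0.01, "wx": 0, "wy": 0, "wz": 0.000}
```

View pics/w24.png

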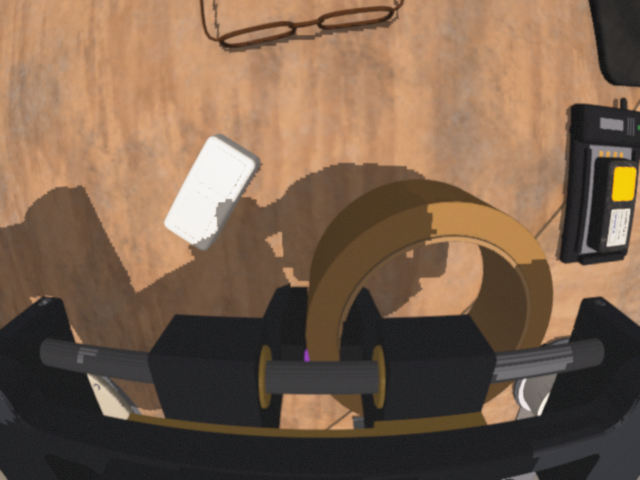

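View pics/d24.png

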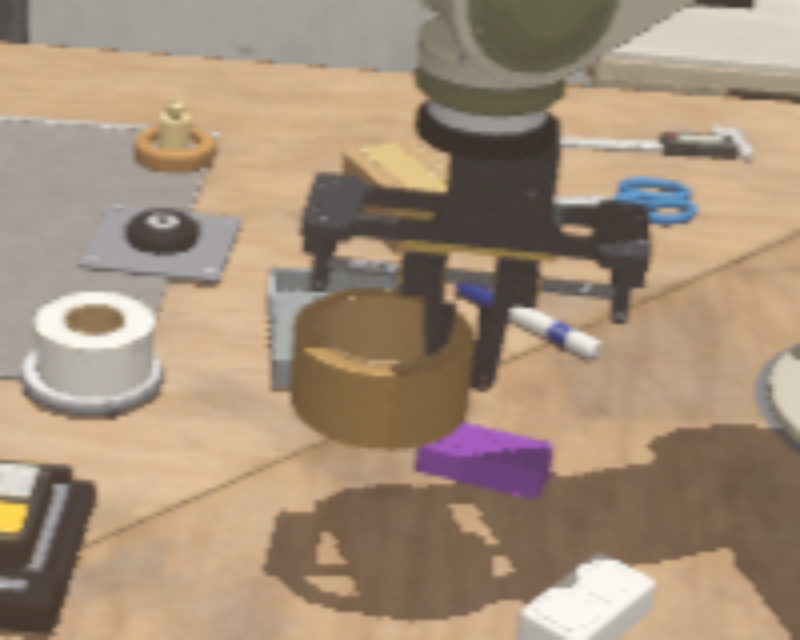

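```bash

python3 -c "
from h import *
crop('w18',500,30,130,170,4,'w18c')"
```

```text
(no output)
```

View pics/w18c.png

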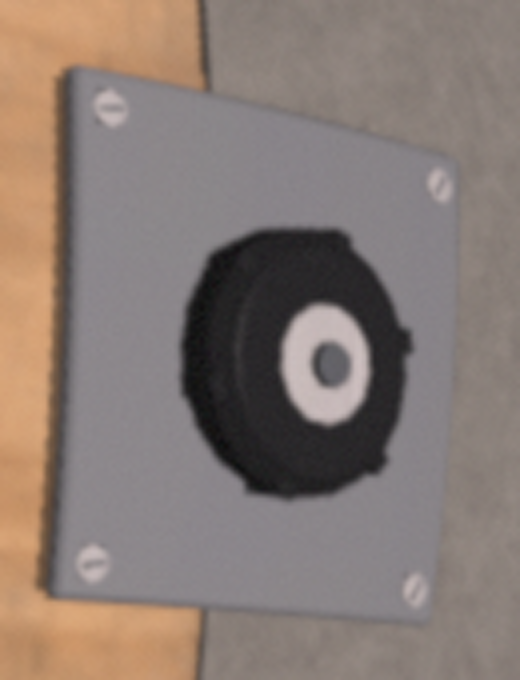

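```bash
python3 - <<'E'
from h import *
np.set_printoptions(precision=4,suppress=True)
c=lc('w18')
f=lambda x,y,z:pt(c,500+(x+.5)/4-.5,30+(y+.5)/4-.5,z,True)
q=np.array([f(x,y,.01) for x,y in [(72,68),(458,160),(428,622),(53,597)]]);print(q,q.mean(0),np.linalg.norm(q-np.roll(q,-1,0),axis=1))
q=np.array([f(x,y,.011) for x,y in [(111,107),(440,185),(415,590),(93,563)]]);print(q.mean(0),np.linalg.norm(q-np.roll(q,-1,0),axis=1))
print("screw",f(328,364,.03))
plan((.545,-.1315,.164),0,9)
E
```

```text
[[ 0.5328 -0.0796]
 [ 0.6472 -0.0786]
 [ 0.6473 -0.1919]
 [ 0.5335 -0.1929]] [ 0.5902 -0.1358] [0.1144 0.1132 0.1138 0.1133]
[ 0.591  -0.1356] [0.0979 0.0979 0.0979 0.0981]
screw [ 0.5888 -0.1358]
from [0.3322 0.2668 0.1633] psi 0.11 per row mm 50.17458084184038
{"claw": 1, "tx": 2.36, "ty": 4.43, "tz": -0.01, "wx": 0, "wy": 0, "wz": 0.000}, {"claw": 1, "tx": 2.36, "ty": 4.43, "tz": -0.01, "wx": 0, "wy": 0, "wz": 0.000}, {"claw": 1, "tx": 2.36, "ty": 4.43, "tz": -0.01, "wx": 0, "wy": 0, "wz": 0.000}, {"claw": 1, "tx": 2.36, "ty": 4.43, "tz": -0.01, "wx": 0, "wy": 0, "wz": 0.000}, {"claw": 1, "tx": 2.36, "ty": 4.43, "tz": -0.01, "wx": 0, "wy": 0, "wz": 0.000}, {"claw": 1, "tx": 2.36, "ty": 4.43, "tz": -0.01, "wx": 0, "wy": 0, "wz": 0.000}, {"claw": 1, "tx": 2.36, "ty": 4.43, "tz": -0.01, "wx": 0, "wy": 0, "wz": 0.000}, {"claw": 1, "tx": 2.36, "ty": 4.43, "tz": -0.01, "wx": 0, "wy": 0, "wz": 0.000}, {"claw": 1, "tx": 2.36, "ty": 4.43, "tz": -0.01, "wx": 0, "wy": 0, "wz": 0.000}
```

Request:
move_arm(
  series=[
    {"claw": 1,"tx": 2.37,"ty": 4.47,"tz": 0,"wx": 0,"wy": 0,"wz": 0},
    {"claw": 1,"tx": 2.37,"ty": 4.47,"tz": 0,"wx": 0,"wy": 0,"wz": 0},
    {"claw": 1,"tx": 2.37,"ty": 4.47,"tz": 0,"wx": 0,"wy": 0,"wz": 0},
    {"claw": 1,"tx": 2.37,"ty": 4.47,"tz": 0,"wx": 0,"wy": 0,"wz": 0},
    {"claw": 1,"tx": 2.37,"ty": 4.47,"tz": 0,"wx": 0,"wy": 0,"wz": 0},
    {"claw": 1,"tx": 2.37,"ty": 4.47,"tz": 0,"wx": 0,"wy": 0,"wz": 0},
    {"claw": 1,"tx": 2.37,"ty": 4.47,"tz": 0,"wx": 0,"wy": 0,"wz": 0},
    {"claw": 1,"tx": 2.37,"ty": 4.47,"tz": 0,"wx": 0,"wy": 0,"wz": 0},
    {"claw": 1,"tx": 2.35,"ty": 4.47,"tz": 2,"wx": 0,"wy": 0,"wz": 0},
    {"claw": 1,"tx": 0,"ty": 0,"tz": 3,"wx": 0,"wy": 0,"wz": 0},
  ],
)

```text
clock: 30.45
position: [0.5477, -0.138, 0.1126]
tcp_rot: [[1.0, -0.001, 0.0], [-0.001, -1.0, -0.001], [0.0, 0.001, -1.0]]
ft_force: [0.3, 1.0, -2.2]
opening: 0.0123
```

Request:
move_arm(
  series=[
    {"claw": 1,"tx": 0,"ty": 0,"tz": 2.5,"wx": 0,"wy": 0,"wz": 0},
    {"claw": 1,"tx": 0,"ty": 0,"tz": 0,"wx": 0,"wy": 0,"wz": 0},
    {"claw": 1,"tx": 0,"ty": 0,"tz": 0,"wx": 0,"wy": 0,"wz": 0},
  ],
)

```text
clock: 30.82
position: [0.5468, -0.1349, 0.0898]
tcp_rot: [[1.0, 0.002, 0.0], [0.002, -1.0, -0.0], [0.0, 0.0, -1.0]]
ft_force: [-0.9, 0.4, -1.8]
opening: 0.0123
```

```bash

python3 -c "
from h import *
im=snap('w25')
cv2.imwrite('pics/d25.png',cv2.resize(get_image('scene')[220:340,320:480,::-1],None,fx=5,fy=5))
cv2.imwrite('pics/e25.png',cv2.resize(get_image('side')[170:290,240:400,::-1],None,fx=5,fy=5))"
```

```text
30.825 [ 0.5468 -0.1349  0.0898] [-0.8779  0.397  -1.8488] 0.012344270944992904
[[ 1.      0.0022  0.0002]
 [ 0.0022 -1.     -0.0002]
 [ 0.0002  0.0002 -1.    ]]
```

View pics/w25.png

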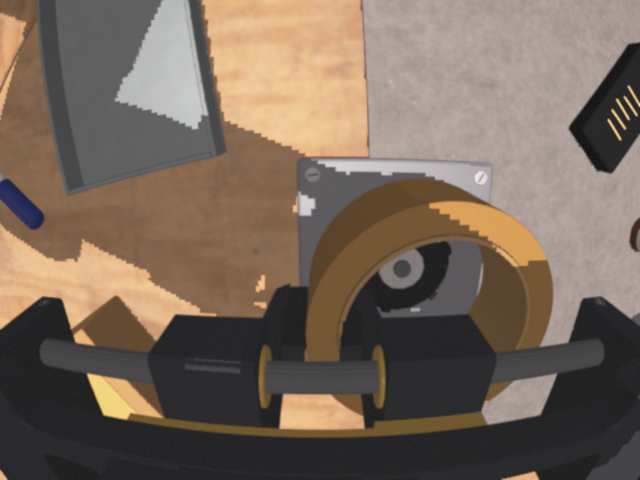

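View pics/d25.png

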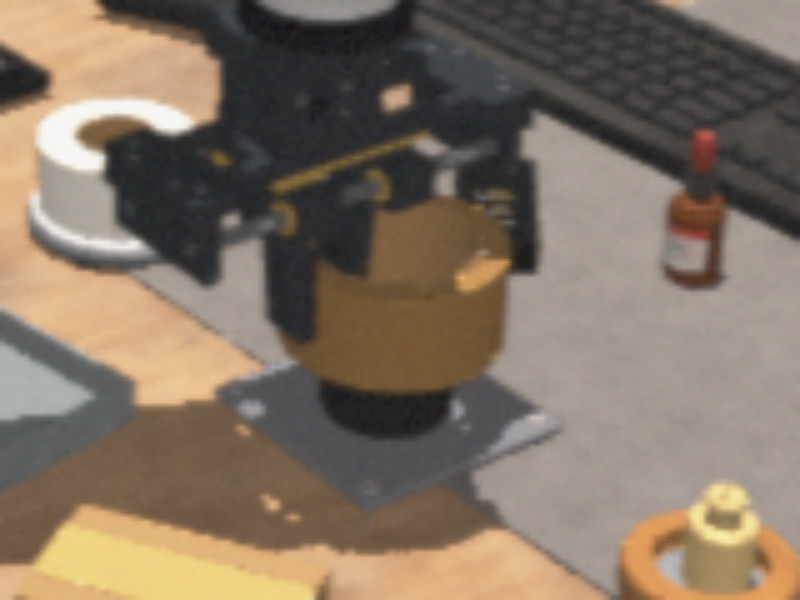

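View pics/e25.png

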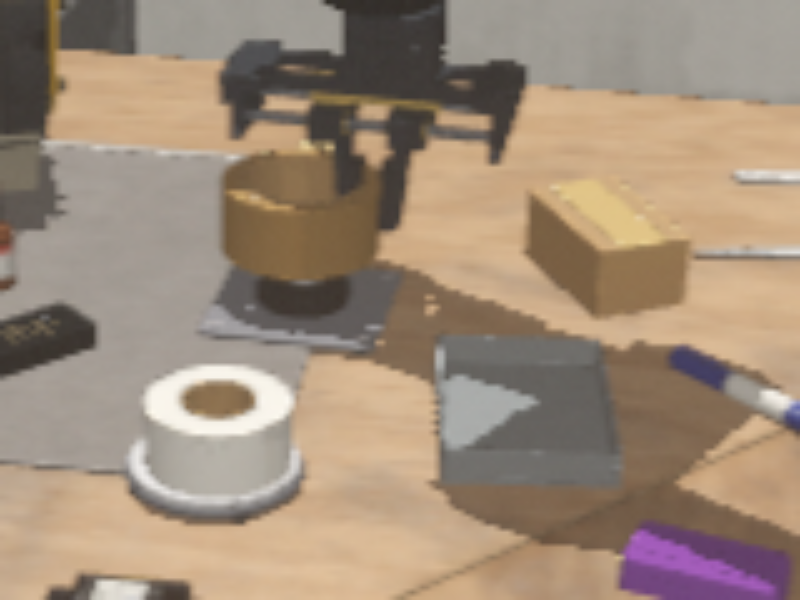

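```bash
python3 - <<'E'
from h import *
np.set_printoptions(precision=4,suppress=True)
c=lc('w25')
print(pt(c,402,268,.03,True))
print(pt(c,299,159,.01,True),pt(c,492,164,.01,True))
a=np.linspace(0,2*np.pi,400);z=.0898-.0416+.048
for dx,dy in ((.0447,0),(.0447,-.002),(.043,0)):
  p=np.array([proj(c,[.5468+dx+.052*np.cos(t),-.1349+dy+.052*np.sin(t),z],True) for t in a]);print(dx,dy,p.min(0),p.max(0))
E
```

```text
[ 0.5912 -0.1346]
[ 0.5349 -0.0785] [ 0.6476 -0.0781]
0.0447 0 [300.4519 202.1906] [550.5152 426.6488]
0.0447 -0.002 [300.581  207.9434] [549.4187 429.4791]
0.043 0 [295.9175 202.0803] [547.3244 426.9077]
```

Request:
move_arm(
  series=[
    {"claw": 1,"tx": -0.2,"ty": 0,"tz": 1,"wx": 0,"wy": 0,"wz": 0},
    {"claw": 1,"tx": 0,"ty": 0,"tz": 1,"wx": 0,"wy": 0,"wz": 0},
    {"claw": 1,"tx": 0,"ty": 0,"tz": 0.9,"wx": 0,"wy": 0,"wz": 0},
    {"claw": 1,"tx": 0,"ty": 0,"tz": 0.5,"wx": 0,"wy": 0,"wz": 0},
    {"claw": 1,"tx": 0,"ty": 0,"tz": 0.2,"wx": 0,"wy": 0,"wz": 0},
    {"claw": 1,"tx": 0,"ty": 0,"tz": 0,"wx": 0,"wy": 0,"wz": 0},
    {"claw": 1,"tx": 0,"ty": 0,"tz": 0,"wx": 0,"wy": 0,"wz": 0},
  ],
)

```text
clock: 31.85
position: [0.5447, -0.1349, 0.0537]
tcp_rot: [[1.0, 0.002, 0.001], [0.002, -1.0, -0.0], [0.001, 0.0, -1.0]]
ft_force: [-0.2, -0.1, -2.0]
opening: 0.0123
```

Request:
move_arm(
  series=[
    {"claw": 1,"tx": 0,"ty": 0,"tz": 0.15,"wx": 0,"wy": 0,"wz": 0},
    {"claw": 1,"tx": 0,"ty": 0,"tz": 0.1,"wx": 0,"wy": 0,"wz": 0},
    {"claw": 1,"tx": 0,"ty": 0,"tz": 0,"wx": 0,"wy": 0,"wz": 0},
    {"claw": 1,"tx": 0,"ty": 0,"tz": 0,"wx": 0,"wy": 0,"wz": 0},
  ],
)

```text
clock: 32.35
position: [0.5446, -0.1349, 0.0515]
tcp_rot: [[1.0, 0.002, 0.001], [0.002, -1.0, -0.0], [0.001, 0.0, -1.0]]
ft_force: [-2.6, 0.7, 5.7]
opening: 0.0121
```

```bash

python3 -c "
from h import *
im=snap('w26')
cv2.imwrite('pics/d26.png',cv2.resize(get_image('scene')[220:340,320:480,::-1],None,fx=5,fy=5))"
```

```text
32.35 [ 0.5446 -0.1349  0.0515] [-2.5885  0.7044  5.6912] 0.012107788070181267
[[ 1.      0.0021  0.0006]
 [ 0.0021 -1.     -0.0004]
 [ 0.0006  0.0004 -1.    ]]
```

View pics/d26.png

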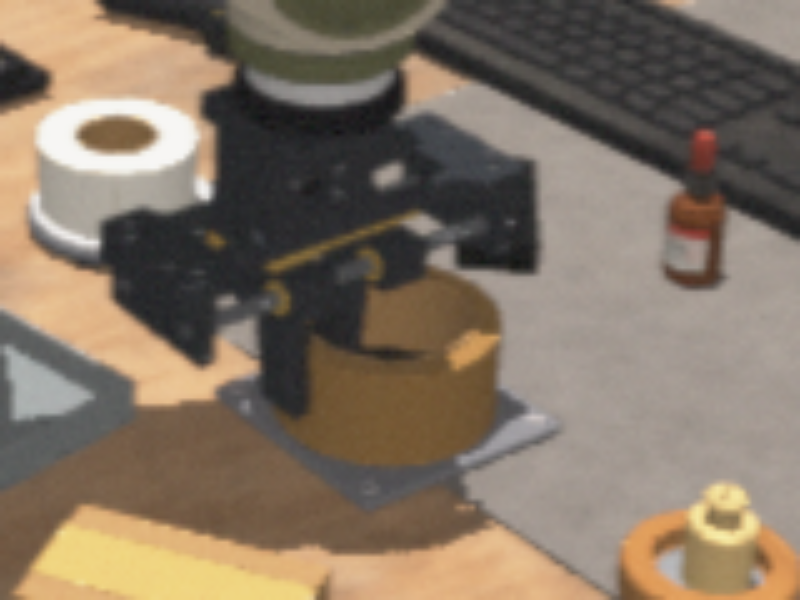

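Request:
move_arm(
  series=[
    {"claw": 0.6,"tx": 0,"ty": 0,"tz": 0,"wx": 0,"wy": 0,"wz": 0},
    {"claw": 0.5,"tx": 0,"ty": 0,"tz": 0,"wx": 0,"wy": 0,"wz": 0},
    {"claw": 0.5,"tx": 0,"ty": 0,"tz": 0,"wx": 0,"wy": 0,"wz": 0},
    {"claw": 0.5,"tx": 0,"ty": 0,"tz": -0.5,"wx": 0,"wy": 0,"wz": 0},
    {"claw": 0.5,"tx": 0,"ty": 0,"tz": -2,"wx": 0,"wy": 0,"wz": 0},
    {"claw": 0.5,"tx": 0,"ty": 0,"tz": -5,"wx": 0,"wy": 0,"wz": 0},
    {"claw": 0.2,"tx": 0,"ty": 0,"tz": -5,"wx": 0,"wy": 0,"wz": 0},
    {"claw": -0.2,"tx": 0,"ty": 0,"tz": -4,"wx": 0,"wy": 0,"wz": 0},
    {"claw": -0.6,"tx": 0,"ty": 0,"tz": 0,"wx": 0,"wy": 0,"wz": 0},
    {"claw": -1,"tx": 0,"ty": 0,"tz": 0,"wx": 0,"wy": 0,"wz": 0},
  ],
)

```text
clock: 33.7
position: [0.5442, -0.1347, 0.2152]
tcp_rot: [[1.0, 0.002, -0.001], [0.002, -1.0, 0.001], [-0.001, -0.001, -1.0]]
ft_force: [-0.1, -0.5, -0.1]
opening: 0.0599
```

```bash

python3 -c "
from h import *
im=snap('w27');crop('w27',75,30,190,240,3,'w27t')"
```

```text
33.7 [ 0.5442 -0.1347  0.2152] [-0.1077 -0.5072 -0.0541] 0.05985858207577676
[[ 1.      0.002  -0.0012]
 [ 0.002  -1.      0.0005]
 [-0.0012 -0.0005 -1.    ]]
```

View pics/w27.png

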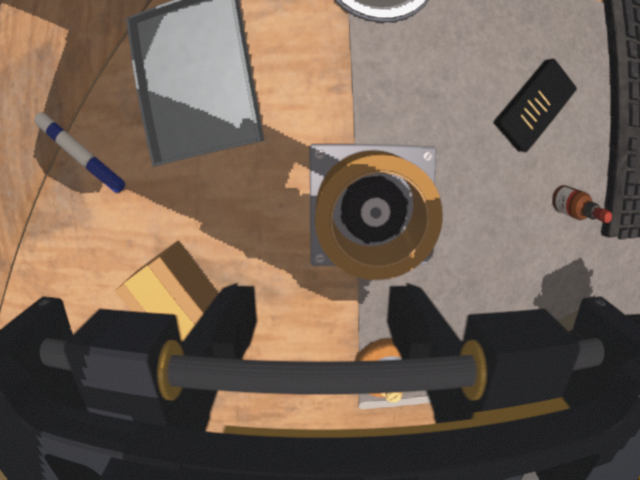

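```bash

python3 -c "
from h import *
plan((.44,-.285,.22),33,5,-1)"
```

```text
from [ 0.5441 -0.1347  0.2148] psi 0.11 per row mm 36.5897414128782
{"claw": -1, "tx": -2.09, "ty": 3.00, "tz": -0.10, "wx": 0, "wy": 0, "wz": -0.115}, {"claw": -1, "tx": -2.42, "ty": 2.74, "tz": -0.10, "wx": 0, "wy": 0, "wz": -0.115}, {"claw": -1, "tx": -2.72, "ty": 2.45, "tz": -0.10, "wx": 0, "wy": 0, "wz": -0.115}, {"claw": -1, "tx": -2.98, "ty": 2.12, "tz": -0.10, "wx": 0, "wy": 0, "wz": -0.115}, {"claw": -1, "tx": -3.20, "ty": 1.77, "tz": -0.10, "wx": 0, "wy": 0, "wz": -0.115}
```

Request:
move_arm(
  series=[
    {"claw": -1,"tx": -2.09,"ty": 3.0,"tz": -0.1,"wx": 0,"wy": 0,"wz": -0.115},
    {"claw": -1,"tx": -2.42,"ty": 2.74,"tz": -0.1,"wx": 0,"wy": 0,"wz": -0.115},
    {"claw": -1,"tx": -2.72,"ty": 2.45,"tz": -0.1,"wx": 0,"wy": 0,"wz": -0.115},
    {"claw": -1,"tx": -2.98,"ty": 2.12,"tz": -0.1,"wx": 0,"wy": 0,"wz": -0.115},
    {"claw": -1,"tx": -3.2,"ty": 1.77,"tz": -0.1,"wx": 0,"wy": 0,"wz": -0.115},
    {"claw": -1,"tx": 0,"ty": 0,"tz": 0,"wx": 0,"wy": 0,"wz": 0},
    {"claw": -1,"tx": 0,"ty": 0,"tz": 0,"wx": 0,"wy": 0,"wz": 0},
  ],
)

```text
clock: 34.62
position: [0.4406, -0.2846, 0.2202]
tcp_rot: [[0.839, 0.544, -0.001], [0.544, -0.839, 0.001], [-0.0, -0.002, -1.0]]
ft_force: [0.1, 0.3, 0.2]
opening: 0.0884
```

```bash

python3 -c "
from h import *
im=snap('w28')"
```

```text
34.625 [ 0.4406 -0.2846  0.2202] [0.1056 0.262  0.1761] 0.08843043637846909
[[ 0.8389  0.5443 -0.001 ]
 [ 0.5443 -0.8389  0.0014]
 [-0.0001 -0.0017 -1.    ]]
```

View pics/w28.png

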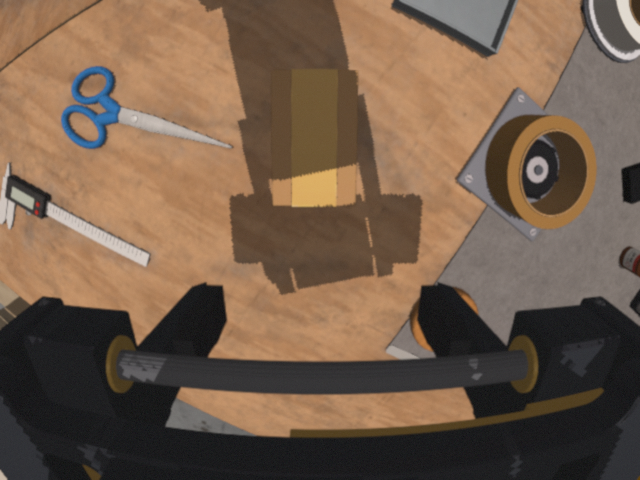

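```bash

python3 -c "
from h import *
crop('w28',250,55,130,170,4.5,'w28c')"
```

```text
(no output)
```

View pics/w28c.png

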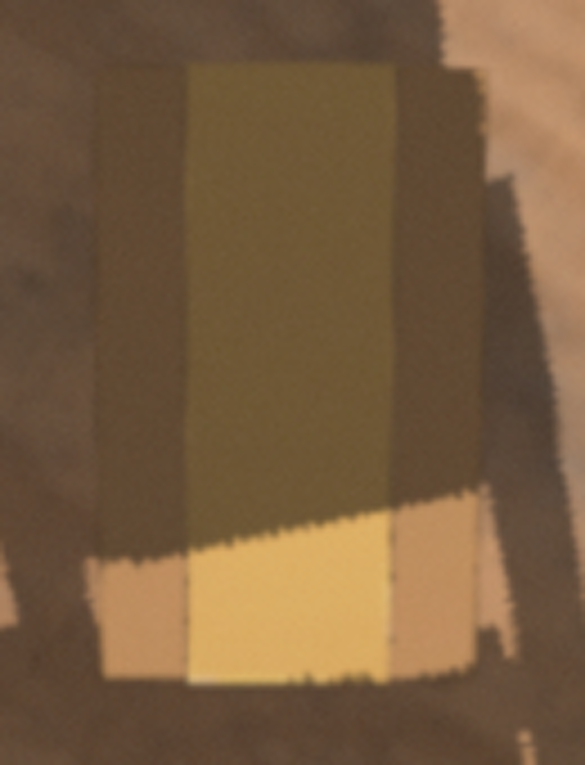

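View pics/w27t.png

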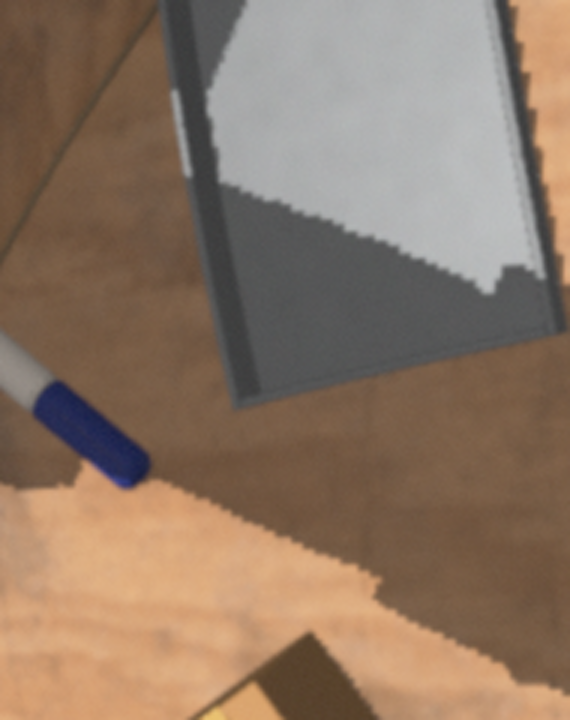

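```bash
python3 - <<'E'
from h import *
np.set_printoptions(precision=4,suppress=True)
c=lc('w28')
f=lambda x,y,z:pt(c,250+(x+.5)/4.5-.5,55+(y+.5)/4.5-.5,z,True)
q=np.array([f(x,y,.05) for x,y in [(96,66),(483,68),(476,674),(102,680)]]);print(q,q.mean(0),np.linalg.norm(q-np.roll(q,-1,0),axis=1))
for i,j in((3,0),(2,1),(0,1),(3,2)):print(np.degrees(np.arctan2(*(q[j]-q[i])[::-1])))
c=lc('w27')
g=lambda x,y,z:pt(c,75+(x+.5)/3-.5,30+(y+.5)/3-.5,z,True)
a,b=g(237,407,.026),g(563,331,.026);d=b-a;print("tray",a,b,np.linalg.norm(d),np.degrees(np.arctan2(d[1],d[0])))
n=np.array([-d[1],d[0]])/np.linalg.norm(d);print("tray centre",(a+b)/2+n*.073)
m=q.mean(0);plan((m[0],m[1],.1),33,4,-1)
E
```

```text
[[ 0.3424 -0.2062]
 [ 0.3988 -0.1705]
 [ 0.4579 -0.2613]
 [ 0.4016 -0.2991]] [ 0.4002 -0.2343] [0.0668 0.1084 0.0678 0.1102]
122.52245490106964
123.03505668973735
32.321620186332446
33.87420439428931
tray [ 0.3924 -0.0912] [ 0.4944 -0.0732] 0.10361555399246879 10.048970761866116
tray centre [ 0.4307 -0.0103]
from [ 0.4408 -0.2844  0.2204] psi 33.04 per row mm 34.13379407640383
{"claw": -1, "tx": -0.17, "ty": -1.60, "tz": 3.01, "wx": 0, "wy": 0, "wz": 0.000}, {"claw": -1, "tx": -0.17, "ty": -1.60, "tz": 3.01, "wx": 0, "wy": 0, "wz": 0.000}, {"claw": -1, "tx": -0.17, "ty": -1.60, "tz": 3.01, "wx": 0, "wy": 0, "wz": 0.000}, {"claw": -1, "tx": -0.17, "ty": -1.60, "tz": 3.01, "wx": 0, "wy": 0, "wz": 0.000}
```

Request:
move_arm(
  series=[
    {"claw": -1,"tx": -0.17,"ty": -1.6,"tz": 3,"wx": 0,"wy": 0,"wz": 0},
    {"claw": -1,"tx": -0.17,"ty": -1.6,"tz": 3,"wx": 0,"wy": 0,"wz": 0},
    {"claw": -1,"tx": -0.17,"ty": -1.6,"tz": 3,"wx": 0,"wy": 0,"wz": 0},
    {"claw": -1,"tx": -0.17,"ty": -1.6,"tz": 3,"wx": 0,"wy": 0,"wz": 0},
    {"claw": -1,"tx": 0,"ty": 0,"tz": 0.8,"wx": 0,"wy": 0,"wz": 0},
    {"claw": -1,"tx": 0,"ty": 0,"tz": 0,"wx": 0,"wy": 0,"wz": 0},
  ],
)

```text
clock: 35.42
position: [0.4007, -0.2355, 0.0932]
tcp_rot: [[0.838, 0.546, 0.0], [0.546, -0.838, -0.0], [0.0, 0.001, -1.0]]
ft_force: [0.5, 0.0, 0.6]
opening: 0.0877
```

```bash

python3 -c "
from h import *
im=snap('w29')"
```

```text
35.425 [ 0.4007 -0.2355  0.0932] [0.4881 0.0207 0.5502] 0.08772339690266431
[[ 0.8379  0.5459  0.0004]
 [ 0.5459 -0.8379 -0.0004]
 [ 0.0001  0.0006 -1.    ]]
```

View pics/w29.png

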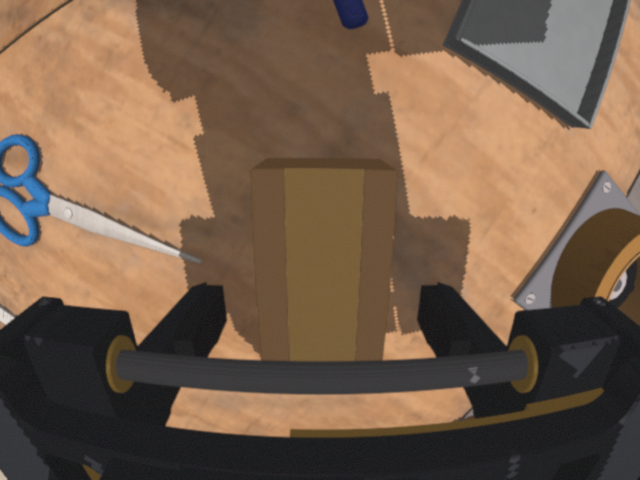

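Request:
move_arm(
  series=[
    {"claw": -1,"tx": 0,"ty": 0,"tz": 2,"wx": 0,"wy": 0,"wz": 0},
    {"claw": -1,"tx": 0,"ty": 0,"tz": 2,"wx": 0,"wy": 0,"wz": 0},
    {"claw": -1,"tx": 0,"ty": 0,"tz": 0.7,"wx": 0,"wy": 0,"wz": 0},
    {"claw": -1,"tx": 0,"ty": 0,"tz": 0,"wx": 0,"wy": 0,"wz": 0},
    {"claw": -0.7,"tx": 0,"ty": 0,"tz": 0,"wx": 0,"wy": 0,"wz": 0},
    {"claw": 1,"tx": 0,"ty": 0,"tz": 0,"wx": 0,"wy": 0,"wz": 0},
    {"claw": 1,"tx": 0,"ty": 0,"tz": 0,"wx": 0,"wy": 0,"wz": 0},
    {"claw": 1,"tx": 0,"ty": 0,"tz": 0,"wx": 0,"wy": 0,"wz": 0},
  ],
  force=30,
)

```text
clock: 36.48
position: [0.4002, -0.2355, 0.0465]
tcp_rot: [[0.838, 0.545, 0.001], [0.545, -0.838, -0.001], [0.0, 0.001, -1.0]]
ft_force: [0.2, 1.1, 6.1]
opening: 0.0679
```

Request:
move_arm(
  series=[
    {"claw": 1,"tx": 0,"ty": 0,"tz": -0.3,"wx": 0,"wy": 0,"wz": 0},
    {"claw": 1,"tx": 0,"ty": 0,"tz": -1,"wx": 0,"wy": 0,"wz": 0},
    {"claw": 1,"tx": 0,"ty": 0,"tz": -3,"wx": 0,"wy": 0,"wz": 0},
    {"claw": 1,"tx": 0,"ty": 0,"tz": -5,"wx": 0,"wy": 0,"wz": 0},
    {"claw": 1,"tx": 0,"ty": 0,"tz": 0,"wx": 0,"wy": 0,"wz": 0},
    {"claw": 1,"tx": 0,"ty": 0,"tz": 0,"wx": 0,"wy": 0,"wz": 0},
  ],
)

```text
clock: 37.22
position: [0.3995, -0.2349, 0.1386]
tcp_rot: [[0.838, 0.546, -0.001], [0.546, -0.838, 0.001], [-0.0, -0.001, -1.0]]
ft_force: [-0.2, -0.5, -2.6]
opening: 0.0679
```

```bash

python3 -c "
from h import *
im=snap('w30')
plan((.4307,-.11,.16),10.2,5)"
```

```text
37.225 [ 0.3995 -0.2349  0.1386] [-0.2288 -0.463  -2.5575] 0.06785036155470446
[[ 0.8381  0.5455 -0.0006]
 [ 0.5455 -0.8381  0.0005]
 [-0.0002 -0.0008 -1.    ]]
from [ 0.3994 -0.2348  0.1381] psi 33.06 per row mm 26.111266582722347
{"claw": 1, "tx": 1.89, "ty": -1.75, "tz": -0.44, "wx": 0, "wy": 0, "wz": 0.080}, {"claw": 1, "tx": 1.74, "ty": -1.90, "tz": -0.44, "wx": 0, "wy": 0, "wz": 0.080}, {"claw": 1, "tx": 1.58, "ty": -2.03, "tz": -0.44, "wx": 0, "wy": 0, "wz": 0.080}, {"claw": 1, "tx": 1.42, "ty": -2.15, "tz": -0.44, "wx": 0, "wy": 0, "wz": 0.080}, {"claw": 1, "tx": 1.24, "ty": -2.25, "tz": -0.44, "wx": 0, "wy": 0, "wz": 0.080}
```

View pics/w30.png

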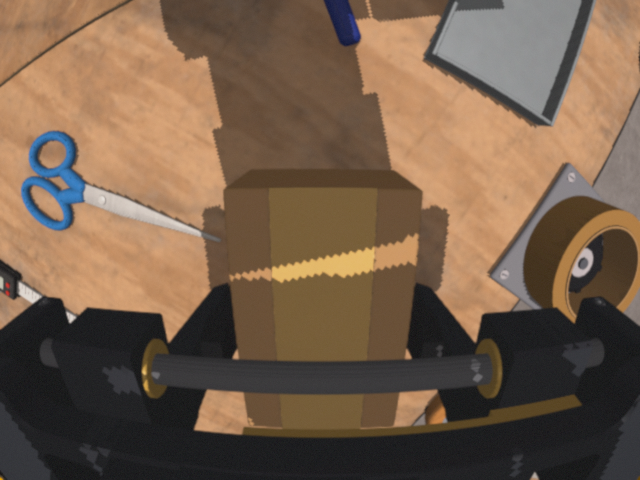

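Request:
move_arm(
  series=[
    {"claw": 1,"tx": 1.89,"ty": -1.75,"tz": -0.44,"wx": 0,"wy": 0,"wz": 0.08},
    {"claw": 1,"tx": 1.74,"ty": -1.9,"tz": -0.44,"wx": 0,"wy": 0,"wz": 0.08},
    {"claw": 1,"tx": 1.58,"ty": -2.03,"tz": -0.44,"wx": 0,"wy": 0,"wz": 0.08},
    {"claw": 1,"tx": 1.42,"ty": -2.15,"tz": -0.44,"wx": 0,"wy": 0,"wz": 0.08},
    {"claw": 1,"tx": 1.24,"ty": -2.25,"tz": -0.44,"wx": 0,"wy": 0,"wz": 0.08},
    {"claw": 1,"tx": 0,"ty": 0,"tz": 0,"wx": 0,"wy": 0,"wz": 0},
    {"claw": 1,"tx": 0,"ty": 0,"tz": 0,"wx": 0,"wy": 0,"wz": 0},
  ],
)

```text
clock: 38.15
position: [0.4309, -0.1108, 0.1602]
tcp_rot: [[0.984, 0.177, -0.001], [0.177, -0.984, 0.001], [-0.001, -0.001, -1.0]]
ft_force: [0.1, -0.1, -1.2]
opening: 0.0678
```

```bash

python3 -c "
from h import *
im=snap('w31');crop('w31',220,20,220,170,3.5,'w31c')"
```

```text
38.15 [ 0.4309 -0.1108  0.1602] [ 0.1455 -0.0563 -1.1945] 0.06775912407205517
[[ 0.9842  0.1773 -0.0015]
 [ 0.1773 -0.9842  0.0005]
 [-0.0014 -0.0008 -1.    ]]
```

View pics/w31.png

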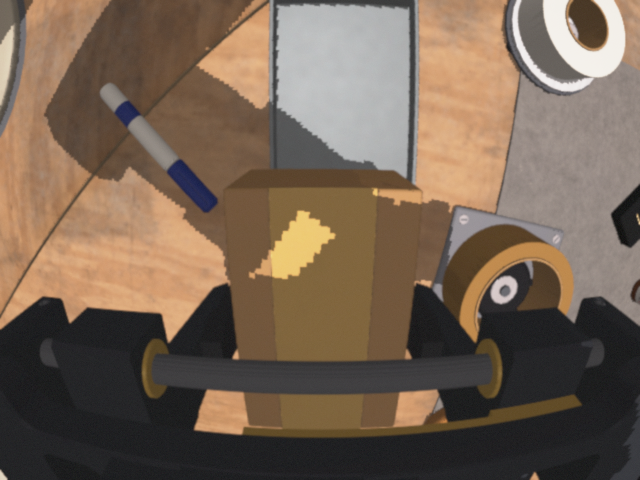

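View pics/w31c.png

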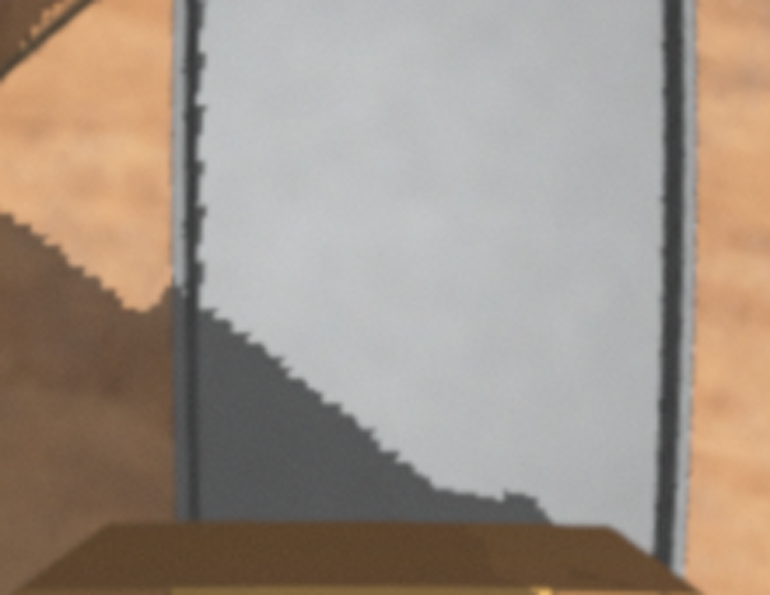

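```bash
python3 - <<'E'
from h import *
np.set_printoptions(precision=4,suppress=True)
c=lc('w31')
f=lambda x,y,z:pt(c,220+(x+.5)/3.5-.5,20+(y+.5)/3.5-.5,z,True)
L1,L2,R1,R2=f(172,20,.026),f(177,520,.026),f(699,20,.026),f(686,540,.026)
print(L1,L2,R1,R2)
for a,b in((L2,L1),(R2,R1)):print(np.degrees(np.arctan2(*(b-a)[::-1])))
t1,t2=pt(c,272,3,.026,True),pt(c,415,3,.026,True);print("top",t1,t2)
th=np.radians(100);u=np.array([np.cos(th),np.sin(th)]);v=np.array([np.sin(th),-np.cos(th)])
for n,p in(("L1",L1),("L2",L2),("R1",R1),("R2",R2),("t1",t1),("t2",t2),("a27",np.array([.3924,-.0912])),("b27",np.array([.4944,-.0732])),("c",np.array([.4307,-.0103])),("tcp",np.array([.4309,-.1108]))): print(n,"across",p@v,"along",p@u)
E
python3 -c "
from h import *
crop('w31',260,0,170,30,4,'w31d')"
```

```text
[0.3695 0.0265] [ 0.3877 -0.0735] [0.4716 0.0474] [ 0.4898 -0.0585]
100.30462055066053
99.7226440348595
top [0.3685 0.0435] [0.4659 0.0636]
L1 across 0.36846091524023283 along -0.03807970767404182
L2 across 0.36900137481239603 along -0.13973325877773177
R1 across 0.47269544445957457 along -0.035254962828162976
R2 across 0.47217528228834216 along -0.14270844509066022
t1 across 0.3704380902227972 along -0.02119566460381131
t2 across 0.46984043297148653 along -0.018293700329585685
a27 across 0.3706018484787664 along -0.15795401199121684
b27 across 0.4741779064840163 along -0.15793958655902396
c across 0.4223681229923887 along -0.08493378997717263
tcp across 0.4051134426874646 along -0.1839416987904329
```

View pics/w31d.png

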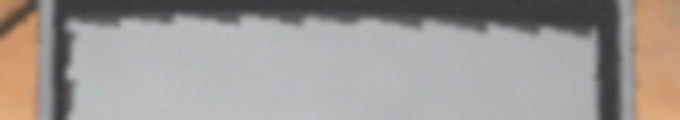

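Request:
move_arm(
  series=[
    {"claw": 1,"tx": 0.55,"ty": -3.3,"tz": 1,"wx": 0,"wy": 0,"wz": 0},
    {"claw": 1,"tx": 0.55,"ty": -3.3,"tz": 1.5,"wx": 0,"wy": 0,"wz": 0},
    {"claw": 1,"tx": 0.54,"ty": -3.28,"tz": 1.5,"wx": 0,"wy": 0,"wz": 0},
    {"claw": 1,"tx": 0,"ty": 0,"tz": 2,"wx": 0,"wy": 0,"wz": 0},
    {"claw": 1,"tx": 0,"ty": 0,"tz": 1,"wx": 0,"wy": 0,"wz": 0},
    {"claw": 1,"tx": 0,"ty": 0,"tz": 0,"wx": 0,"wy": 0,"wz": 0},
    {"claw": 1,"tx": 0,"ty": 0,"tz": 0,"wx": 0,"wy": 0,"wz": 0},
  ],
)

```text
clock: 39.08
position: [0.4303, -0.0109, 0.0914]
tcp_rot: [[0.985, 0.175, 0.001], [0.175, -0.985, -0.0], [0.001, 0.0, -1.0]]
ft_force: [0.0, -0.1, -2.8]
opening: 0.0679
```

```bash

python3 -c "
from h import *
im=snap('w32')
cv2.imwrite('pics/d32.png',cv2.resize(get_image('scene')[220:340,240:400,::-1],None,fx=5,fy=5))
cv2.imwrite('pics/e32.png',cv2.resize(get_image('side')[180:300,270:430,::-1],None,fx=5,fy=5))"
```

```text
39.075 [ 0.4303 -0.0109  0.0914] [ 0.0365 -0.068  -2.8171] 0.0679065486044171
[[ 0.9845  0.1753  0.0008]
 [ 0.1753 -0.9845 -0.0003]
 [ 0.0007  0.0004 -1.    ]]
```

View pics/w32.png

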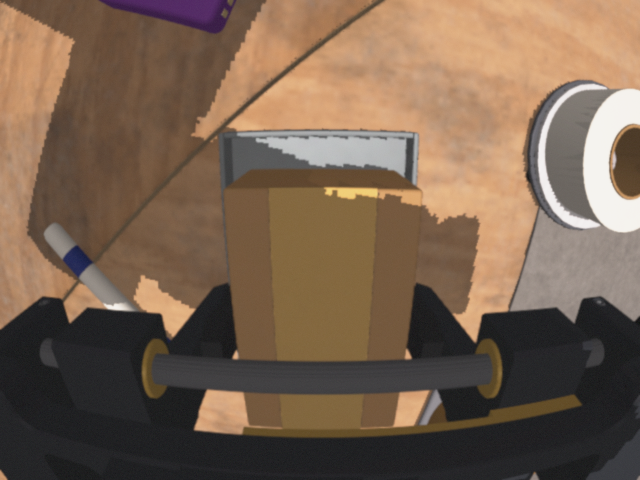

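View pics/d32.png

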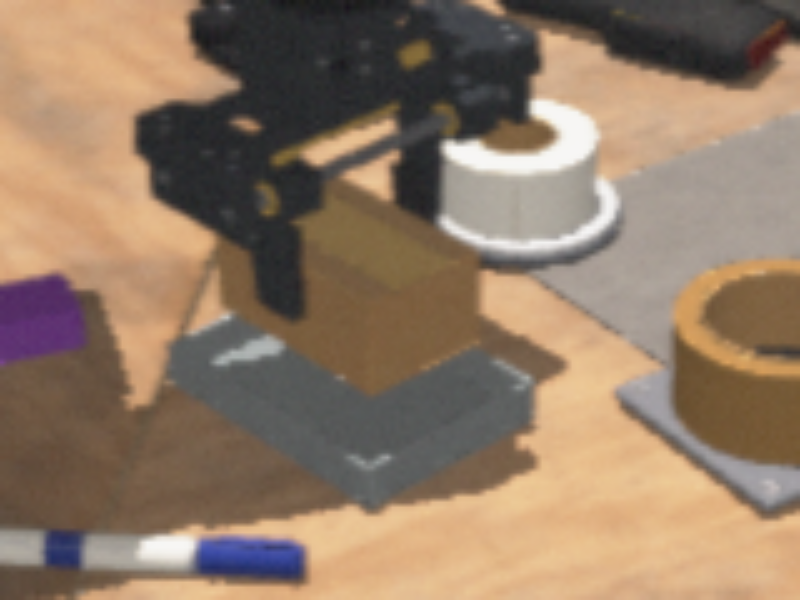

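View pics/e32.png

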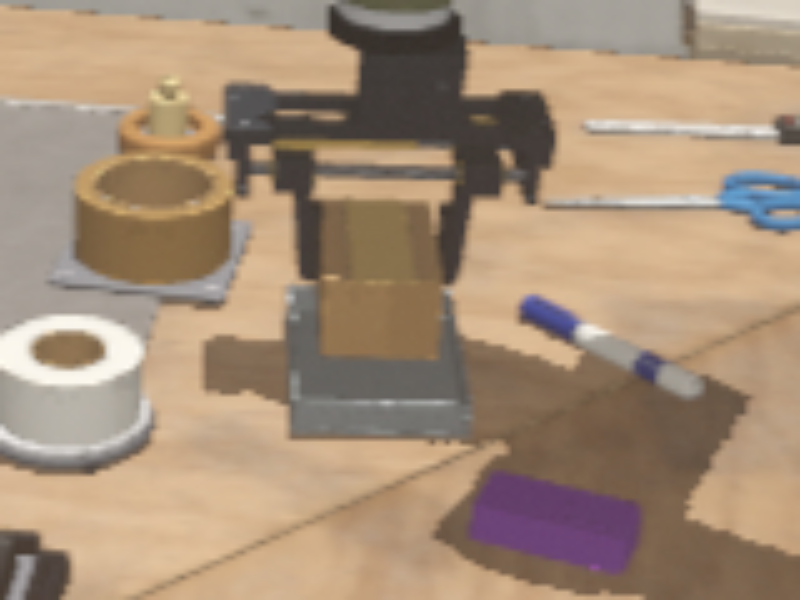

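```bash
python3 - <<'E'
from h import *
np.set_printoptions(precision=4,suppress=True)
c=lc('w32')
a,b=pt(c,221,132,.026,True),pt(c,418.5,132,.026,True);d=b-a;n=np.array([d[1],-d[0]])/np.linalg.norm(d)
print(a,b,np.linalg.norm(d),np.degrees(np.arctan2(d[1],d[0])),(a+b)/2+n*.073)
E
```

```text
[0.3668 0.0519] [0.4669 0.0696] 0.10169334769398039 10.052770419410518 [ 0.4296 -0.0111]
```

Tray centre confirmed at (0.4296, -0.0111). Descend.

Request:
move_arm(
  series=[
    {"claw": 1,"tx": -0.07,"ty": 0,"tz": 1.3,"wx": 0,"wy": 0,"wz": 0},
    {"claw": 1,"tx": 0,"ty": 0,"tz": 1.2,"wx": 0,"wy": 0,"wz": 0},
    {"claw": 1,"tx": 0,"ty": 0,"tz": 0.7,"wx": 0,"wy": 0,"wz": 0},
    {"claw": 1,"tx": 0,"ty": 0,"tz": 0.3,"wx": 0,"wy": 0,"wz": 0},
    {"claw": 1,"tx": 0,"ty": 0,"tz": 0,"wx": 0,"wy": 0,"wz": 0},
    {"claw": 1,"tx": 0,"ty": 0,"tz": 0,"wx": 0,"wy": 0,"wz": 0},
  ],
)

```text
clock: 39.98
position: [0.4294, -0.0105, 0.0562]
tcp_rot: [[0.984, 0.176, 0.0], [0.176, -0.984, -0.0], [0.0, 0.0, -1.0]]
ft_force: [0.8, 0.5, -2.0]
opening: 0.0676
```

Request:
move_arm(
  series=[
    {"claw": 1,"tx": 0,"ty": 0,"tz": 0.2,"wx": 0,"wy": 0,"wz": 0},
    {"claw": 1,"tx": 0,"ty": 0,"tz": 0.1,"wx": 0,"wy": 0,"wz": 0},
    {"claw": 1,"tx": 0,"ty": 0,"tz": 0.05,"wx": 0,"wy": 0,"wz": 0},
    {"claw": 1,"tx": 0,"ty": 0,"tz": 0,"wx": 0,"wy": 0,"wz": 0},
  ],
)

```text
clock: 40.48
position: [0.4293, -0.0104, 0.0535]
tcp_rot: [[0.984, 0.176, 0.001], [0.176, -0.984, -0.0], [0.001, 0.001, -1.0]]
ft_force: [-3.6, 1.5, 15.1]
opening: 0.0678
```

```bash

python3 -c "
from h import *
im=snap('w33')
cv2.imwrite('pics/d33.png',cv2.resize(get_image('scene')[220:340,240:400,::-1],None,fx=5,fy=5))"
```

```text
40.475 [ 0.4293 -0.0104  0.0535] [-3.6493  1.4632 15.1485] 0.0678460316743408
[[ 0.9843  0.1763  0.001 ]
 [ 0.1763 -0.9843 -0.0005]
 [ 0.0009  0.0006 -1.    ]]
```

View pics/d33.png

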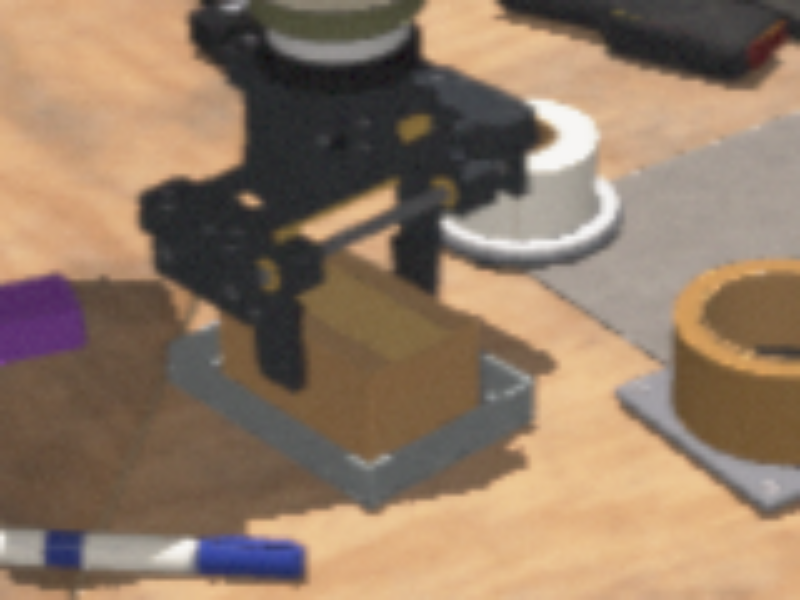

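Request:
move_arm(
  series=[
    {"claw": 1,"tx": 0,"ty": 0,"tz": -0.1,"wx": 0,"wy": 0,"wz": 0},
    {"claw": -0.7,"tx": 0,"ty": 0,"tz": 0,"wx": 0,"wy": 0,"wz": 0},
    {"claw": -0.9,"tx": 0,"ty": 0,"tz": 0,"wx": 0,"wy": 0,"wz": 0},
    {"claw": -1,"tx": 0,"ty": 0,"tz": 0,"wx": 0,"wy": 0,"wz": 0},
    {"claw": -1,"tx": 0,"ty": 0,"tz": 0,"wx": 0,"wy": 0,"wz": 0},
    {"claw": -1,"tx": 0,"ty": 0,"tz": -0.5,"wx": 0,"wy": 0,"wz": 0},
    {"claw": -1,"tx": 0,"ty": 0,"tz": -2,"wx": 0,"wy": 0,"wz": 0},
    {"claw": -1,"tx": 0,"ty": 0,"tz": -5,"wx": 0,"wy": 0,"wz": 0},
    {"claw": -1,"tx": 0,"ty": 0,"tz": -5,"wx": 0,"wy": 0,"wz": 0},
    {"claw": -1,"tx": 0,"ty": 0,"tz": -5,"wx": 0,"wy": 0,"wz": 0},
  ],
)

```text
clock: 41.82
position: [0.4288, -0.0103, 0.2305]
tcp_rot: [[0.984, 0.176, 0.0], [0.176, -0.984, -0.0], [0.0, 0.0, -1.0]]
ft_force: [1.4, -0.1, -0.4]
opening: 0.088
```

Request:
move_arm(
  series=[
    {"claw": -1,"tx": -3,"ty": 0,"tz": -5,"wx": 0,"wy": 0,"wz": 0},
    {"claw": -1,"tx": -3,"ty": 0,"tz": -3,"wx": 0,"wy": 0,"wz": 0},
    {"claw": -1,"tx": 0,"ty": 0,"tz": 0,"wx": 0,"wy": 0,"wz": 0},
    {"claw": -1,"tx": 0,"ty": 0,"tz": 0,"wx": 0,"wy": 0,"wz": 0},
  ],
)

```text
clock: 42.32
position: [0.3703, -0.0209, 0.3077]
tcp_rot: [[0.984, 0.176, -0.001], [0.176, -0.984, 0.0], [-0.001, -0.001, -1.0]]
ft_force: [0.4, 0.3, -0.6]
opening: 0.0877
```

```bash

python3 -c "
from h import *
im=snap('w34')
cv2.imwrite('pics/s34.png',cv2.resize(get_image('scene')[190:390,180:500,::-1],None,fx=2.5,fy=2.5))
cv2.imwrite('pics/d34.png',cv2.resize(get_image('side')[170:370,180:460,::-1],None,fx=2.8,fy=2.8))"
```

```text
42.325 [ 0.3703 -0.0209  0.3077] [ 0.434   0.2892 -0.5833] 0.08773765757716678
[[ 0.9844  0.1758 -0.0008]
 [ 0.1758 -0.9844  0.0005]
 [-0.0007 -0.0006 -1.    ]]
```

View pics/w34.png

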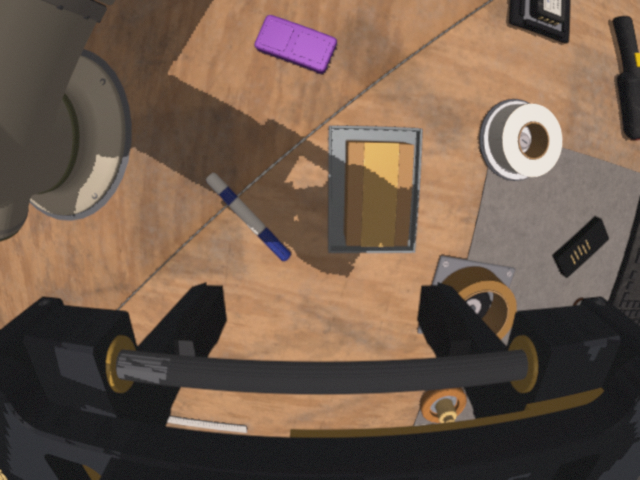

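View pics/s34.png

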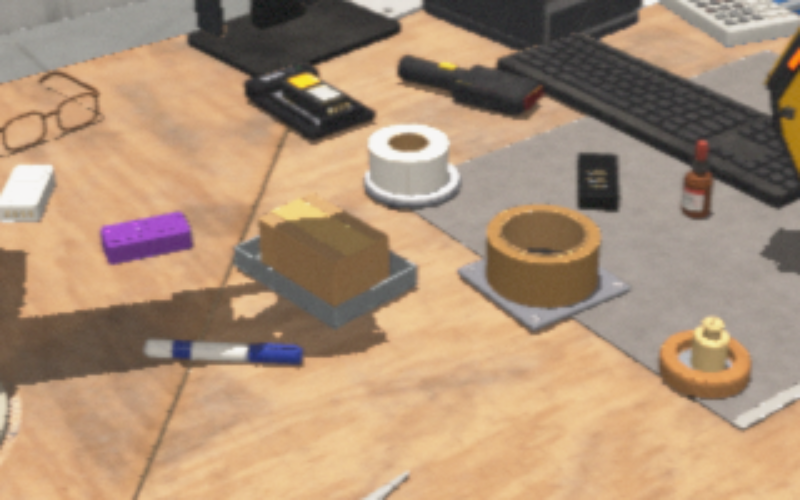

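View pics/d34.png

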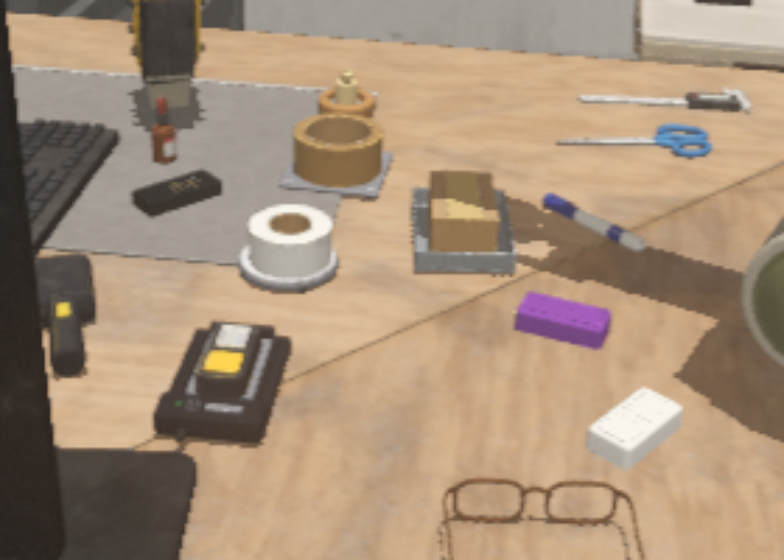

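```bash
python3 -c "
from workcell import *
print(sense()['clock']);print(close_job())"
```

```text
42.475
the job is handed in; nothing more can be done
None
```

All five things are in their places, set down in the order you listed. I handed the job in at 42.5 s of the 128 s allowed; it reports no verdict.

- **Weight:** upright in the recess of the wooden seat.
- **Battery:** flat in the charger bay.
- **Label roll:** over the unwinder's pin.
- **Packing tape:** over the holder's hub.
- **Carton:** flat on the tray floor.

**Checks:** each piece touched down within about 1 mm of its computed resting height, with 5–15 N measured at contact. I drew back after each release. The last scene, side and wrist pictures show every piece seated, with the weight standing. The scanner, touchstone and spectacles look unmoved in those pictures; I did not measure them.

**Disagreements:** the scene and side cameras differed by 1–2 cm in y on objects. One wrist picture taken while the arm was moving was about 4–5 mm off for the tape holder. I therefore placed the things from still wrist pictures. The exception is the unwinder, whose position came from that blurred picture; I checked it against the scene view before lowering the roll. No check failed.

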